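Make the pipe-camera case ready

ROBOT

A 7-joint arm with a two-finger parallel gripper is mounted at the origin on the work surface. World frame = base frame: x ahead of the robot, y to its left, z up, the work surface at z = 0. Lengths are in m, angles in rad, forces in N, time in s.
With the tool pointing down it reaches from about 0.425 to 0.925 m from the base axis. Payload 6.8 kg.
Tool frame: the origin (TCP) lies at the very end of the fingers, on their centre line; the grasp point (between the pads) lies 19 mm behind it; z points along the fingers, x is the direction in which the jaws open and shut, and the axes are right-handed (so a half turn about z gives the same grasp; the last joint's range is limited). The gripper opens to 85 mm and grips with 20 to 120 N. Pads are 22 mm wide; open, the fingers measure 114 mm over their backs; the gripper's body (76 mm by 85 mm) begins 54 mm behind the grasp point. The pads swing forward as they close: fully open they stand 13 mm farther back than shut.
Start: joints at [1.045, 0.477, 0.022, 1.555, -0.011, 1.109, -0.083], TCP at [0.274, -0.617, 0.231] pointing down, gripper open.
Joint ranges: [-2.96, 2.96], [-0.34, 2.1], [-1.41, 1.46], [0.24, 2.44], [-1.37, 4.51], [0.17, 1.92], [-2.96, 2.96]. Speed limits (rad/s): [2.39, 2.39, 3.14, 3.14, 3.14, 3.14, 3.14].

INTERFACE

Orientations are given as a unit quaternion [w, x, y, z].
In Python, from station import get_obs, read_camera, calibration, hand_in, recognise, outline_of, place_of gives the robot as it stands.
- The arm moves only by the tool move_arm, never from a script. Its argument "steps" is a list of rows, each an object with "fingers": the finger opening in mm, from 0 to 85.4; "translation": the shift along the world's x, y, z in mm, a list of three; "turn": the turn about the world's z in rad. In form: [{"fingers": fingers, "translation": [dx, dy, dz], "turn": turn}, ...]. A call has 1 to 10 rows; each row shifts and turns the commanded pose from where the row before left it; what a row does not reach is not made up. A row lasts 1/8 s, in which the tool goes at most 62.5 mm and 10.7 degrees, less where a joint would pass 70% of its speed; a pose out of reach is approached as far as the arm can. A call with a gripper value outside its range is refused whole. The fingers move at their own pace and stop on an object; "newtons" is the grip in N (left out, the last holds). Time passes only in rows, so rows that do not move let the fingers close. It gives the time, the measured TCP pose, the force and the opening at its end, in the units of the state.
- get_obs(): the state, without advancing time (a new reading comes with each control period).
- read_camera(name): name is "scene" or "side" or "wrist"; returns the picture (384x512x3 uint8, blue, green, red); there is no depth.
- calibration(name): a dict with "camera_matrix" (3x3 intrinsics, pixels), "k1" (the pictures are not rectified: a ray, as slopes to the right and down, at radius r is drawn at 1 + k1 r^2 times it, then the intrinsics apply), "rvec" (rotation vector, rad) and "tvec" (3), from world to camera coordinates, as OpenCV has them. Camera axes: x right, y down, z forward; pixel columns grow to the right and rows downward; lengths in m; the calibration is good to about 2 mm. A picture is of the moment at which its call begins: read the wrist's pose just before it. calibration takes no time and is no camera call; for the wrist camera it gives the pose at the moment of the call.
- hand_in(): hands the job in, once; it reports no verdict.
Trained networks look in the newest picture that a camera, given by its name, has taken for a name from the list of things; names that differ only in an ending like _2 or _b are one class to them, and where a whole thing is asked for, a point or a joint stands for the part that bears it (a point fixed in the world has none). Each returns a list of dicts, best first, with "conf" (0 to 1); they miss things now and then, are a little off and sometimes report something else, mostly with a low value. They report only what shows in the picture. A call takes as long as a camera call. They do not tell look-alikes from the thing itself.
- recognise(camera, name): "xy" ([column, row] in pixels, amid what is visible of it).
- outline_of(camera, name): "mask" (384x512 bool, what is visible of it) and "xy" ([column, row] in pixels, amid what is visible of it).
- place_of(camera, name): "xy" ([column, row] in pixels: a listed point, or the origin of a listed thing).
The state is a dict: "t": time; "q": joint angles; "joint_vel": joint speeds; "joint_torque": joint torques, N m; "eef_pos": TCP position; "tool_rot": TCP orientation; "contact_force": force on the tool from outside, world axes, zero at the start; "torque": the same for the moment, N m; "gripper_width": opening from 0.0 (shut) to 1.0 (fully open).
Only numpy, scipy, OpenCV 4.12 (cv2) and the standard library are available. Lean on these libraries where they do the work, as an engineer would, in place of code of your own. Each camera call takes 0.05 s, during which the arm holds its last target.

TASK

Get the pipe-inspection camera case ready for use: raise its lid so that the monitor leans back a little past upright, about 105 degrees open, and let go of it. Then put every camera head that stands in the wooden drying block upright into a foam well of the case, pushed down to the bottom, and lift the white guide ring up off its hook and stand it on edge in its slot in the foam. When all is loaded, press the power button, and leave the lid at its angle and the other things on the bench where they are.

Things in the scene. Friction and masses are not known exactly. Their poses are not given: they have to be found in the camera images.
- case: Base of the camera case, grey with black corners, fixed: 320 mm (its y) x 210 mm (its x) x 90 mm high. Origin: centre of the underside; x points from the front (lid pull, latches) to the hinge side, z up. The front looks to about -y in the world. 6 mm walls rise 15 mm above the deck, dark foam 75 mm above the bench, reachable only with the lid up
- lid (a joint): How far the lid with the monitor is open, rad: 0 shut, 1.57 upright, 2.7 end of travel. The lid (210 x 320 mm, 58 mm deep, about 0.7 kg) has a stiff friction hinge and stays where it is left; it takes up to about 10 N at the pull. It starts shut or up to 0.3 rad ajar
- lid_grip (a point): Middle of the lid pull, moving with the lid: a steel bar 40 mm long, 12 mm thick, parallel to the hinge, both ends free, held 30 mm out from the middle of the lid's front face by two posts 24 mm apart. It can be pinched by its two ends from above at any lid angle. 118 mm above the bench when shut. As the lid opens it rises and moves to +y
- lid_hinge (a point): Middle of the lid's hinge line (90 mm above the bench, along the case's y). The pull's bar is 240 mm from it along the lid and 28 mm off it towards the lid's outside
- slot (a point): Centre of the mouth, level with the deck, of the guide ring's slot in the foam: 49 mm long along the case's y, 14 mm wide along its x, 11 mm deep. In it the ring stands on edge, its centre 17 mm above the deck. Frame parallel to the case's
- power (a joint): Travel of the power button, m: 0 up, 0.006 fully down; springs back, takes about 5 N
- power_top (a point): Centre of the top face of the power button: a round grey button 24 mm across in a black housing, on the metal plate at the front of the deck; its top stands 22 mm above the deck. Pressed straight down
- block: Loose hardwood drying block, 140 x 140 x 55 mm, 0.8 kg, with four holes 27.5 mm wide and 47 mm deep in a square, 65 mm apart. Origin at the centre of its underside
- ring_mid (a point): Centre of the guide ring: a white plastic ring, 56 mm outside diameter, 42 mm hole, 10 mm thick, 30 g. Its x axis is the ring's axis (level while it hangs). At the start it hangs on the stand's hook, its centre about 138 mm above the bench
- hook_tip (a point): Tip of the hook of a dark steel stand (fixed; base 110 mm across, post 172 mm high, 84 mm from the tip). The hook is a level 7 mm rod, axis 155 mm above the bench, pointing from the post along this frame's -x; its end turns up, 16 mm over the rod's axis. The ring hangs about 22 mm behind the tip, clears it when lifted 13 to 34 mm, then comes off along -x
- well0 (a point): Centre of the mouth, level with the deck, of foam well 0: 30 mm wide, 42 mm deep. The four wells stand in a row along the case's y, 65 mm apart, on the hinge side of the deck. Frame parallel to the case's
- well1 (a point): Centre of the mouth, level with the deck, of foam well 1: 30 mm wide, 42 mm deep. The four wells stand in a row along the case's y, 65 mm apart, on the hinge side of the deck. Frame parallel to the case's
- well2 (a point): Centre of the mouth, level with the deck, of foam well 2: 30 mm wide, 42 mm deep. The four wells stand in a row along the case's y, 65 mm apart, on the hinge side of the deck. Frame parallel to the case's
- well3 (a point): Centre of the mouth, level with the deck, of foam well 3: 30 mm wide, 42 mm deep. The four wells stand in a row along the case's y, 65 mm apart, on the hinge side of the deck. Frame parallel to the case's
- head1_mid (a point): Centre of a camera head (half-way up): an upright steel cylinder, 25 mm across, 90 mm tall, tapering to 18 mm over the lowest 14 mm, about 0.14 kg, a small glass window in its top face. It stands in a hole of the block, perhaps leaning a little, its centre 53 mm above the bench; in a well its centre is 3 mm above the deck. Absent in some runs
- head2_mid (a point): Centre of a camera head (half-way up): an upright steel cylinder, 25 mm across, 90 mm tall, tapering to 18 mm over the lowest 14 mm, about 0.14 kg, a small glass window in its top face. It stands in a hole of the block, perhaps leaning a little, its centre 53 mm above the bench; in a well its centre is 3 mm above the deck. Absent in some runs
- head3_mid (a point): Centre of a camera head (half-way up): an upright steel cylinder, 25 mm across, 90 mm tall, tapering to 18 mm over the lowest 14 mm, about 0.14 kg, a small glass window in its top face. It stands in a hole of the block, perhaps leaning a little, its centre 53 mm above the bench; in a well its centre is 3 mm above the deck. Absent in some runs
- head4_mid (a point): Centre of a camera head (half-way up): an upright steel cylinder, 25 mm across, 90 mm tall, tapering to 18 mm over the lowest 14 mm, about 0.14 kg, a small glass window in its top face. It stands in a hole of the block, perhaps leaning a little, its centre 53 mm above the bench; in a well its centre is 3 mm above the deck. Absent in some runs
- jar: Bystander, loose: a glass screw-top jar, 68 mm across, 90 mm tall. Not part of the job
- wrench: Bystander, loose: a steel spanner, 220 mm, lying flat. Not part of the job
- torch: Bystander, loose: a black torch, 160 mm, lying down. Not part of the job
- pot: Bystander, loose: a small empty terracotta flowerpot, 90 mm across the rim, 85 mm tall. Not part of the job
Not all that is in view belongs to the job. What is shaped like the part that bears head4_mid but black or green is not meant.

How it is judged:
On the way, in this order (a step that is already met when the one before it is completed fails the run):
1. the lid stands about 105 degrees open (98 to 112) and has been let go (value of joint lid between 1.71 and 1.955 rad and velocity of joint lid between -0.05 and 0.05 rad/s and contact force between lid and the fingers below 0.1 N), for 0.4 s.
2. every camera head present is in a well and the guide ring stands in its slot, all let go (((horizontal distance between head1_mid and well0 below 0.007 m and z of head1_mid in the frame of well0 below 0.009 m) or (horizontal distance between head1_mid and well1 below 0.007 m and z of head1_mid in the frame of well1 below 0.009 m) or (horizontal distance between head1_mid and well2 below 0.007 m and z of head1_mid in the frame of well2 below 0.009 m) or (horizontal distance between head1_mid and well3 below 0.007 m and z of head1_mid in the frame of well3 below 0.009 m)) and angle between each of head1_mid, head2_mid, head3_mid, head4_mid's own z axis and vertical below 0.15 rad and contact force between each of head1, head2, head3, head4, ring and the fingers below 0.1 N and ((horizontal distance between head2_mid and well0 below 0.007 m and z of head2_mid in the frame of well0 below 0.009 m) or (horizontal distance between head2_mid and well1 below 0.007 m and z of head2_mid in the frame of well1 below 0.009 m) or (horizontal distance between head2_mid and well2 below 0.007 m and z of head2_mid in the frame of well2 below 0.009 m) or (horizontal distance between head2_mid and well3 below 0.007 m and z of head2_mid in the frame of well3 below 0.009 m)) and ((horizontal distance between head3_mid and well0 below 0.007 m and z of head3_mid in the frame of well0 below 0.009 m) or (horizontal distance between head3_mid and well1 below 0.007 m and z of head3_mid in the frame of well1 below 0.009 m) or (horizontal distance between head3_mid and well2 below 0.007 m and z of head3_mid in the frame of well2 below 0.009 m) or (horizontal distance between head3_mid and well3 below 0.007 m and z of head3_mid in the frame of well3 below 0.009 m)) and ((horizontal distance between head4_mid and well0 below 0.007 m and z of head4_mid in the frame of well0 below 0.009 m) or (horizontal distance between head4_mid and well1 below 0.007 m and z of head4_mid in the frame of well1 below 0.009 m) or (horizontal distance between head4_mid and well2 below 0.007 m and z of head4_mid in the frame of well2 below 0.009 m) or (horizontal distance between head4_mid and well3 below 0.007 m and z of head4_mid in the frame of well3 below 0.009 m)) and x of ring_mid in the frame of slot between -0.006 and 0.006 m and y of ring_mid in the frame of slot between -0.012 and 0.012 m and z of ring_mid in the frame of slot between 0.012 and 0.022 m and angle between the x axis of ring_mid and the x axis of case, either way round below 0.3 rad), for 0.3 s.
3. the power button is pressed down (value of joint power above 0.004 m), for 0.05 s.
At the end, for the whole second after the job is handed in: The lid is open between 98 and 112 degrees; every camera head present is upright (within 8 degrees) in a well, at most 6 mm short of its bottom; the guide ring stands on edge in its slot, down to within 5 mm; all is let go and at rest, the power button is up again (all of step 2 and value of joint lid between 1.71 and 1.955 rad and linear speed of each of head1, head2, head3, head4, ring below 0.03 m/s and value of joint power below 0.002 m); the robot touches nothing.
It fails at once if the jar is moved by more than 25 mm (distance of jar from where it was at the start of the episode above 0.025 m).
It fails at once if the wrench is moved by more than 25 mm (distance of wrench from where it was at the start of the episode above 0.025 m).
It fails at once if the torch is moved by more than 25 mm (distance of torch from where it was at the start of the episode above 0.025 m).
It fails at once if the pot is moved by more than 25 mm (distance of pot from where it was at the start of the episode above 0.025 m).
Of head1, head2, head3, head4 only 2 to 4 are there at a start; the rules pass over those that are not, and their reading is None.
At some moment in a run one of block may be knocked a few centimetres aside while the robot is not near it.
It also fails if it takes over 210 s, if anything falls off the work surface, if the arm or the gripper's body presses on something with over 40 N, if the wrist force passes 120 N, or if a joint passes its speed limit or range.

## Working session

There is one attempt and no reset: what is moved stays moved. The work goes in short steps, Python scripts to look and compute and a tool call to move; the robot and the scene stay as the last step left them, time stands still between calls to the robot, and variables do not carry over. Pictures are saved under pics/ and viewed, and the job is handed in when it is done.

Besides the shell and the picture viewer there is one more tool, called after "Call:" as name([rows], argument=value, ...), one row to a line, values as JSON. move_arm: Moves the arm, as the interface text tells. Its arguments: {"type":"object","properties":{"steps":{"type":"array"},"newtons":{"type":"number"}},"required":["steps"]}

```bash
ls; mkdir -p pics; python3 - <<'E'
from station import *
import cv2
o=get_obs();print(o)
for n in ['scene','side','wrist']:
    cv2.imwrite(f'pics/{n}0.png',read_camera(n)); print(n,calibration(n))
E
```

```text
pics
{'t': 0.0, 'q': array([ 1.04489635,  0.4778047 ,  0.02232687,  1.55643967, -0.01148395,
        1.10928944, -0.0830509 ]), 'joint_vel': array([-2.34359993e-03, -4.87768402e-04, -2.03983119e-05, -8.93359135e-05,
       -6.30278122e-04, -7.86497445e-06, -3.10217077e-04]), 'joint_torque': array([ 5.25352916e-04, -5.96457803e+01,  1.60801381e+00, -2.81189185e+01,
        1.22925412e-02,  9.53998620e-03, -3.41737825e-05]), 'eef_pos': array([ 0.27363506, -0.61641021,  0.23032736]), 'tool_rot': array([-4.32563200e-04,  8.38400623e-01, -5.45053735e-01, -7.96676745e-04]), 'contact_force': array([ 0.20407782,  0.08890744, -0.01890507]), 'torque': array([-0.03730262,  0.03760794, -0.03446025]), 'gripper_width': 0.995634421691367}
scene {'camera_matrix': array([[483.07673363,   0.        , 260.62796574],
       [  0.        , 483.07673363, 193.88670582],
       [  0.        ,   0.        ,   1.        ]]), 'k1': -0.044127872492950325, 'rvec': array([ 2.21336979,  0.78787636, -0.35398876]), 'tvec': array([-0.40908615, -0.1740524 ,  1.58529876])}
side {'camera_matrix': array([[427.6225089 ,   0.        , 250.78974078],
       [  0.        , 427.6225089 , 196.81088714],
       [  0.        ,   0.        ,   1.        ]]), 'k1': -0.1434854271464176, 'rvec': array([ 0.13176105, -2.81089598,  1.29979949]), 'tvec': array([0.55695082, 0.16399325, 1.16619039])}
wrist {'camera_matrix': array([[327.28578899,   0.        , 250.22155815],
       [  0.        , 327.28578899, 189.71410035],
       [  0.        ,   0.        ,   1.        ]]), 'k1': -0.036854513559333446, 'rvec': array([-2.43494248,  1.58146408,  0.21978766]), 'tvec': array([-0.67443919, -0.03562418,  0.37907472])}
```

View pics/scene0.png

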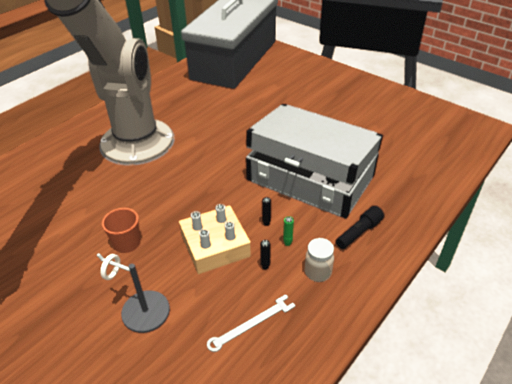

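View pics/side0.png

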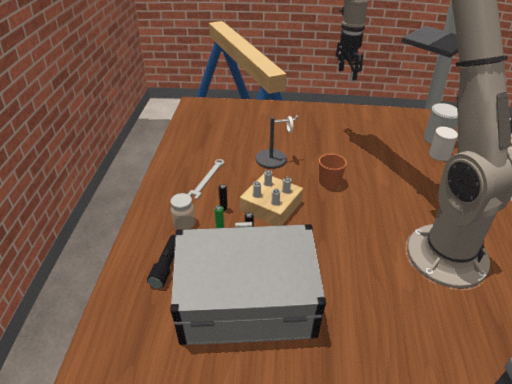

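View pics/wrist0.png

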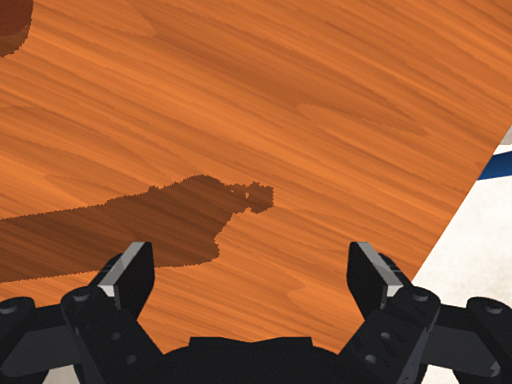

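The scene picture shows the four steel heads standing in the wooden block at about (196,220), (221,213), (205,239) and (230,231). The look-alikes stand outside the block: black pegs at (267,210) and (265,253), and a green one at (288,231). The lid is slightly ajar with its pull at about (292,160), and the ring hangs at (110,266). Next I'll measure from the scene and side cameras.

```bash
cat > h.py <<'E'
from station import *
import numpy as np, cv2
from scipy.optimize import least_squares
def cal(n):
    c=calibration(n); R=cv2.Rodrigues(np.array(c['rvec']))[0]
    return dict(K=np.array(c['camera_matrix']),d=np.array([c['k1'],0,0,0,0]),rv=np.array(c['rvec']),t=np.array(c['tvec']),R=R)
def proj(c,P):
    return cv2.projectPoints(np.atleast_2d(np.array(P,float)),c['rv'],c['t'],c['K'],c['d'])[0].reshape(-1,2)
def ray(c,xy):
    u=cv2.undistortPointsIter(np.array([[xy]],float),c['K'],c['d'],None,None,(3,50,1e-10)).ravel()
    v=c['R'].T@np.array([u[0],u[1],1]); return -c['R'].T@c['t'], v/np.linalg.norm(v)
def tri(obs):
    A=np.zeros((3,3));b=np.zeros(3)
    for c,xy in obs:
        o,v=ray(c,xy);M=np.eye(3)-np.outer(v,v);A+=M;b+=M@o
    p=np.linalg.solve(A,b); e=[np.linalg.norm(proj(c,p)[0]-xy) for c,xy in obs]
    return p,max(e)
def atz(c,xy,z):
    o,v=ray(c,xy); return o+v*(z-o[2])/v[2]
def save(n,f,scale=1,crop=None):
    im=read_camera(n)
    if crop: im=im[crop[1]:crop[3],crop[0]:crop[2]]
    im=cv2.resize(im,None,fx=scale,fy=scale,interpolation=cv2.INTER_CUBIC)
    cv2.imwrite('pics/'+f,im)
E
python3 - <<'E'
from h import *
S,D=cal('scene'),cal('side')
r={}
for cam,c in (('scene',S),('side',D)):
    read_camera(cam)
    for n in ['lid_grip','lid_hinge','case','ring_mid','hook_tip','block','head1_mid','jar','pot','wrench','torch']:
        l=place_of(cam,n); r[cam,n]=l
        print(cam,n,[(np.round(x['xy'],1).tolist(),round(x['conf'],2)) for x in l[:7]])
for n in ['lid_grip','lid_hinge','case','ring_mid','hook_tip','block','jar','pot','wrench','torch']:
    a,b=r['scene',n],r['side',n]
    if a and b: p,e=tri([(S,a[0]['xy']),(D,b[0]['xy'])]);print(n,np.round(p,4),round(e,1))
for a in r['scene','head1_mid'][:8]:
  for b in r['side','head1_mid'][:8]:
    p,e=tri([(S,a['xy']),(D,b['xy'])])
    if e<4: print('head',np.round(p,4),round(e,1),np.round(a['xy']),np.round(b['xy']))
E
```

```text
scene lid_grip [([291.6, 163.0], 0.95), ([315.7, 274.6], 0.71)]
scene lid_hinge [([220.1, 216.2], 0.72), ([251.4, 322.8], 0.31)]
scene case [([310.6, 176.8], 0.67)]
scene ring_mid [([110.1, 267.1], 0.68)]
scene hook_tip [([98.2, 252.0], 0.76)]
scene block [([216.6, 247.7], 0.87), ([308.2, 177.6], 0.52)]
scene head1_mid [([198.4, 223.8], 0.61)]
scene jar [([315.7, 272.2], 0.61)]
scene pot [([126.3, 242.5], 0.84)]
scene wrench [([251.7, 323.1], 0.93)]
scene torch [([359.9, 232.8], 0.86)]
side lid_grip [([243.1, 223.7], 0.97)]
side lid_hinge [([245.6, 321.6], 0.76), ([272.1, 206.3], 0.17)]
side case [([247.5, 307.1], 0.68), ([290.2, 124.9], 0.48)]
side ring_mid [([288.1, 129.2], 0.44), ([325.4, 180.6], 0.29)]
side hook_tip [([297.6, 117.3], 0.64), ([271.4, 204.9], 0.44)]
side block [([272.3, 206.5], 0.78)]
side head1_mid [([287.2, 188.4], 0.69)]
side jar [([184.2, 219.7], 0.87)]
side pot [([272.7, 203.8], 0.74), ([326.9, 181.3], 0.67)]
side wrench [([205.6, 177.2], 0.7), ([273.5, 208.2], 0.62)]
side torch [([165.7, 265.8], 0.57)]
lid_grip [0.571  0.0784 0.1499] 0.1
lid_hinge [ 0.4596  0.0704 -0.1631] 42.4
case [ 0.5473  0.2148 -0.0033] 0.0
ring_mid [ 0.4669 -0.427   0.1238] 3.2
hook_tip [ 0.4415 -0.433   0.1648] 0.9
block [ 0.5118 -0.1654 -0.007 ] 1.7
jar [ 0.7665 -0.0746  0.0024] 0.3
pot [ 0.4327 -0.2792 -0.0089] 39.4
wrench [ 0.7379 -0.2835  0.0045] 0.4
torch [7.809e-01 1.073e-01 6.000e-04] 0.4
head [ 0.4675 -0.176   0.0616] 1.0 [198. 224.] [287. 188.]
```

```bash
python3 - <<'E'
from h import *
save('scene','s1.png',4,(225,95,400,225)); save('side','d1.png',4,(150,150,350,345))
save('side','d2.png',5,(235,100,360,220))
E
```

```text
(no output)
```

View pics/s1.png

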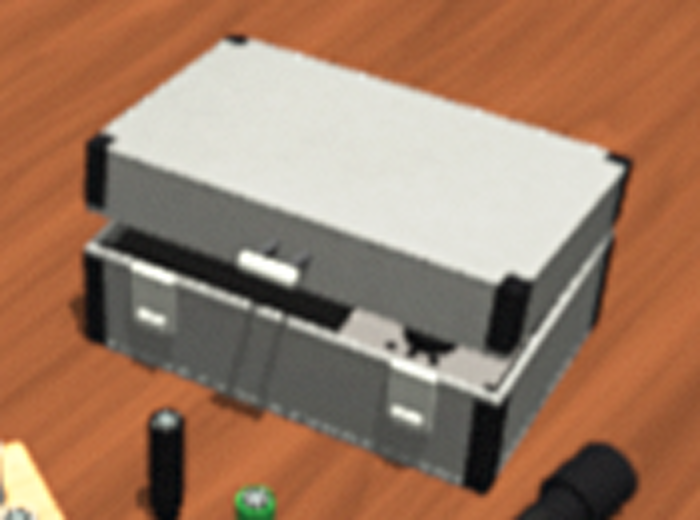

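View pics/d1.png

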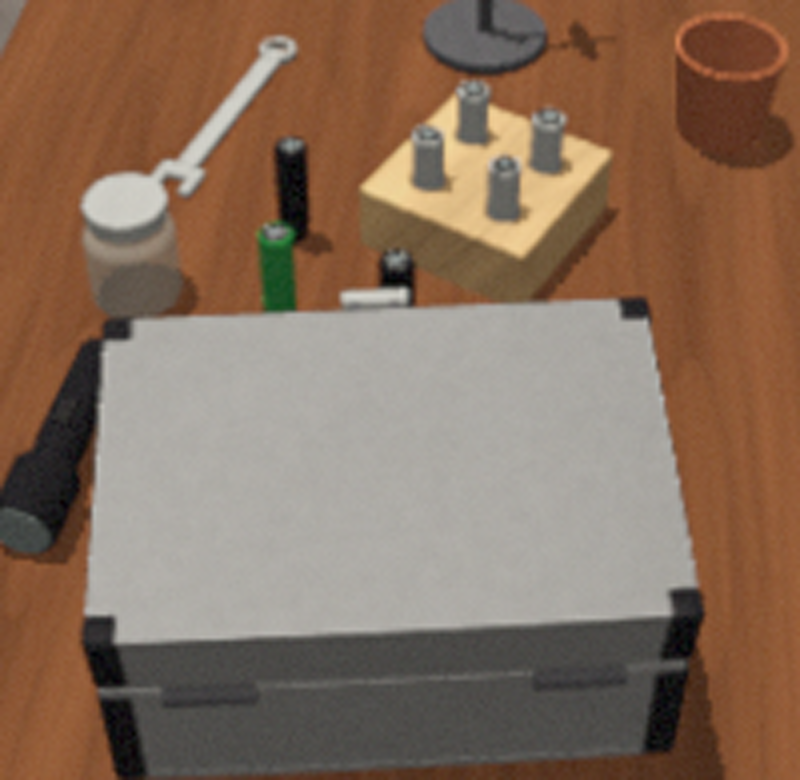

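View pics/d2.png

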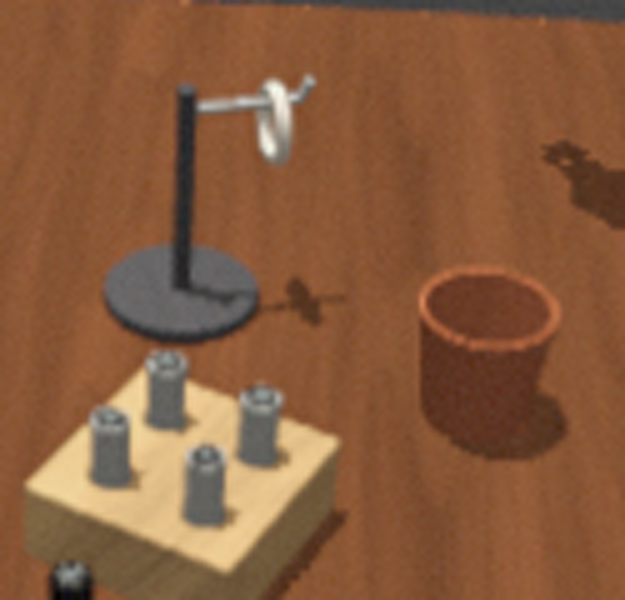

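```bash
cat > fit.py <<'E'
from h import *
S,D=cal('scene'),cal('side')
def T(p,P): # case->world
    c,s=np.cos(p[2]),np.sin(p[2]); P=np.array(P,float)
    return np.array([p[0]+c*P[0]-s*P[1],p[1]+s*P[0]+c*P[1],P[2]])
def lidpt(a,along,off,y,hx): # along lid from hinge to front, off outward (up when shut)
    return np.array([hx-along*np.cos(a)+off*np.sin(a)*1, y, .09+along*np.sin(a)+off*np.cos(a)])
if __name__=='__main__':
    s=lambda x,y:np.array([(x+.5)/4-.5+225,(y+.5)/4-.5+95]); d=lambda x,y:np.array([(x+.5)/4-.5+150,(y+.5)/4-.5+150])
    B=[(S,s(485,490),(-.105,-.16,0)),(S,s(87,340),(-.105,.16,0)),(S,s(88,243),(-.105,.16,.09)),(S,s(503,397),(-.105,-.16,.09)),(S,s(613,236),(.105,-.16,.09)),
       (D,d(130,775),(.105,-.16,0)),(D,d(668,750),(.105,.16,0)),(D,d(97,693),(.105,-.16,.09)),(D,d(687,667),(.105,.16,.09))]
    L=[(S,s(235,38),0,.16),(S,s(630,158),0,-.16),(S,s(92,137),.21,.16),(S,s(525,280),.21,-.16),(D,d(107,322),.21,-.16),(D,d(645,300),.21,.16),(D,d(86,622),0,-.16),(D,d(697,593),0,.16)]
    # hinge line at hx=.105
    G=[(S,(291.6,163.0)),(D,(243.1,223.7))]
    def f(p):
        r=[proj(c,T(p,P))[0]-xy for c,xy,P in B]
        r+=[proj(c,T(p,lidpt(p[3],al,.058,y,.105)))[0]-xy for c,xy,al,y in L]
        r+=[proj(c,T(p,lidpt(p[3],.24,.028,0,.105)))[0]-xy for c,xy in G]
        return np.concatenate(r)
    o=least_squares(f,[.55,.21,np.pi/2,.15],loss='soft_l1')
    print(o.x,np.round(f(o.x),1).reshape(-1,2).tolist())
    for n,P in dict(hinge=(.105,0,.09)).items(): print(n,T(o.x,P))
    print('grip',T(o.x,lidpt(o.x[3],.24,.028,0,.105)))
    for a in (1.0,1.5,1.83): print(a,T(o.x,lidpt(a,.24,.028,0,.105)))
    np.save('case.npy',o.x)
E
python3 fit.py
```

```text
[0.55102206 0.20835062 1.72087678 0.13714772] [[-0.1, 1.7], [0.1, 0.2], [-1.1, 0.8], [-0.8, 0.9], [0.5, -1.9], [-3.1, 0.9], [0.5, 0.4], [0.0, -0.2], [0.1, -0.7], [-0.5, -1.2], [0.5, -0.0], [-1.1, 0.7], [-0.7, 2.7], [-0.7, -1.1], [-0.1, -1.0], [-1.1, 5.2], [1.4, 5.2], [0.2, -0.8], [0.0, 0.6]]
hinge [0.5353227  0.31217032 0.09      ]
grip [0.57029762 0.0808815  0.15054944]
1.0 [0.55118823 0.20725175 0.3070815 ]
1.5 [0.53368505 0.32300013 0.33137944]
1.83 [0.52207854 0.39975387 0.31480595]
```

Call:
move_arm([
  {"fingers": 85, "translation": [0, 20, 40], "turn": 0},
  {"fingers": 85, "translation": [15, 40, 30], "turn": 0.08},
  {"fingers": 85, "translation": [19, 44, 0], "turn": 0.08},
  {"fingers": 85, "translation": [19, 44, 0], "turn": 0.08},
  {"fingers": 85, "translation": [19, 44, 0], "turn": 0.08},
  {"fingers": 85, "translation": [19, 44, 0], "turn": 0.08},
  {"fingers": 85, "translation": [19, 44, 0], "turn": 0.08},
  {"fingers": 85, "translation": [19, 44, 0], "turn": 0.08},
  {"fingers": 85, "translation": [19, 44, 0], "turn": 0.08},
  {"fingers": 85, "translation": [19, 44, 0], "turn": 0.08},
])

```text
t: 2.75
eef_pos: [0.4413, -0.2036, 0.3016]
tool_rot: [0.0, 0.977, -0.214, 0.0]
contact_force: [0.7, -0.7, 0.2]
gripper_width: 0.992
```

```bash
python3 - <<'E'
from h import *
save('wrist','w1.png',1.5)
E
```

```text
(no output)
```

View pics/w1.png

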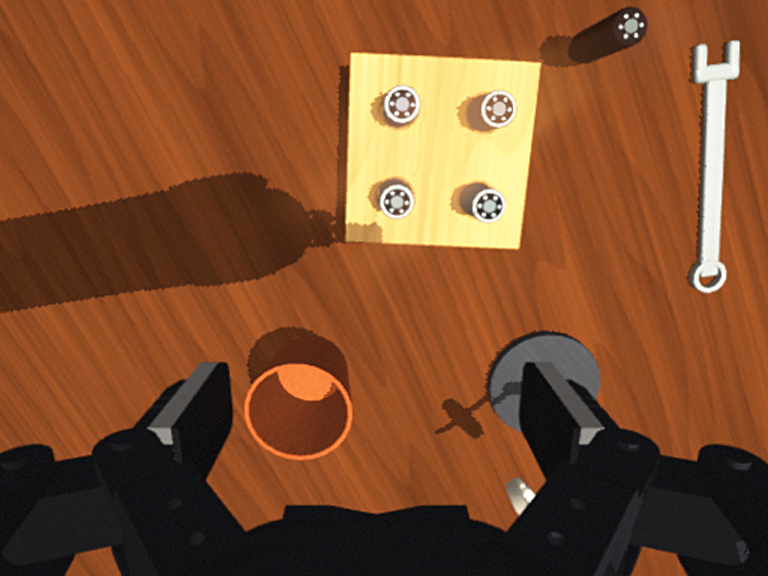

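The wrist view shows all four steel heads in the block, at (402,104), (498,108), (396,200) and (489,205) in the 1.5x picture. The black peg is outside it at (630,25). I'll move on to the lid pull.

Call:
move_arm([
  {"fingers": 85, "translation": [32, 40, 0], "turn": 0.145},
  {"fingers": 85, "translation": [32, 40, 0], "turn": 0.145},
  {"fingers": 85, "translation": [32, 40, 0], "turn": 0.145},
  {"fingers": 85, "translation": [32, 40, 0], "turn": 0.145},
  {"fingers": 85, "translation": [0, 0, 0], "turn": 0},
])

```text
t: 3.42
eef_pos: [0.5704, -0.0405, 0.3012]
tool_rot: [-0.001, 0.997, 0.077, 0.0]
contact_force: [0.5, -0.4, 0.5]
gripper_width: 0.995
```

```bash
python3 - <<'E'
from h import *
from fit import T,lidpt
o=get_obs(); print(o['eef_pos'],o['tool_rot'])
save('wrist','w2.png',1.5)
W=cal('wrist'); p=np.load('case.npy')
l=place_of('wrist','lid_grip'); print([(x['xy'],x['conf']) for x in l])
print(proj(W,T(p,lidpt(p[3],.24,.028,0,.105))), atz(W,l[0]['xy'],.15))
E
```

```text
[ 0.57042739 -0.04050098  0.3012257 ] [-1.37534010e-03  9.97022380e-01  7.70989521e-02  4.83193268e-04]
[([272.8, 38.3], 0.94)]
[[273.22752158  30.75037017]] [0.57093657 0.07516868 0.15      ]
```

View pics/w2.png

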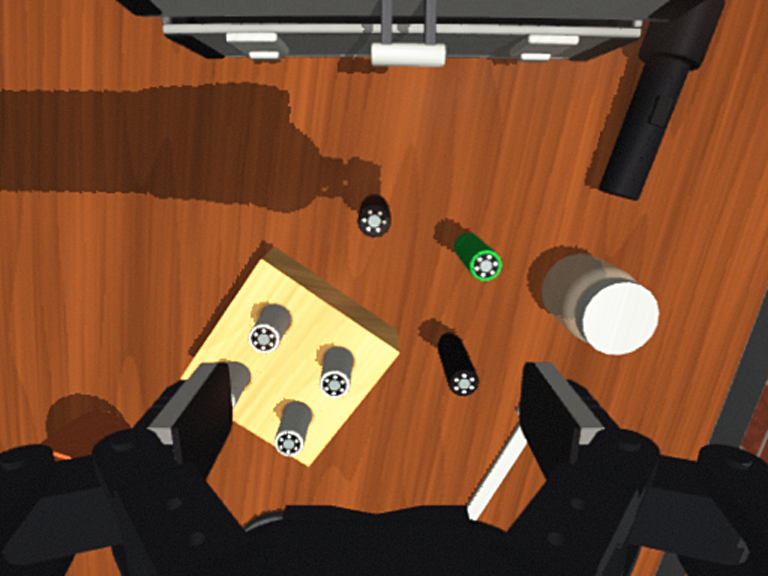

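Call:
move_arm([
  {"fingers": 70, "translation": [0, 40, 0], "turn": -0.003},
  {"fingers": 70, "translation": [0, 40, 0], "turn": 0},
  {"fingers": 70, "translation": [0, 38, 0], "turn": 0},
  {"fingers": 70, "translation": [0, 0, -50], "turn": 0},
  {"fingers": 70, "translation": [0, 0, -50], "turn": 0},
  {"fingers": 70, "translation": [0, 0, -40], "turn": 0},
  {"fingers": 70, "translation": [0, 0, -28], "turn": 0},
], newtons=40)

```text
t: 4.4
eef_pos: [0.5678, 0.0703, 0.1315]
tool_rot: [0.001, 0.998, 0.07, -0.001]
contact_force: [0.5, -0.3, 1.3]
gripper_width: 0.815
```

```bash
python3 - <<'E'
from h import *
save('wrist','w3.png',1)
save('scene','s3.png',4,(225,95,400,225))
E
```

```text
(no output)
```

View pics/w3.png

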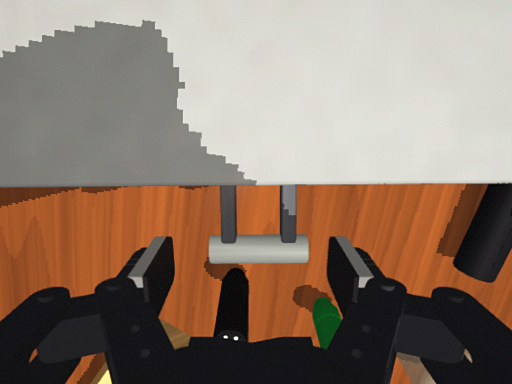

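View pics/s3.png

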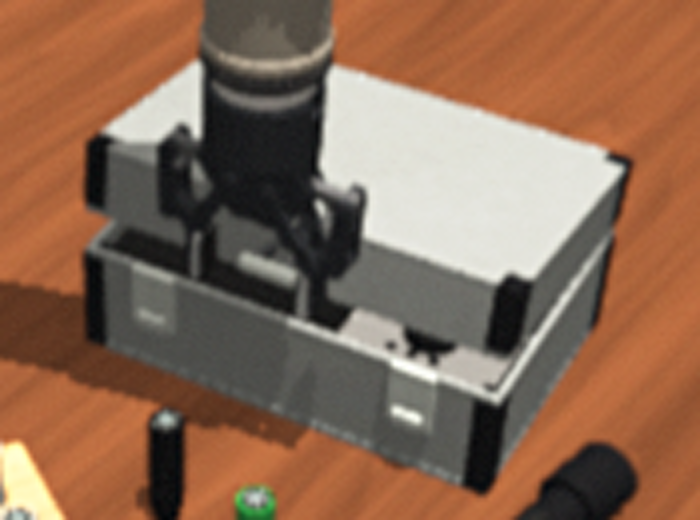

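The bar, at (258,249) in the wrist picture, lies between the open fingers at about x=155 and 350. I'll shift forward slightly and close.

Call:
move_arm([
  {"fingers": 70, "translation": [1, 1, 0], "turn": 0},
  {"fingers": 70, "translation": [0, 0, 0], "turn": 0},
  {"fingers": 30, "translation": [0, 0, 0], "turn": 0},
  {"fingers": 30, "translation": [0, 0, 0], "turn": 0},
  {"fingers": 30, "translation": [0, 0, 0], "turn": 0},
  {"fingers": 30, "translation": [0, 0, 0], "turn": 0},
], newtons=40)

```text
t: 5.25
eef_pos: [0.5707, 0.074, 0.1338]
tool_rot: [0.0, 0.997, 0.072, 0.001]
contact_force: [1.4, -0.9, 2.1]
gripper_width: 0.455
```

```bash
python3 - <<'E'
from h import *
print(get_obs()['eef_pos'],get_obs()['contact_force'])
save('wrist','w4.png',1)
E
```

```text
[0.57067747 0.07397198 0.13384002] [ 1.41146587 -0.90978743  2.05597842]
```

View pics/w4.png

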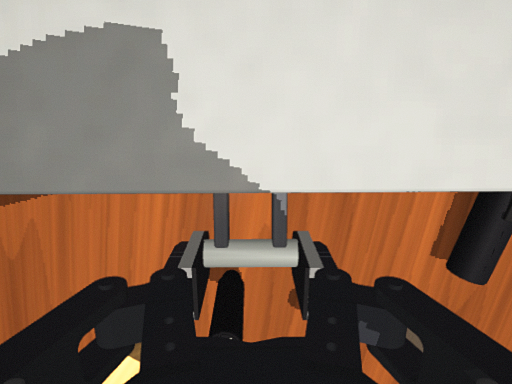

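```bash
python3 - <<'E'
import numpy as np
r=np.hypot(.24,.028);ph=np.arctan(28/240);u=np.array([np.cos(1.7209),np.sin(1.7209)])
a=np.linspace(.137,1.83,25)
P=np.array([[*(-u*r*np.cos(x+ph)),r*np.sin(x+ph)] for x in a])*1000
Q=np.round(P-P[0]); 
for k in range(24): print(k,(Q[k+1]-Q[k]).tolist())
print(Q[-1])
E
```

```text
0 [-1.0, 5.0, 16.0]
1 [-1.0, 6.0, 16.0]
2 [-1.0, 7.0, 16.0]
3 [-1.0, 8.0, 15.0]
4 [-1.0, 9.0, 14.0]
5 [-2.0, 10.0, 14.0]
6 [-1.0, 11.0, 13.0]
7 [-2.0, 12.0, 12.0]
8 [-2.0, 13.0, 11.0]
9 [-2.0, 13.0, 10.0]
10 [-2.0, 14.0, 10.0]
11 [-3.0, 15.0, 8.0]
12 [-2.0, 15.0, 7.0]
13 [-2.0, 16.0, 6.0]
14 [-3.0, 16.0, 5.0]
15 [-2.0, 16.0, 4.0]
16 [-3.0, 17.0, 2.0]
17 [-2.0, 17.0, 2.0]
18 [-3.0, 17.0, 0.0]
19 [-2.0, 17.0, -1.0]
20 [-3.0, 16.0, -2.0]
21 [-2.0, 17.0, -3.0]
22 [-3.0, 16.0, -5.0]
23 [-2.0, 16.0, -6.0]
[-48. 319. 164.]
```

Call:
move_arm([
  {"fingers": 30, "translation": [-1, 5, 16], "turn": 0},
  {"fingers": 30, "translation": [-1, 6, 16], "turn": 0},
  {"fingers": 30, "translation": [-1, 7, 16], "turn": 0},
  {"fingers": 30, "translation": [-1, 8, 15], "turn": 0},
  {"fingers": 30, "translation": [-1, 9, 14], "turn": 0},
  {"fingers": 30, "translation": [-2, 10, 14], "turn": 0},
  {"fingers": 30, "translation": [-1, 11, 13], "turn": 0},
  {"fingers": 30, "translation": [-2, 12, 12], "turn": 0},
], newtons=60)

```text
t: 6.3
eef_pos: [0.5605, 0.1408, 0.2482]
tool_rot: [0.001, 0.997, 0.071, 0.0]
contact_force: [9.1, 0.7, -11.6]
gripper_width: 0.448
```

```bash
python3 - <<'E'
from h import *
save('wrist','w5.png',1)
save('side','d5.png',1.5)
E
```

```text
(no output)
```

View pics/w5.png

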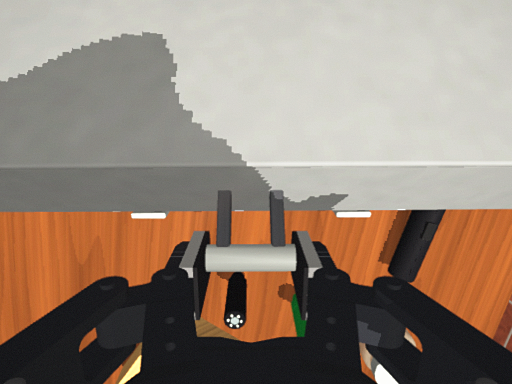

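View pics/d5.png

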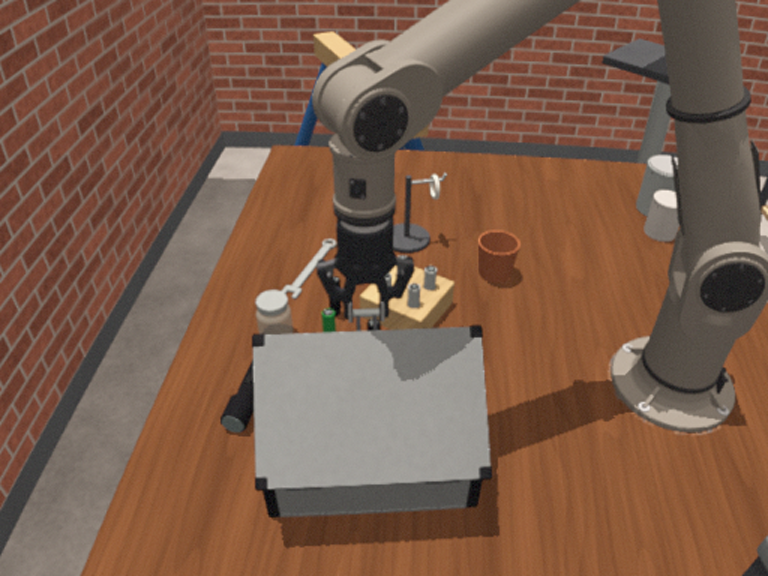

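The bar is still pinched at (250,258) in the wrist picture, and the lid is opening as planned. Carrying on along the arc.

Call:
move_arm([
  {"fingers": 30, "translation": [-1, 13, 11], "turn": 0},
  {"fingers": 30, "translation": [-1, 13, 10], "turn": 0},
  {"fingers": 30, "translation": [-2, 14, 10], "turn": 0},
  {"fingers": 30, "translation": [-2, 15, 8], "turn": 0},
  {"fingers": 30, "translation": [-2, 15, 7], "turn": 0},
  {"fingers": 30, "translation": [-2, 16, 6], "turn": 0},
  {"fingers": 30, "translation": [-2, 16, 5], "turn": 0},
  {"fingers": 30, "translation": [-2, 16, 4], "turn": 0},
])

```text
t: 7.4
eef_pos: [0.5431, 0.2575, 0.3099]
tool_rot: [0.003, 0.997, 0.071, -0.004]
contact_force: [-9.3, -10.5, 7.0]
gripper_width: 0.445
```

Call:
move_arm([
  {"fingers": 30, "translation": [-3, 17, 2], "turn": 0},
  {"fingers": 30, "translation": [-2, 17, 2], "turn": 0},
  {"fingers": 30, "translation": [-3, 17, 0], "turn": 0},
  {"fingers": 30, "translation": [-2, 17, -1], "turn": 0},
  {"fingers": 30, "translation": [-3, 16, -2], "turn": 0},
  {"fingers": 30, "translation": [-2, 17, -3], "turn": 0},
  {"fingers": 30, "translation": [-3, 16, -5], "turn": 0},
  {"fingers": 30, "translation": [-2, 16, -6], "turn": 0},
  {"fingers": 30, "translation": [0, 0, 0], "turn": 0},
])

```text
t: 8.52
eef_pos: [0.5218, 0.3986, 0.2995]
tool_rot: [-0.003, 0.997, 0.075, -0.001]
contact_force: [-6.9, 6.0, 6.8]
gripper_width: 0.438
```

```bash
python3 - <<'E'
from h import *
save('wrist','w6.png',1)
save('scene','s6.png',1.5)
save('side','d6.png',1.5)
E
```

```text
(no output)
```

View pics/s6.png

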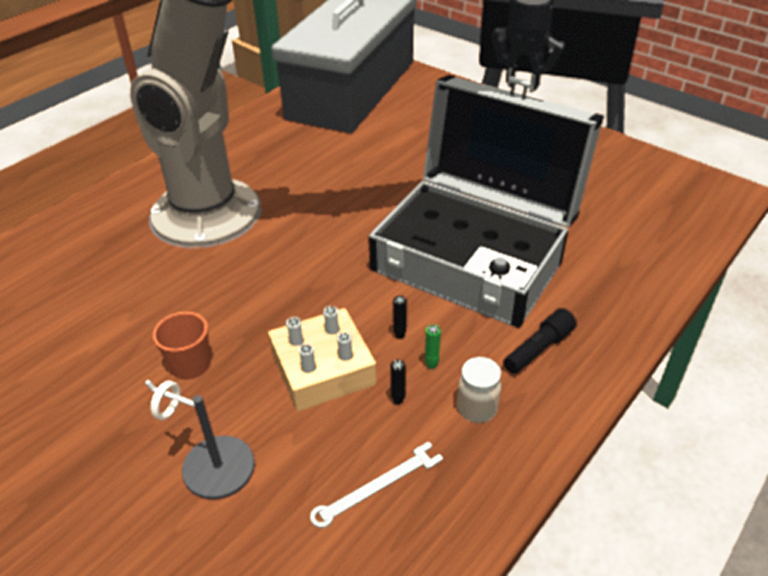

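View pics/d6.png

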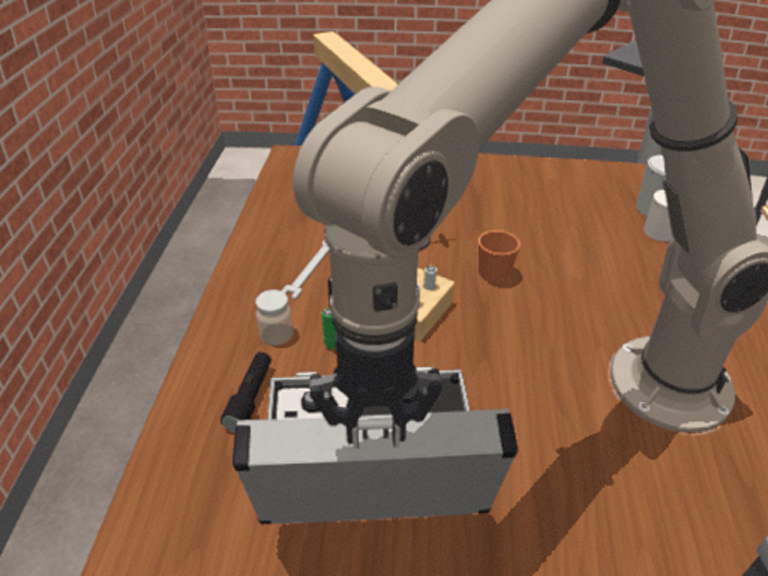

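View pics/w6.png

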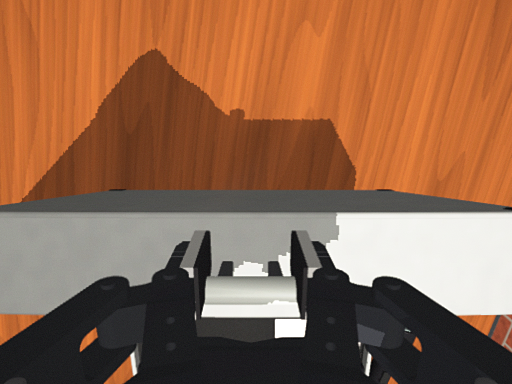

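The bar is still held at (250,290) in the wrist picture, the lid stands past upright, and the scene view shows the open deck. Releasing straight up.

Call:
move_arm([
  {"fingers": 70, "translation": [0, 0, 0], "turn": 0},
  {"fingers": 70, "translation": [0, 0, 0], "turn": 0},
  {"fingers": 70, "translation": [0, 0, 0], "turn": 0},
  {"fingers": 70, "translation": [0, 0, 30], "turn": 0},
  {"fingers": 70, "translation": [0, 0, 50], "turn": 0},
  {"fingers": 70, "translation": [0, -40, 40], "turn": 0},
  {"fingers": 70, "translation": [0, -50, 0], "turn": 0},
  {"fingers": 70, "translation": [0, -50, 0], "turn": 0},
  {"fingers": 70, "translation": [0, -50, 0], "turn": 0},
  {"fingers": 70, "translation": [0, 0, 0], "turn": 0},
])

```text
t: 9.93
eef_pos: [0.5271, 0.1978, 0.4174]
tool_rot: [0.001, 0.998, 0.068, 0.0]
contact_force: [0.2, -0.3, -0.1]
gripper_width: 0.815
```

```bash
python3 - <<'E'
from h import *
print(get_obs()['eef_pos'])
save('wrist','w7.png',1.5)
save('scene','s7.png',4.5,(240,45,410,215))
save('side','d7.png',1.5)
S,D,W=cal('scene'),cal('side'),cal('wrist')
for cam,c in (('scene',S),('side',D),('wrist',W)):
    for n in ['lid_grip','lid_hinge','power_top','slot','well0','well1','well2','well3']:
        l=place_of(cam,n)
        print(cam,n,[(np.round(x['xy'],1).tolist(),round(x['conf'],2)) for x in l[:5]])
E
```

```text
[0.52712649 0.19775618 0.41737824]
scene lid_grip [([347.8, 55.8], 0.84)]
scene lid_hinge [([329.5, 138.5], 0.72), ([97.4, 250.0], 0.26)]
scene power_top [([332.2, 167.8], 0.59), ([286.5, 142.9], 0.29)]
scene slot [([281.1, 161.0], 0.63), ([97.8, 251.7], 0.33)]
scene well0 [([306.1, 153.0], 0.92), ([349.3, 159.6], 0.89), ([325.1, 158.0], 0.69), ([287.7, 142.0], 0.65)]
scene well1 [([306.1, 153.0], 0.92), ([349.3, 159.6], 0.89), ([325.1, 158.0], 0.69), ([287.7, 142.0], 0.65)]
scene well2 [([306.1, 153.0], 0.92), ([349.3, 159.6], 0.89), ([325.1, 158.0], 0.69), ([287.7, 142.0], 0.65)]
scene well3 [([306.1, 153.0], 0.92), ([349.3, 159.6], 0.89), ([325.1, 158.0], 0.69), ([287.7, 142.0], 0.65)]
side lid_grip [([248.4, 281.1], 0.96)]
side lid_hinge []
side power_top [([285.9, 192.8], 0.73), ([206.8, 263.2], 0.4)]
side slot [([274.3, 269.1], 0.63)]
side well0 []
side well1 []
side well2 []
side well3 []
wrist lid_grip []
wrist lid_hinge [([267.1, 65.2], 0.56)]
wrist power_top [([326.7, 184.0], 0.68)]
wrist slot [([223.9, 174.8], 0.88)]
wrist well0 [([331.1, 121.1], 0.82), ([198.2, 116.0], 0.82), ([245.6, 119.0], 0.77)]
wrist well1 [([331.1, 121.1], 0.82), ([198.2, 116.0], 0.82), ([245.6, 119.0], 0.77)]
wrist well2 [([331.1, 121.1], 0.82), ([198.2, 116.0], 0.82), ([245.6, 119.0], 0.77)]
wrist well3 [([331.1, 121.1], 0.82), ([198.2, 116.0], 0.82), ([245.6, 119.0], 0.77)]
```

View pics/w7.png

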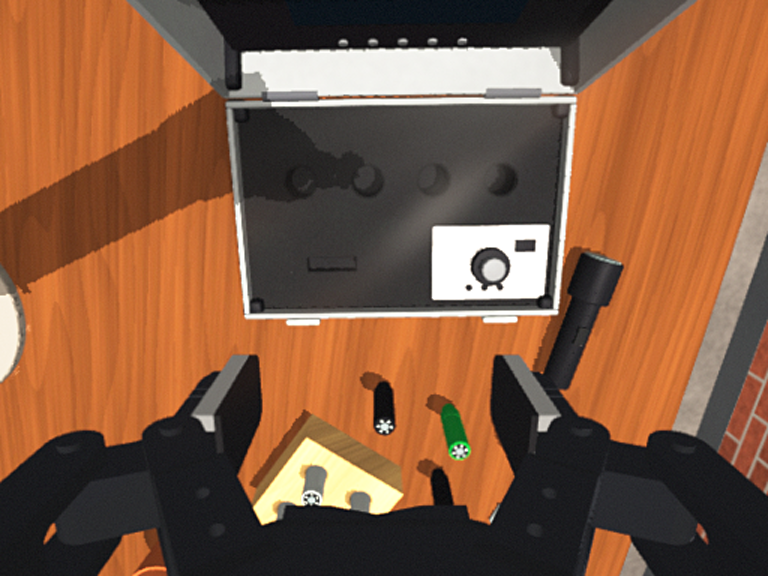

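View pics/s7.png

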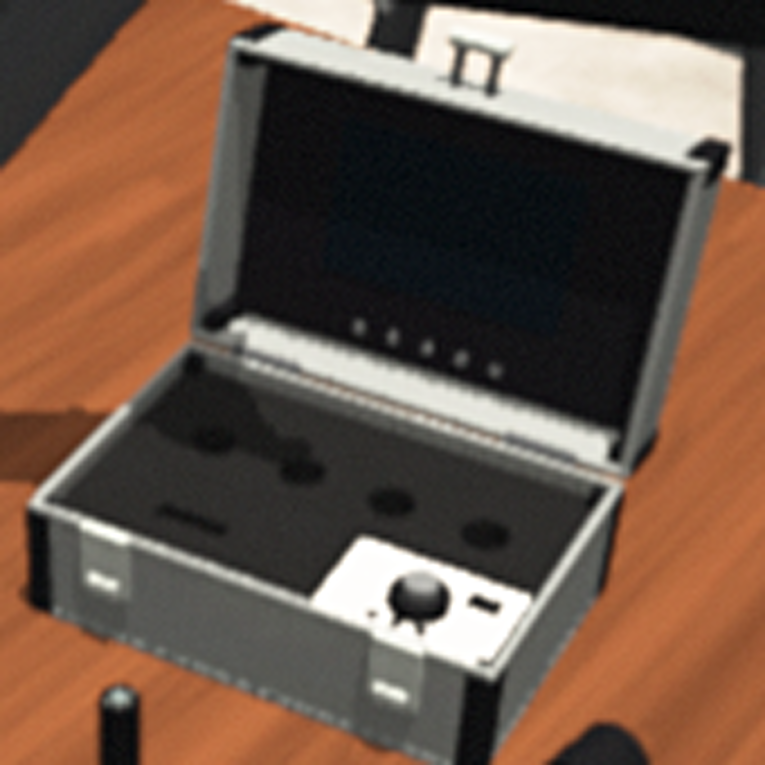

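View pics/d7.png

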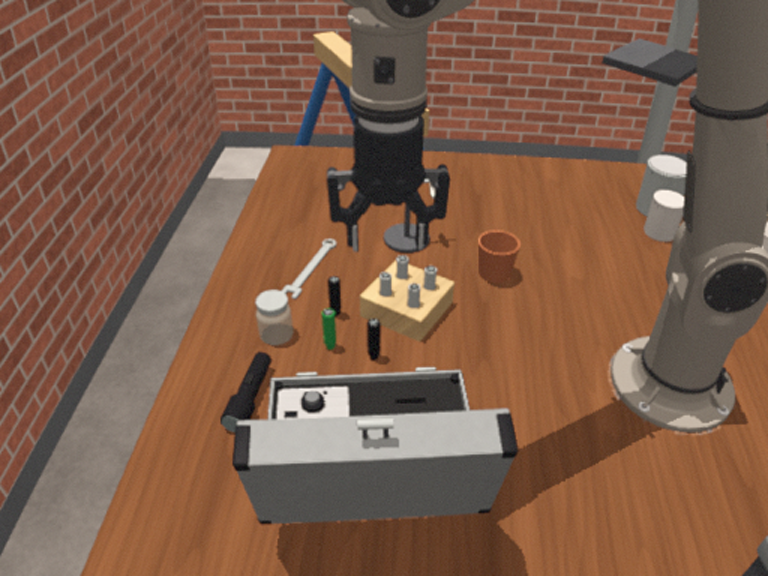

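```bash
python3 - <<'E'
from h import *
from fit import T,lidpt
S,D,W=cal('scene'),cal('side'),cal('wrist'); p=np.load('case.npy')
g,e=tri([(S,(347.8,55.8)),(D,(248.4,281.1))]); h=T(p,(.105,0,.09)); print('grip',g,e)
u=np.array([np.cos(p[2]),np.sin(p[2])]); f=(g[:2]-h[:2])@u; print('lid',np.arctan2(g[2]-.09,-f)-np.arctan(28/240),np.hypot(f,g[2]-.09))
w=lambda x,y:((x+.5)/1.5-.5,(y+.5)/1.5-.5); s=lambda x,y:((x+.5)/4.5-.5+240,(y+.5)/4.5-.5+45)
def toc(P):
    d=P[:2]-p[:2];return np.round([d@u,d@np.array([-u[1],u[0]])],4)
for n,a,b,z in [('wA',(302,180),(212,438),.075),('wB',(368,180),(302,470),.075),('wC',(434,180),(392,502),.075),('wD',(502,179),(487,534),.075),('slot',(332,263),(192,520),.075),('pow',(494,268),(420,588),.097),
   ('cFL',(247,317),(33,503),.09),('cFR',(557,312),(497,677),.09),('cBR',(577,97),(622,485),.09),('cBL',(228,102),(190,348),.09)]:
    P=atz(W,w(*a),z);Q=atz(S,s(*b),z);R,e=tri([(W,w(*a)),(S,s(*b))])
    print(n,'W',np.round(P[:2],4),toc(P),'S',np.round(Q[:2],4),toc(Q),'tri',np.round(R,4),round(e,1))
E
```

```text
grip [0.52753399 0.3868078  0.31676512] 1.030500820116165
lid 1.773921316896205 0.2388344071203052
wA W [0.4503 0.2299] [0.0364 0.0963] S [0.4479 0.2238] [0.0307 0.0996] tri [0.4476 0.2284 0.0715] 1.7
wB W [0.5138 0.2391] [0.036  0.0322] S [0.5148 0.233 ] [0.0298 0.0321] tri [0.5128 0.2382 0.0707] 0.8
wC W [0.5773 0.2484] [ 0.0357 -0.0319] S [0.5794 0.242 ] [ 0.029  -0.0331] tri [0.5771 0.2477 0.0703] 0.6
wD W [0.6427 0.2591] [ 0.0365 -0.0982] S [0.6443 0.2527] [ 0.0299 -0.0988] tri [0.6428 0.2583 0.0708] 0.9
slot W [0.4892 0.1519] [-0.0466  0.0695] S [0.4903 0.1467] [-0.0519  0.0693] tri [0.4884 0.1506 0.0713] 0.5
pow W [0.6472 0.1751] [-0.0472 -0.0901] S [0.6523 0.1594] [-0.0635 -0.0929] tri [0.6482 0.1717 0.0866] 1.6
cFL W [0.4112 0.0871] [-0.0989  0.1564] S [0.4124 0.0823] [-0.1039  0.1559] tri [0.41   0.0856 0.0865] 0.3
cFR W [0.7226 0.1378] [-0.0954 -0.1591] S [0.7263 0.1284] [-0.1052 -0.1614] tri [0.7243 0.1355 0.0838] 0.8
cBR W [0.6913 0.3417] [ 0.1108 -0.1587] S [0.6937 0.3323] [ 0.1012 -0.1596] tri [0.6918 0.3413 0.0843] 1.5
cBL W [0.3782 0.2911] [0.1077 0.1585] S [0.3856 0.2803] [0.0959 0.1528] tri [0.376  0.2919 0.0799] 0.6
```

```bash
python3 - <<'E'
from h import *
o=get_obs();W=cal('wrist'); save('wrist','w8.png',1.5); print(o['eef_pos'],o['t'],get_obs()['eef_pos'])
import pickle; pickle.dump(W,open('W8.pkl','wb'))
E
```

```text
[0.52586733 0.20305262 0.41732375] 11.275 [0.52587948 0.20304532 0.41729856]
```

View pics/w8.png

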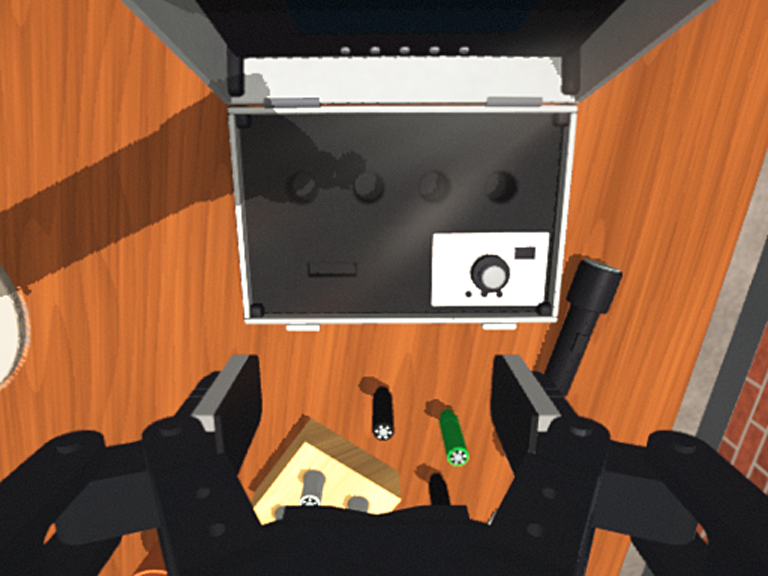

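```bash
cat > fit2.py <<'E'
from h import *
from fit import T,lidpt
import pickle
S,D=cal('scene'),cal('side'); W=pickle.load(open('W8.pkl','rb'))
w=lambda x,y:np.array(((x+.5)/1.5-.5,(y+.5)/1.5-.5)); s=lambda x,y:np.array(((x+.5)/4.5-.5+240,(y+.5)/4.5-.5+45))
s1=lambda x,y:np.array([(x+.5)/4-.5+225,(y+.5)/4-.5+95]); d1=lambda x,y:np.array([(x+.5)/4-.5+150,(y+.5)/4-.5+150])
C=[(W,w(246,323),(-.105,.16)),(W,w(557,318),(-.105,-.16)),(W,w(578,107),(.105,-.16)),(W,w(229,109),(.105,.16)),
   (S,s(31,503),(-.105,.16)),(S,s(499,679),(-.105,-.16)),(S,s(624,485),(.105,-.16)),(S,s(190,346),(.105,.16)),
   (D,d1(97,693),(.105,-.16)),(D,d1(687,667),(.105,.16))]
F=[(W,w(302,186),.0975),(W,w(368,186),.0325),(W,w(434,185),-.0325),(W,w(502,185),-.0975),(S,s(212,438),.0975),(S,s(302,470),.0325),(S,s(392,502),-.0325),(S,s(487,534),-.0975)]
G=[(S,(347.8,55.8)),(D,(248.4,281.1))]
L=[(S,s(240,30),.21,.058,.16),(S,s(727,145),.21,.058,-.16),(S,s(697,175),.21,0,-.16),(D,np.array([513,415])/1.5,.21,.058,.16),(D,np.array([236,430])/1.5,.21,.058,-.16)]
# p: x,y,yaw,lid,wx,slotx,sloty,powx,powy, wrist cam tweak(dx,dy), 
def f(p):
    r=[]
    for c,xy,P in C: r.append(pr(c,T(p,(*P,.09)),p)-xy)
    for c,xy,y in F: r.append(pr(c,T(p,(p[4],y+p[9],.075)),p)-xy)
    r+=[pr(c,T(p,lidpt(p[3],.24,.028,0,.105)),p)-xy for c,xy in G]
    r+=[pr(c,T(p,lidpt(p[3],a,o,y,.105)),p)-xy for c,xy,a,o,y in L]
    r.append(pr(W,T(p,(p[5],p[6],.075)),p)-w(332,269)); r.append(pr(S,T(p,(p[5],p[6],.075)),p)-s(192,520))
    r.append(pr(W,T(p,(p[7],p[8],.097)),p)-w(494,274)); r.append(pr(S,T(p,(p[7],p[8],.097)),p)-s(420,580))
    return np.concatenate(r)
def pr(c,P,p): return proj(c,P)[0]
o=least_squares(f,[.55,.21,1.72,1.8,.03,-.05,.07,-.055,-.09,0],loss='soft_l1')
p=o.x;print(np.round(p,4));print(np.round(f(p),1).reshape(-1,2).tolist())
np.save('case2.npy',p)
for n,P in [('w0',(p[4],.0975+p[9],.075)),('w1',(p[4],.0325+p[9],.075)),('w2',(p[4],-.0325+p[9],.075)),('w3',(p[4],-.0975+p[9],.075)),('slot',(p[5],p[6],.075)),('pow',(p[7],p[8],.097))]: print(n,np.round(T(p,P),4))
E
python3 fit2.py
```

```text
[ 5.5230e-01  2.0760e-01  1.7262e+00  1.6214e+00  3.1500e-02 -5.1400e-02
  7.1000e-02 -5.3200e-02 -8.8900e-02  6.0000e-04]
[[-0.2, 0.8], [1.0, 2.0], [0.3, -2.1], [-1.1, -1.2], [-0.8, 0.3], [-0.3, -0.4], [0.3, -0.6], [-0.7, -1.3], [-0.2, -0.2], [-0.3, -1.4], [-0.4, 0.5], [0.1, -0.1], [0.5, 0.1], [-0.5, -0.2], [0.6, 0.4], [0.1, -0.1], [0.2, -0.3], [-0.2, -0.3], [-6.4, 1.0], [-0.2, -20.5], [0.8, -1.4], [-1.7, 0.5], [-2.0, 2.5], [-0.6, 3.5], [-1.9, 2.7], [0.1, -0.1], [-0.2, 0.1], [-0.2, 0.3], [0.6, -0.6]]
w0 [0.4505 0.2235 0.075 ]
w1 [0.5147 0.2335 0.075 ]
w2 [0.5789 0.2436 0.075 ]
w3 [0.6432 0.2537 0.075 ]
slot [0.4901 0.1458 0.075 ]
pow [0.6483 0.1687 0.097 ]
```

```bash
sed -i 's/415\])\/1.5,.21,.058/415])\/1.5,.21,0/; s/430\])\/1.5,.21,.058/430])\/1.5,.21,0/' fit2.py; python3 fit2.py
```

```text
[ 5.5200e-01  2.0700e-01  1.7253e+00  1.8314e+00  3.2000e-02 -5.0900e-02
  7.0600e-02 -5.2600e-02 -8.9200e-02  3.0000e-04]
[[-0.4, 1.1], [0.7, 2.4], [0.1, -1.6], [-1.2, -0.9], [-1.0, 0.3], [-0.6, -0.3], [0.2, -0.5], [-0.8, -1.3], [-0.1, -0.5], [-0.2, -1.6], [-0.4, 0.4], [0.1, -0.1], [0.5, 0.2], [-0.5, -0.2], [0.6, 0.4], [0.1, -0.1], [0.2, -0.3], [-0.2, -0.3], [-0.1, -1.6], [1.6, 7.0], [6.9, -1.1], [1.7, 0.1], [2.8, -2.4], [-2.6, -1.8], [-0.5, -3.0], [0.1, -0.1], [-0.2, 0.1], [-0.2, 0.3], [0.6, -0.6]]
w0 [0.4505 0.2236 0.075 ]
w1 [0.5147 0.2336 0.075 ]
w2 [0.5789 0.2436 0.075 ]
w3 [0.6432 0.2536 0.075 ]
slot [0.4901 0.1458 0.075 ]
pow [0.6483 0.1687 0.097 ]
```

```bash
python3 - <<'E'
from h import *
from fit import T,lidpt
p=np.load('case2.npy')
S,D=cal('scene'),cal('side')
im=read_camera('side')[235:360,140:360]; im2=read_camera('scene')[45:150,270:410]
A=cv2.resize(im,None,fx=3.5,fy=3.5); B=cv2.resize(im2,None,fx=5,fy=5)
for a,col in ((1.77,(0,0,255)),(1.83,(0,255,0))):
    for c,I,off,k in ((D,A,(140,235),3.5),(S,B,(270,45),5)):
        q=[T(p,lidpt(a,al,o,y,.105)) for al,o,y in [(0,0,.16),(.21,0,.16),(.21,.058,.16),(0,.058,.16),(0,.058,-.16),(.21,.058,-.16),(.21,0,-.16),(0,0,-.16)]]
        g=proj(c,q); g=((g-off+.5)*k-.5).astype(int)
        cv2.polylines(I,[g],False,col,1); cv2.line(I,tuple(map(int,g[1])),tuple(map(int,g[6])),col,1); cv2.line(I,tuple(map(int,g[2])),tuple(map(int,g[5])),col,1)
        b=proj(c,[T(p,lidpt(a,.24,.028,y,.105)) for y in (-.02,.02)]);b=((b-off+.5)*k-.5).astype(int);cv2.line(I,tuple(map(int,b[0])),tuple(map(int,b[1])),col,1)
cv2.imwrite('pics/d9.png',A);cv2.imwrite('pics/s9.png',B)
E
```

```text
(no output)
```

View pics/d9.png

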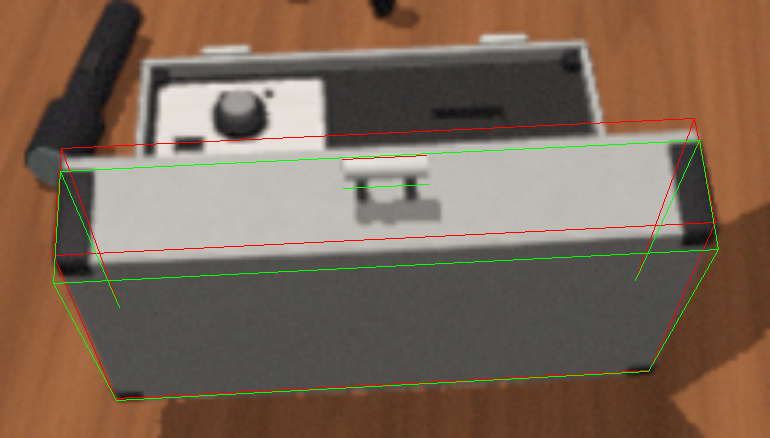

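View pics/s9.png

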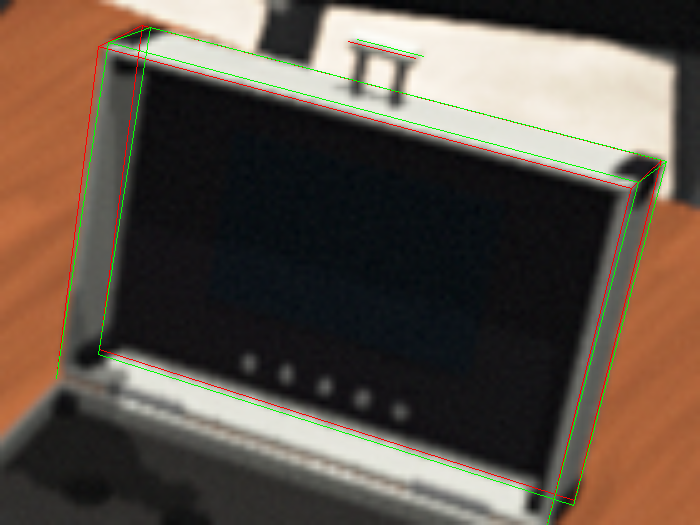

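The lid overlay puts the angle at about 1.80 rad, mid-band. Next I'll view the block from above.

```bash
python3 - <<'E'
from h import *
W=cal('wrist'); o=get_obs(); c=-W['R'].T@W['t']; print(c-o['eef_pos'], W['R'][2], o['eef_pos'])
E
```

```text
[-0.00964431  0.06834763  0.14340765] [ 0.03985942 -0.26922366 -0.96225249] [0.52589933 0.20303601 0.41729933]
```

Call:
move_arm([
  {"fingers": 50, "translation": [-4, -43, 0], "turn": -0.045},
  {"fingers": 50, "translation": [-4, -43, -10], "turn": -0.045},
  {"fingers": 50, "translation": [-4, -43, -15], "turn": -0.045},
  {"fingers": 50, "translation": [-4, -43, -15], "turn": -0.045},
  {"fingers": 50, "translation": [-4, -43, -15], "turn": -0.045},
  {"fingers": 50, "translation": [-4, -43, -15], "turn": -0.045},
  {"fingers": 50, "translation": [-4, -43, -15], "turn": -0.045},
  {"fingers": 50, "translation": [-4, -43, -15], "turn": -0.045},
  {"fingers": 50, "translation": [-4, -43, -15], "turn": -0.045},
  {"fingers": 50, "translation": [-4, -43, -15], "turn": -0.045},
])

```text
t: 12.68
eef_pos: [0.4857, -0.2283, 0.287]
tool_rot: [0.0, 0.988, -0.153, 0.0]
contact_force: [0.8, -0.4, -0.2]
gripper_width: 0.587
```

Call:
move_arm([
  {"fingers": 50, "translation": [0, 0, 0], "turn": 0},
  {"fingers": 50, "translation": [0, 0, 0], "turn": 0},
  {"fingers": 50, "translation": [0, 0, 0], "turn": 0},
])

```text
t: 13.05
eef_pos: [0.4866, -0.2256, 0.2879]
tool_rot: [-0.0, 0.989, -0.151, 0.001]
contact_force: [-0.3, 0.5, 0.3]
gripper_width: 0.586
```

```bash
python3 - <<'E'
from h import *
import pickle
o=get_obs();W=cal('wrist'); save('wrist','w10.png',1.5); pickle.dump(W,open('W10.pkl','wb'));print(o['eef_pos'],get_obs()['eef_pos'])
save('scene','s10.png',6,(170,190,270,280));save('side','d10.png',6,(230,155,330,230))
for n in ['head1_mid','block']: print(n,[(np.round(x['xy'],1).tolist(),round(x['conf'],2)) for x in place_of('wrist',n)])
E
```

```text
[ 0.48657013 -0.22560793  0.28785181] [ 0.48651563 -0.22566516  0.28783155]
head1_mid [([225.1, 129.9], 0.76)]
block [([255.2, 102.0], 0.87)]
```

View pics/w10.png

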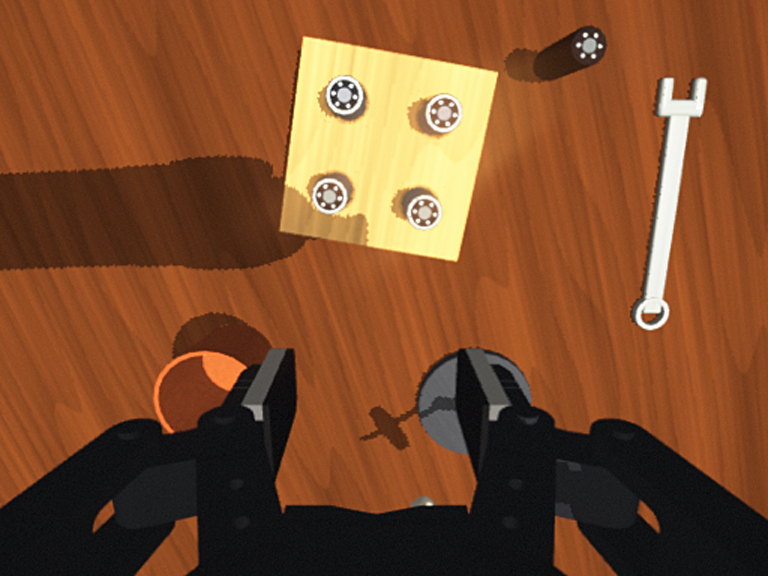

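View pics/s10.png

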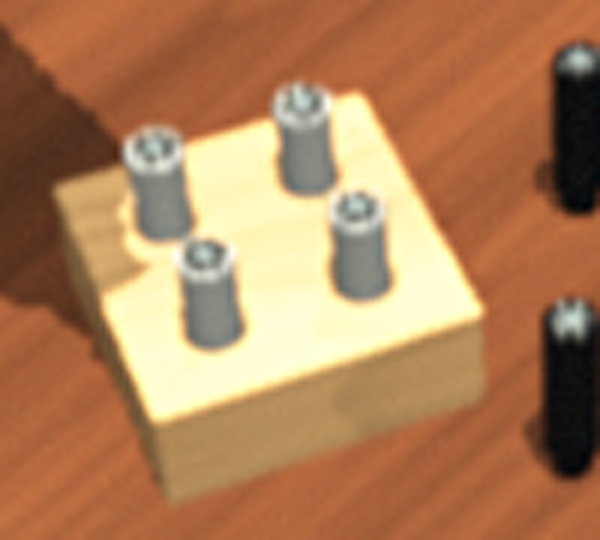

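View pics/d10.png

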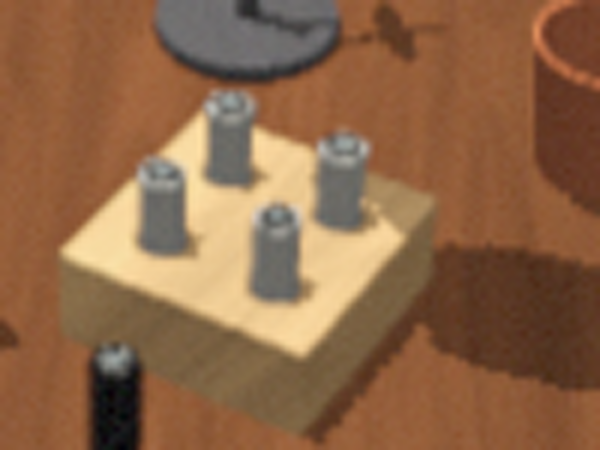

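```bash
python3 - <<'E'
from h import *
import pickle
S,D=cal('scene'),cal('side');W=pickle.load(open('W10.pkl','rb'))
w=lambda x,y:((x+.5)/1.5-.5,(y+.5)/1.5-.5); s=lambda x,y:((x+.5)/6-.5+170,(y+.5)/6-.5+190); d=lambda x,y:((x+.5)/6-.5+230,(y+.5)/6-.5+155)
for n,a,b,c in [('A',(345,95),(303,103),(277,215)),('B',(444,113),(358,208),(163,172)),('C',(330,195),(157,148),(342,145)),('D',(425,212),(206,253),(230,103))]:
    p,e=tri([(W,w(*a)),(S,s(*b)),(D,d(*c))]); print(n,np.round(p,4),round(e,1),'W@.098',np.round(atz(W,w(*a),.098)[:2],4),'S',np.round(atz(S,s(*b),.098)[:2],4),'D',np.round(atz(D,d(*c),.098)[:2],4))
for c in [(303,37),(498,72),(458,262),(280,232)]: print('blk',np.round(atz(W,w(*c),.055),4))
E
```

```text
A [ 0.4986 -0.1224  0.0977] 1.2 W@.098 [ 0.4987 -0.1234] S [ 0.4983 -0.1215] D [ 0.4985 -0.1211]
B [ 0.5562 -0.1518  0.0965] 1.1 W@.098 [ 0.5562 -0.1528] S [ 0.5569 -0.1519] D [ 0.5558 -0.149 ]
C [ 0.4692 -0.1797  0.0978] 1.0 W@.098 [ 0.4692 -0.1806] S [ 0.4693 -0.179 ] D [ 0.4691 -0.1787]
D [ 0.5268 -0.2094  0.0981] 1.2 W@.098 [ 0.527  -0.2107] S [ 0.5263 -0.2084] D [ 0.5267 -0.2081]
blk [ 0.4815 -0.0731  0.055 ]
blk [ 0.607  -0.1363  0.055 ]
blk [ 0.5437 -0.2628  0.055 ]
blk [ 0.4183 -0.1986  0.055 ]
```

The wrist, scene and side views agree on the four head tops to about 1–2 mm, at z≈0.098, with A (.4986,-.1224), B (.556,-.152), C (.469,-.180) and D (.527,-.209). These are the steel ones in the block; the black peg is off at (590,46). I'll pick A first, with the jaw along the block's diagonal.

Call:
move_arm([
  {"fingers": 50, "translation": [3, 25, 0], "turn": 0.125},
  {"fingers": 50, "translation": [3, 26, 0], "turn": 0.125},
  {"fingers": 50, "translation": [3, 26, 0], "turn": 0.125},
  {"fingers": 50, "translation": [3, 26, -20], "turn": 0.125},
  {"fingers": 50, "translation": [0, 0, -40], "turn": 0.116},
  {"fingers": 50, "translation": [0, 0, -30], "turn": 0},
  {"fingers": 50, "translation": [0, 0, 0], "turn": 0},
  {"fingers": 50, "translation": [0, 0, 0], "turn": 0},
], newtons=40)

```text
t: 14.3
eef_pos: [0.4988, -0.1239, 0.1985]
tool_rot: [0.0, 0.988, 0.154, 0.001]
contact_force: [-0.5, 1.2, 0.4]
gripper_width: 0.589
```

```bash
python3 - <<'E'
from h import *
o=get_obs();print(o['eef_pos'],2*np.arctan2(o['tool_rot'][2],o['tool_rot'][1]))
save('wrist','w11.png',1); save('scene','s11.png',4,(150,120,330,270))
E
```

```text
[ 0.49875226 -0.12394805  0.19854221] 0.3099290224370793
```

View pics/w11.png

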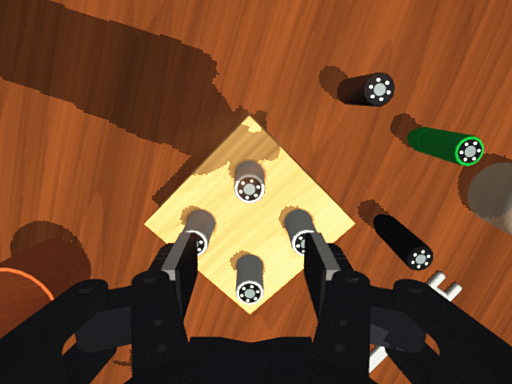

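View pics/s11.png

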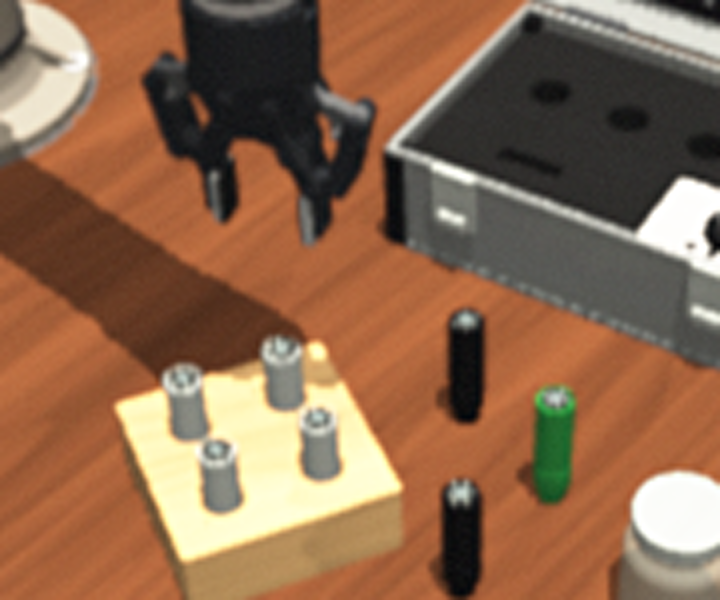

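Head A, the steel one at (250,188), is centred between the fingers. Descending.

Call:
move_arm([
  {"fingers": 50, "translation": [0, 1, -50], "turn": 0},
  {"fingers": 50, "translation": [0, 0, -45], "turn": 0},
  {"fingers": 50, "translation": [0, 0, -38], "turn": 0},
  {"fingers": 50, "translation": [0, 0, 0], "turn": 0},
  {"fingers": 15, "translation": [0, 0, 0], "turn": 0},
  {"fingers": 15, "translation": [0, 0, 0], "turn": 0},
  {"fingers": 15, "translation": [0, 0, 0], "turn": 0},
  {"fingers": 15, "translation": [0, 0, 0], "turn": 0},
], newtons=40)

```text
t: 15.4
eef_pos: [0.4995, -0.1233, 0.0664]
tool_rot: [0.001, 0.988, 0.154, 0.002]
contact_force: [-0.2, -0.6, 8.4]
gripper_width: 0.282
```

Call:
move_arm([
  {"fingers": 15, "translation": [0, 0, 0], "turn": 0},
  {"fingers": 15, "translation": [0, 0, 20], "turn": 0},
  {"fingers": 15, "translation": [0, 0, 25], "turn": 0},
  {"fingers": 15, "translation": [0, 0, 45], "turn": 0},
  {"fingers": 15, "translation": [0, 0, 45], "turn": 0},
  {"fingers": 15, "translation": [0, 0, 0], "turn": 0},
], newtons=60)

```text
t: 16.15
eef_pos: [0.5005, -0.1233, 0.2038]
tool_rot: [0.002, 0.988, 0.154, 0.004]
contact_force: [0.1, -0.3, -1.7]
gripper_width: 0.274
```

```bash
python3 - <<'E'
from h import *
o=get_obs();print(o['eef_pos'],o['gripper_width'])
save('wrist','w12.png',1); save('scene','s12.png',4,(150,120,330,270))
E
```

```text
[ 0.50051603 -0.12330976  0.20376667] 0.27429646331579977
```

View pics/w12.png

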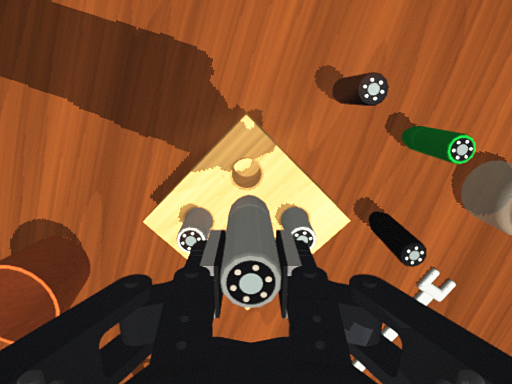

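View pics/s12.png

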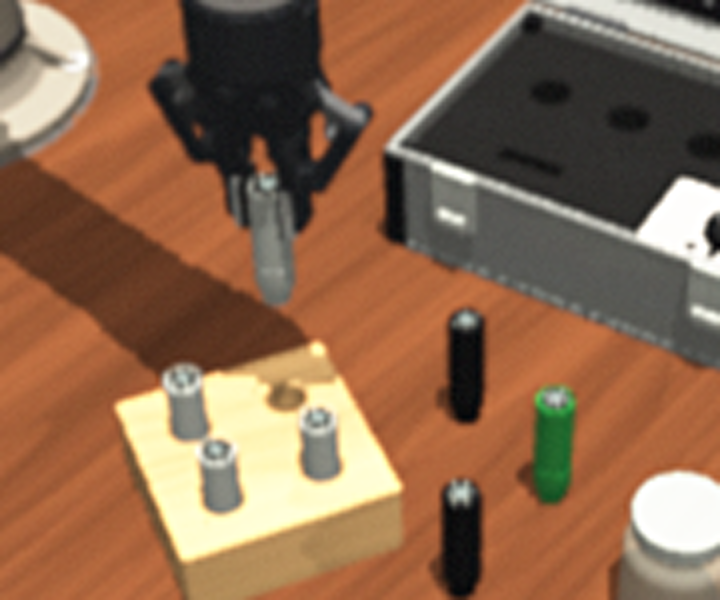

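Head A is held; its hole at (247,173) in the wrist picture is empty. Carrying it to well 3.

Call:
move_arm([
  {"fingers": 15, "translation": [15, 41, 5], "turn": 0.044},
  {"fingers": 15, "translation": [16, 42, 0], "turn": 0.044},
  {"fingers": 15, "translation": [16, 42, 0], "turn": 0.044},
  {"fingers": 15, "translation": [16, 42, 0], "turn": 0.044},
  {"fingers": 15, "translation": [16, 42, 0], "turn": 0.044},
  {"fingers": 15, "translation": [16, 42, 0], "turn": 0.044},
  {"fingers": 15, "translation": [16, 42, 0], "turn": 0.044},
  {"fingers": 15, "translation": [16, 42, 0], "turn": 0.044},
  {"fingers": 15, "translation": [16, 42, 0], "turn": 0.044},
  {"fingers": 15, "translation": [0, 0, 0], "turn": 0},
])

```text
t: 17.5
eef_pos: [0.6393, 0.2587, 0.2021]
tool_rot: [-0.002, 0.937, 0.349, -0.001]
contact_force: [-0.8, -0.1, -2.4]
gripper_width: 0.278
```

Call:
move_arm([
  {"fingers": 15, "translation": [0, 0, -20], "turn": 0},
  {"fingers": 15, "translation": [0, 0, -20], "turn": 0},
  {"fingers": 15, "translation": [0, 0, 0], "turn": 0},
  {"fingers": 15, "translation": [0, 0, 0], "turn": 0},
])

```text
t: 18.0
eef_pos: [0.641, 0.2534, 0.1642]
tool_rot: [0.0, 0.938, 0.345, -0.0]
contact_force: [0.5, 0.2, 0.3]
gripper_width: 0.278
```

```bash
python3 - <<'E'
from h import *
o=get_obs();print(o['eef_pos'],o['gripper_width'])
W=cal('wrist');save('wrist','w13.png',1.5); save('scene','s13.png',6,(290,100,390,200)); save('side','d13.png',6,(170,190,270,290))
p=np.load('case2.npy')
from fit import T
for c,n in ((cal('scene'),'s'),(cal('side'),'d'),(W,'w')): print(n,np.round(proj(c,[T(p,(p[4],-.0975,.075)),(*o['eef_pos'][:2],o['eef_pos'][2]-.058)]),1).tolist())
E
```

```text
[0.64100594 0.25342636 0.16424281] 0.27795299469801527
s [[347.8, 163.0], [348.2, 154.1]]
d [[203.9, 297.9], [203.9, 289.5]]
w [[252.3, 195.4], [249.6, 207.2]]
```

View pics/w13.png

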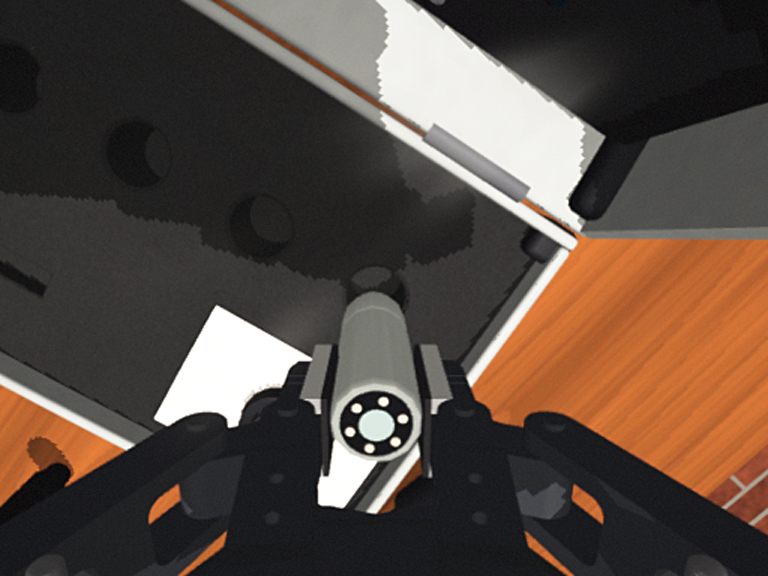

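View pics/s13.png

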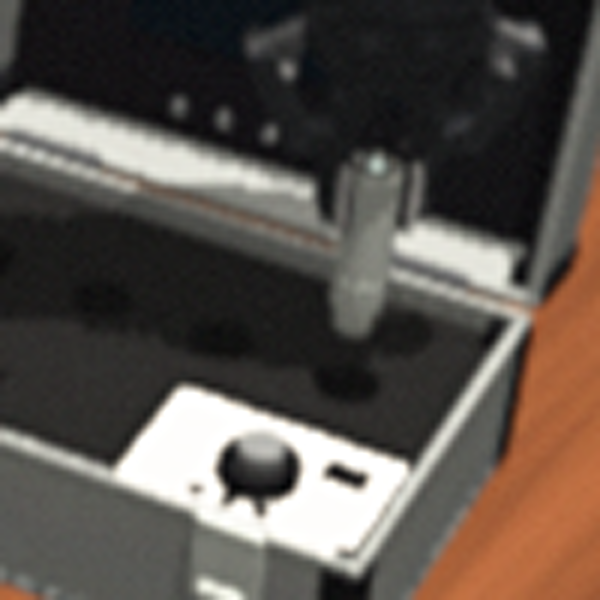

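View pics/d13.png

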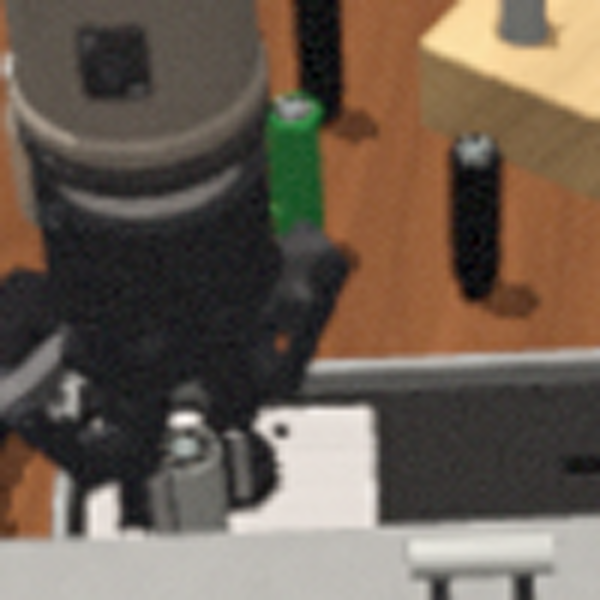

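The head's lower end is over well 3's mouth, at about (377,288) in the wrist picture, as predicted within 2 mm. Lowering it.

Call:
move_arm([
  {"fingers": 15, "translation": [2, 0, -20], "turn": 0},
  {"fingers": 15, "translation": [0, 0, -15], "turn": 0},
  {"fingers": 15, "translation": [0, 0, -10], "turn": 0},
  {"fingers": 15, "translation": [0, 0, -10], "turn": 0},
  {"fingers": 15, "translation": [0, 0, 0], "turn": 0},
])

```text
t: 18.77
eef_pos: [0.6424, 0.2536, 0.1081]
tool_rot: [0.0, 0.938, 0.346, -0.001]
contact_force: [0.7, -0.1, -1.2]
gripper_width: 0.273
```

Call:
move_arm([
  {"fingers": 15, "translation": [0, 0, -8], "turn": 0},
  {"fingers": 15, "translation": [0, 0, -8], "turn": 0},
  {"fingers": 15, "translation": [0, 0, 0], "turn": 0},
])

```text
t: 19.15
eef_pos: [0.6424, 0.2537, 0.0923]
tool_rot: [0.0, 0.938, 0.346, -0.001]
contact_force: [0.5, -1.3, -2.6]
gripper_width: 0.278
```

Call:
move_arm([
  {"fingers": 45, "translation": [0, 0, -1], "turn": 0},
  {"fingers": 45, "translation": [0, 0, 0], "turn": 0},
  {"fingers": 45, "translation": [0, 0, 0], "turn": 0},
  {"fingers": 45, "translation": [0, 0, 40], "turn": 0},
  {"fingers": 45, "translation": [0, 0, 40], "turn": 0},
  {"fingers": 45, "translation": [0, -20, 30], "turn": 0},
  {"fingers": 45, "translation": [0, -30, 0], "turn": 0},
  {"fingers": 45, "translation": [0, 0, 0], "turn": 0},
])

```text
t: 20.15
eef_pos: [0.6439, 0.2006, 0.2029]
tool_rot: [0.001, 0.939, 0.344, 0.0]
contact_force: [0.8, 0.6, 0.2]
gripper_width: 0.528
```

```bash
python3 - <<'E'
from h import *
o=get_obs();print(o['eef_pos'],o['gripper_width'])
W=cal('wrist');save('wrist','w14.png',1.5); save('scene','s14.png',3,(160,100,400,290))
p=np.load('case2.npy')
from fit import T
print(proj(W,T(p,(p[4],-.0975,.123)))*1.5, (proj(cal('scene'),T(p,(p[4],-.0975,.123)))-(160,100))*3)
E
```

```text
[0.6439009  0.20061469 0.20285734] 0.5275434299858104
[[449.15007008 209.70101662]] [[569.1129431  148.92308788]]
```

View pics/w14.png

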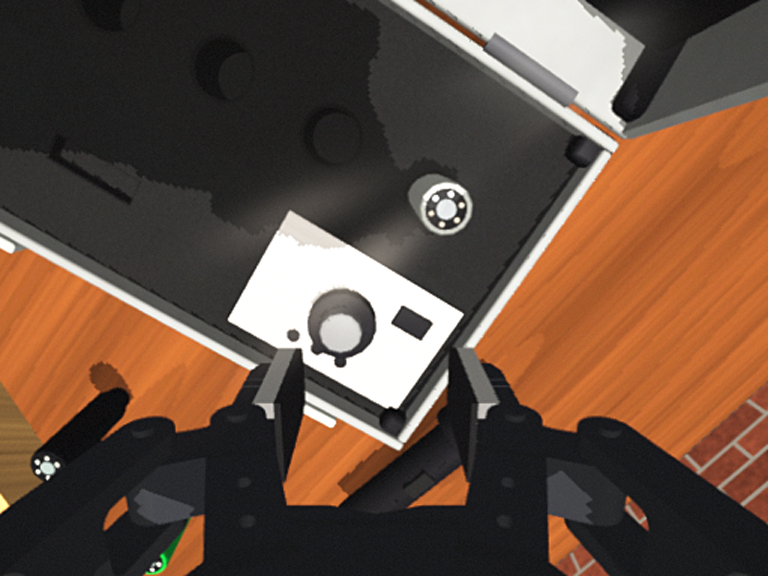

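View pics/s14.png

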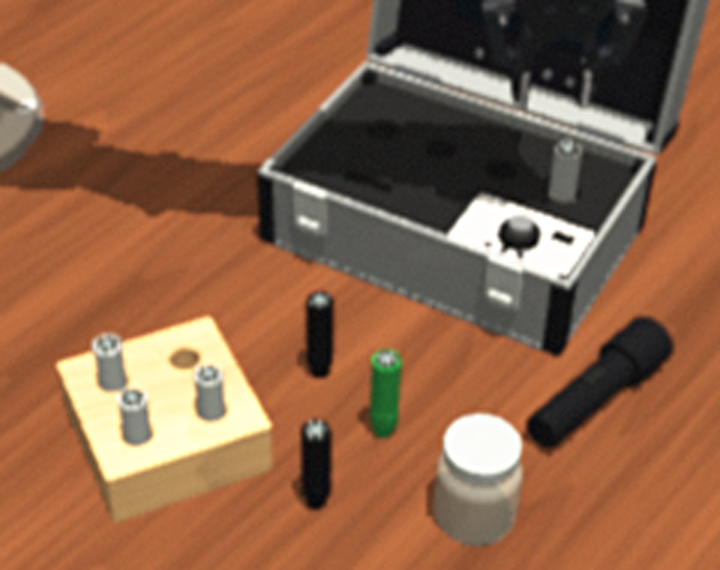

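Head A sits in well 3: its top is at (446,208) in the wrist picture against a predicted (449,210) for fully seated. Going back for B, looking at the block on the way.

Call:
move_arm([
  {"fingers": 50, "translation": [-12, -44, 10], "turn": -0.044},
  {"fingers": 50, "translation": [-12, -44, 10], "turn": -0.044},
  {"fingers": 50, "translation": [-11, -44, 0], "turn": -0.044},
  {"fingers": 50, "translation": [-11, -44, 0], "turn": -0.044},
  {"fingers": 50, "translation": [-11, -44, 0], "turn": -0.044},
  {"fingers": 50, "translation": [-11, -44, 0], "turn": -0.044},
  {"fingers": 50, "translation": [-11, -44, 0], "turn": -0.044},
  {"fingers": 50, "translation": [-9, -44, 0], "turn": -0.044},
  {"fingers": 50, "translation": [0, 0, 0], "turn": -0.044},
  {"fingers": 50, "translation": [0, 0, 0], "turn": 0},
])

```text
t: 21.5
eef_pos: [0.5552, -0.1468, 0.2222]
tool_rot: [-0.0, 0.988, 0.155, 0.0]
contact_force: [0.2, -0.1, -0.7]
gripper_width: 0.587
```

Call:
move_arm([
  {"fingers": 50, "translation": [0, 0, 0], "turn": 0},
  {"fingers": 50, "translation": [0, 0, 0], "turn": 0},
])

```text
t: 21.75
eef_pos: [0.5552, -0.1468, 0.2223]
tool_rot: [-0.0, 0.988, 0.156, 0.0]
contact_force: [-0.8, -0.8, 1.0]
gripper_width: 0.587
```

```bash
cat > chk.py <<'E'
from h import *
import sys
o=get_obs();print(o['eef_pos'],'yaw',2*np.arctan2(o['tool_rot'][2],o['tool_rot'][1]),o['gripper_width'],o['t'])
W=cal('wrist');im=read_camera('wrist');im=cv2.resize(im,None,fx=1.5,fy=1.5)
for P in [(.4986,-.1224,.098),(.5562,-.1518,.098),(.4692,-.1797,.098),(.5268,-.2094,.098)]:
    q=proj(W,P)[0]*1.5; print(np.round(q)); 
    if 0<q[0]<768 and 0<q[1]<576: cv2.drawMarker(im,(int(q[0]),int(q[1])),(0,0,255),0,20,1)
cv2.imwrite('pics/'+sys.argv[1],im)
E
python3 chk.py w15.png
```

```text
[ 0.55518778 -0.14677367  0.22227326] yaw 0.31241100577479036 0.5869785063843171 21.75
[289. 200.]
[373. 282.]
[212. 281.]
[296. 356.]
```

View pics/w15.png

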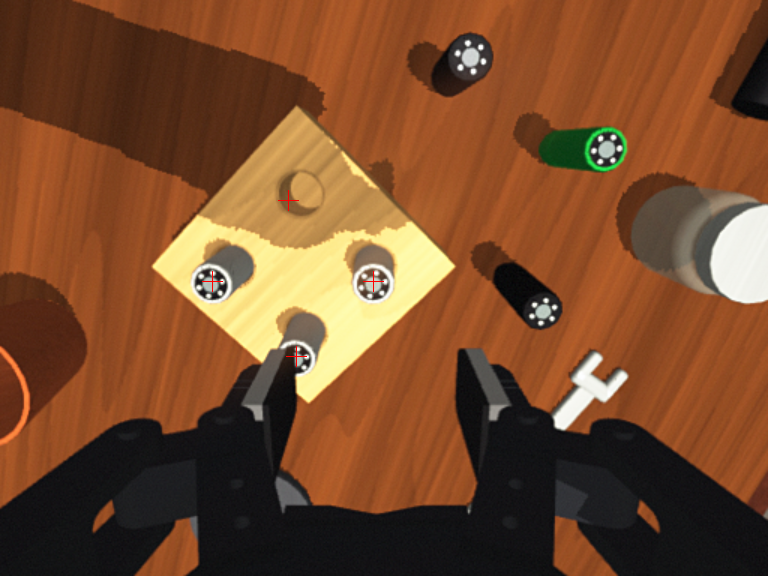

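The markers sit exactly on the remaining heads, with B at (373,282), so the block has not moved. Picking B.

Call:
move_arm([
  {"fingers": 50, "translation": [1, -5, -40], "turn": 0},
  {"fingers": 50, "translation": [0, 0, -45], "turn": 0},
  {"fingers": 50, "translation": [0, 0, -40], "turn": 0},
  {"fingers": 50, "translation": [0, 0, -31], "turn": 0},
  {"fingers": 50, "translation": [0, 0, 0], "turn": 0},
  {"fingers": 15, "translation": [0, 0, 0], "turn": 0},
  {"fingers": 15, "translation": [0, 0, 0], "turn": 0},
  {"fingers": 15, "translation": [0, 0, 0], "turn": 0},
  {"fingers": 15, "translation": [0, 0, 0], "turn": 0},
], newtons=40)

```text
t: 22.92
eef_pos: [0.5571, -0.1531, 0.0679]
tool_rot: [0.001, 0.988, 0.154, 0.001]
contact_force: [-0.1, -0.3, 7.6]
gripper_width: 0.283
```

Call:
move_arm([
  {"fingers": 15, "translation": [0, 0, 0], "turn": 0},
  {"fingers": 15, "translation": [0, 0, 20], "turn": 0},
  {"fingers": 15, "translation": [0, 0, 25], "turn": 0},
  {"fingers": 15, "translation": [0, 0, 45], "turn": 0},
  {"fingers": 15, "translation": [0, 0, 50], "turn": 0},
  {"fingers": 15, "translation": [0, 0, 0], "turn": 0},
], newtons=60)

```text
t: 23.68
eef_pos: [0.5586, -0.1532, 0.2118]
tool_rot: [0.002, 0.988, 0.154, 0.004]
contact_force: [0.8, 0.7, -1.8]
gripper_width: 0.271
```

```bash
python3 chk.py w16.png
```

```text
[ 0.55856195 -0.15322844  0.21183811] yaw 0.30985419750853294 0.27139276415589336 23.675
[280. 188.]
[369. 273.]
[201. 273.]
[289. 352.]
```

View pics/w16.png

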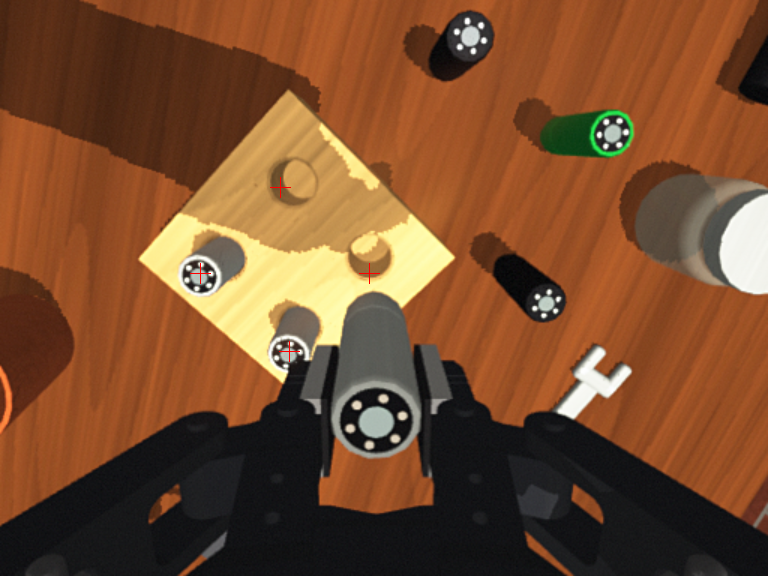

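Head B is held and the block is undisturbed. Carrying it to well 2.

Call:
move_arm([
  {"fingers": 15, "translation": [2, 44, 0], "turn": 0.044},
  {"fingers": 15, "translation": [2, 44, 0], "turn": 0.044},
  {"fingers": 15, "translation": [2, 44, 0], "turn": 0.044},
  {"fingers": 15, "translation": [2, 44, 0], "turn": 0.044},
  {"fingers": 15, "translation": [2, 44, 0], "turn": 0.044},
  {"fingers": 15, "translation": [2, 44, 0], "turn": 0.044},
  {"fingers": 15, "translation": [2, 44, 0], "turn": 0.044},
  {"fingers": 15, "translation": [3, 44, 0], "turn": 0.044},
  {"fingers": 15, "translation": [3, 45, 0], "turn": 0.044},
  {"fingers": 15, "translation": [0, 0, -20], "turn": 0},
])

```text
t: 24.98
eef_pos: [0.5746, 0.2495, 0.1865]
tool_rot: [-0.002, 0.937, 0.349, 0.001]
contact_force: [-1.2, 0.1, -2.3]
gripper_width: 0.272
```

Call:
move_arm([
  {"fingers": 15, "translation": [0, 0, -20], "turn": 0},
  {"fingers": 15, "translation": [0, 0, 0], "turn": 0},
  {"fingers": 15, "translation": [0, 0, 0], "turn": 0},
])

```text
t: 25.35
eef_pos: [0.5762, 0.2428, 0.1663]
tool_rot: [0.0, 0.939, 0.345, -0.0]
contact_force: [0.6, -0.1, 0.0]
gripper_width: 0.272
```

```bash
python3 - <<'E'
from h import *
o=get_obs();print(o['eef_pos'],o['gripper_width'])
W=cal('wrist');save('wrist','w17.png',1.5); save('scene','s17.png',3,(160,100,400,290))
p=np.load('case2.npy')
from fit import T
print(proj(W,T(p,(p[4],-.0325,.075)))*1.5)
E
```

```text
[0.57618581 0.24284258 0.16626443] 0.2723152241605389
[[380.19085656 291.82893435]]
```

View pics/w17.png

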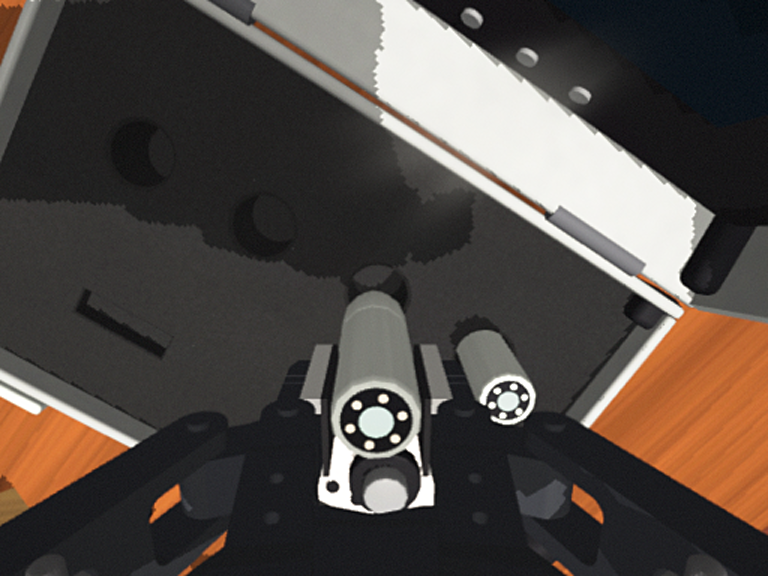

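Call:
move_arm([
  {"fingers": 15, "translation": [2.5, 1, -20], "turn": 0},
  {"fingers": 15, "translation": [0, 0, -15], "turn": 0},
  {"fingers": 15, "translation": [0, 0, -10], "turn": 0},
  {"fingers": 15, "translation": [0, 0, -10], "turn": 0},
  {"fingers": 15, "translation": [0, 0, -8], "turn": 0},
  {"fingers": 15, "translation": [0, 0, -8], "turn": 0},
  {"fingers": 15, "translation": [0, 0, 0], "turn": 0},
])

```text
t: 26.32
eef_pos: [0.5781, 0.2442, 0.0943]
tool_rot: [0.0, 0.938, 0.346, -0.001]
contact_force: [1.3, -3.9, -4.2]
gripper_width: 0.272
```

Call:
move_arm([
  {"fingers": 15, "translation": [0, 0, -1], "turn": 0},
  {"fingers": 45, "translation": [0, 0, 0], "turn": 0},
  {"fingers": 45, "translation": [0, 0, 0], "turn": 0},
  {"fingers": 45, "translation": [0, 0, 0], "turn": 0},
  {"fingers": 45, "translation": [0, 0, 40], "turn": 0},
  {"fingers": 45, "translation": [0, 0, 40], "turn": 0},
  {"fingers": 45, "translation": [0, -20, 30], "turn": 0},
  {"fingers": 45, "translation": [0, -30, 0], "turn": 0},
  {"fingers": 45, "translation": [0, 0, 0], "turn": 0},
])

```text
t: 27.45
eef_pos: [0.5792, 0.1923, 0.2047]
tool_rot: [0.001, 0.939, 0.344, 0.0]
contact_force: [-0.3, 0.1, 0.1]
gripper_width: 0.524
```

```bash
cat > chkw.py <<'E'
from h import *
from fit import T
import sys
o=get_obs();print(o['eef_pos'],o['gripper_width'],o['t'])
W=cal('wrist');im=cv2.resize(read_camera('wrist'),None,fx=1.5,fy=1.5);S=cal('scene');sc=cv2.resize(read_camera('scene')[100:290,160:400],None,fx=3,fy=3)
p=np.load('case2.npy')
for y in (.0975,.0325,-.0325,-.0975):
    for z,col in ((.123,(0,0,255)),(.075,(0,255,0))):
        P=T(p,(p[4],y,z)); q=proj(W,P)[0]*1.5; print(y,z,np.round(q))
        if abs(q).max()<900: cv2.drawMarker(im,(int(q[0]),int(q[1])),col,0,12,1)
        q=(proj(S,P)[0]-(160,100))*3; cv2.drawMarker(sc,(int(q[0]),int(q[1])),col,0,10,1)
for P in [(.4986,-.1224,.098),(.5562,-.1518,.098),(.4692,-.1797,.098),(.5268,-.2094,.098)]:
    q=(proj(S,P)[0]-(160,100))*3; cv2.drawMarker(sc,(int(q[0]),int(q[1])),(0,0,255),0,10,1)
cv2.imwrite('pics/w%s.png'%sys.argv[1],im);cv2.imwrite('pics/s%s.png'%sys.argv[1],sc)
E
python3 chkw.py 18
```

```text
[0.57917972 0.19225551 0.20473651] 0.5235902453273276 27.45
0.0975 0.123 [192.  54.]
0.0975 0.075 [225.  70.]
0.0325 0.123 [324. 136.]
0.0325 0.075 [333. 138.]
-0.0325 0.123 [447. 213.]
-0.0325 0.075 [435. 201.]
-0.0975 0.123 [560. 284.]
-0.0975 0.075 [529. 261.]
```

View pics/w18.png

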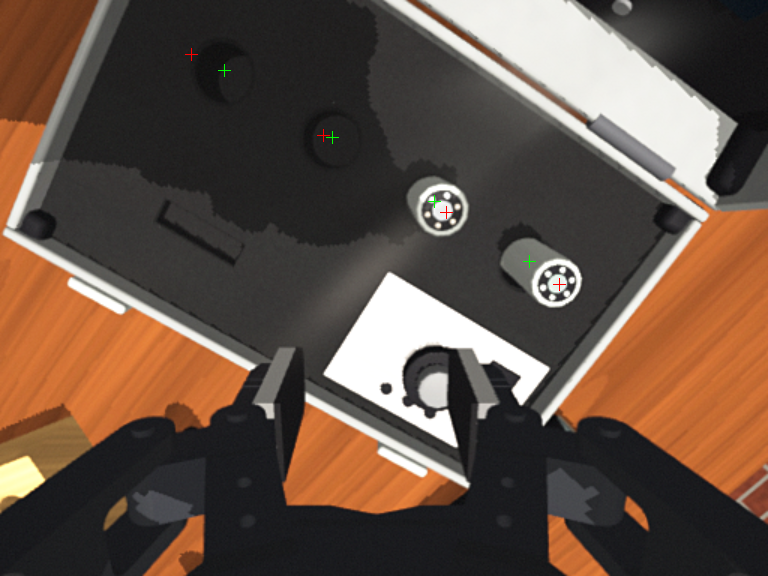

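View pics/s18.png

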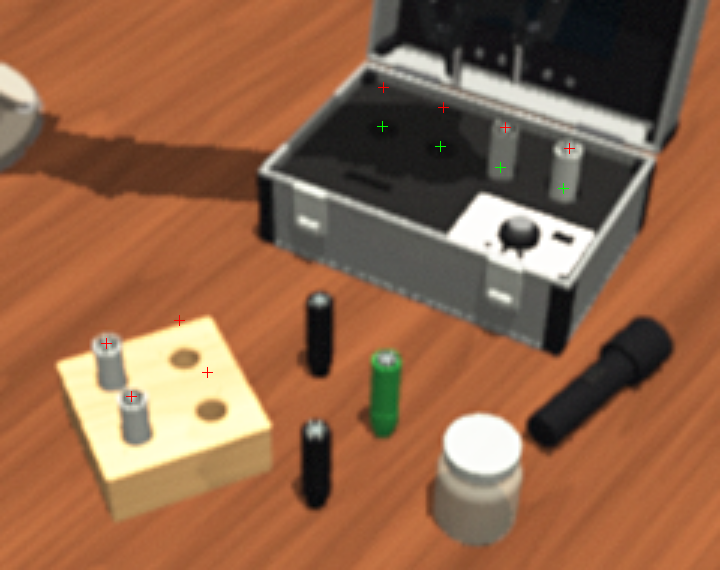

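Both heads are seated right under their predicted marks, and the block is unmoved. Going for C.

Call:
move_arm([
  {"fingers": 50, "translation": [-12, -41, 15], "turn": -0.044},
  {"fingers": 50, "translation": [-12, -41, 0], "turn": -0.044},
  {"fingers": 50, "translation": [-12, -41, 0], "turn": -0.044},
  {"fingers": 50, "translation": [-12, -41, 0], "turn": -0.044},
  {"fingers": 50, "translation": [-12, -41, 0], "turn": -0.044},
  {"fingers": 50, "translation": [-12, -41, 0], "turn": -0.044},
  {"fingers": 50, "translation": [-12, -41, 0], "turn": -0.044},
  {"fingers": 50, "translation": [-12, -41, 0], "turn": -0.044},
  {"fingers": 50, "translation": [-13, -41, 0], "turn": -0.044},
  {"fingers": 50, "translation": [0, 0, 0], "turn": 0},
])

```text
t: 28.8
eef_pos: [0.4686, -0.1763, 0.2189]
tool_rot: [0.0, 0.988, 0.152, -0.0]
contact_force: [1.2, 0.8, -1.0]
gripper_width: 0.585
```

Call:
move_arm([
  {"fingers": 50, "translation": [0, 0, 0], "turn": 0},
  {"fingers": 50, "translation": [0, 0, 0], "turn": 0},
])

```text
t: 29.05
eef_pos: [0.4701, -0.1722, 0.2193]
tool_rot: [-0.0, 0.988, 0.156, 0.0]
contact_force: [-0.5, -0.7, -0.6]
gripper_width: 0.587
```

```bash
python3 chk.py w19.png
```

```text
[ 0.47012317 -0.17216164  0.2193103 ] yaw 0.3131578487889682 0.5874575499162923 29.05
[453. 205.]
[531. 287.]
[369. 286.]
[447. 362.]
```

View pics/w19.png

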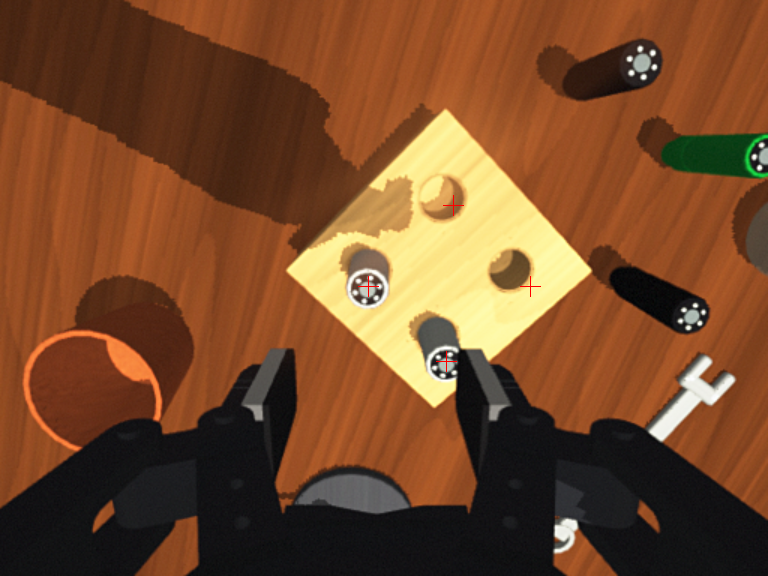

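Head C, at (368,288), is where predicted. Picking it.

Call:
move_arm([
  {"fingers": 50, "translation": [-1, -8, -40], "turn": 0},
  {"fingers": 50, "translation": [0, 0, -45], "turn": 0},
  {"fingers": 50, "translation": [0, 0, -40], "turn": 0},
  {"fingers": 50, "translation": [0, 0, -28], "turn": 0},
  {"fingers": 50, "translation": [0, 0, 0], "turn": 0},
  {"fingers": 15, "translation": [0, 0, 0], "turn": 0},
  {"fingers": 15, "translation": [0, 0, 0], "turn": 0},
  {"fingers": 15, "translation": [0, 0, 0], "turn": 0},
  {"fingers": 15, "translation": [0, 0, 0], "turn": 0},
], newtons=40)

```text
t: 30.22
eef_pos: [0.4695, -0.1821, 0.0677]
tool_rot: [0.001, 0.988, 0.154, 0.001]
contact_force: [-0.7, 0.9, 7.2]
gripper_width: 0.282
```

Call:
move_arm([
  {"fingers": 15, "translation": [0, 0, 0], "turn": 0},
  {"fingers": 15, "translation": [0, 0, 20], "turn": 0},
  {"fingers": 15, "translation": [0, 0, 25], "turn": 0},
  {"fingers": 15, "translation": [0, 0, 45], "turn": 0},
  {"fingers": 15, "translation": [0, 0, 50], "turn": 0},
  {"fingers": 15, "translation": [0, 0, 0], "turn": 0},
], newtons=60)

```text
t: 30.98
eef_pos: [0.4709, -0.1827, 0.2105]
tool_rot: [0.002, 0.988, 0.154, 0.004]
contact_force: [0.8, -0.7, -1.3]
gripper_width: 0.271
```

```bash
python3 chk.py w20.png
```

```text
[ 0.47093742 -0.18270204  0.21050489] yaw 0.30959397744047024 0.27086604277867904 30.975
[460. 185.]
[541. 271.]
[372. 271.]
[453. 350.]
```

View pics/w20.png

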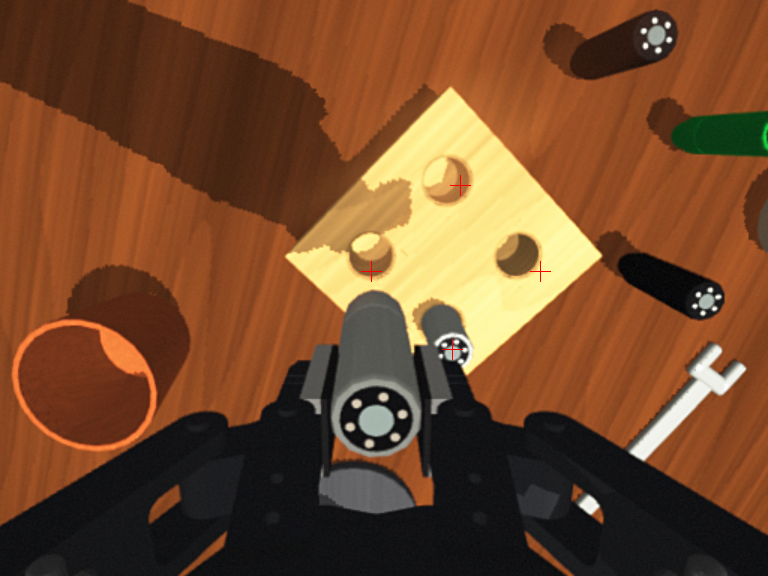

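C is held. Carrying it to well 1.

Call:
move_arm([
  {"fingers": 15, "translation": [5, 41, 0], "turn": 0.04},
  {"fingers": 15, "translation": [5, 42, 0], "turn": 0.04},
  {"fingers": 15, "translation": [5, 42, 0], "turn": 0.04},
  {"fingers": 15, "translation": [5, 42, 0], "turn": 0.04},
  {"fingers": 15, "translation": [5, 42, 0], "turn": 0.04},
  {"fingers": 15, "translation": [5, 42, 0], "turn": 0.04},
  {"fingers": 15, "translation": [4, 42, 0], "turn": 0.04},
  {"fingers": 15, "translation": [4, 42, 0], "turn": 0.04},
  {"fingers": 15, "translation": [4, 41, 0], "turn": 0.04},
  {"fingers": 15, "translation": [4, 41, 0], "turn": 0.04},
])

```text
t: 32.28
eef_pos: [0.5135, 0.2356, 0.2045]
tool_rot: [0.0, 0.937, 0.348, -0.001]
contact_force: [0.9, 0.0, -0.5]
gripper_width: 0.267
```

Call:
move_arm([
  {"fingers": 15, "translation": [0, 0, -20], "turn": 0},
  {"fingers": 15, "translation": [0, 0, -20], "turn": 0},
  {"fingers": 15, "translation": [0, 0, 0], "turn": 0},
  {"fingers": 15, "translation": [0, 0, 0], "turn": 0},
])

```text
t: 32.78
eef_pos: [0.5146, 0.234, 0.1662]
tool_rot: [0.0, 0.938, 0.347, -0.0]
contact_force: [-0.2, 1.1, -0.6]
gripper_width: 0.276
```

```bash
python3 chkw.py 21
```

```text
[0.51458532 0.23400788 0.16616692] 0.2757479287057618 32.775
0.0975 0.123 [232. 241.]
0.0975 0.075 [260. 222.]
0.0325 0.123 [374. 324.]
0.0325 0.075 [375. 290.]
-0.0325 0.123 [505. 400.]
-0.0325 0.075 [481. 354.]
-0.0975 0.123 [621. 467.]
-0.0975 0.075 [579. 412.]
```

View pics/w21.png

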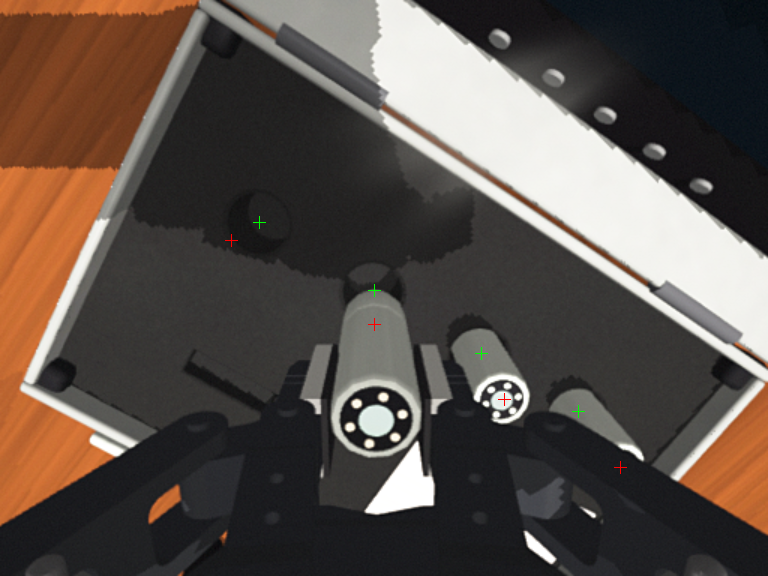

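C is centred over well 1, whose mouth is at (375,290). Lowering and releasing.

Call:
move_arm([
  {"fingers": 15, "translation": [0, 0, -20], "turn": 0},
  {"fingers": 15, "translation": [0, 0, -15], "turn": 0},
  {"fingers": 15, "translation": [0, 0, -10], "turn": 0},
  {"fingers": 15, "translation": [0, 0, -10], "turn": 0},
  {"fingers": 15, "translation": [0, 0, -8], "turn": 0},
  {"fingers": 15, "translation": [0, 0, -9], "turn": 0},
  {"fingers": 15, "translation": [0, 0, 0], "turn": 0},
])

```text
t: 33.75
eef_pos: [0.5142, 0.2341, 0.0933]
tool_rot: [0.0, 0.938, 0.347, -0.001]
contact_force: [1.5, -3.6, -3.4]
gripper_width: 0.277
```

Call:
move_arm([
  {"fingers": 45, "translation": [0, 0, 0], "turn": 0},
  {"fingers": 45, "translation": [0, 0, 0], "turn": 0},
  {"fingers": 45, "translation": [0, 0, 0], "turn": 0},
  {"fingers": 45, "translation": [0, 0, 40], "turn": 0},
  {"fingers": 45, "translation": [0, 0, 40], "turn": 0},
  {"fingers": 45, "translation": [0, -20, 30], "turn": 0},
  {"fingers": 45, "translation": [0, -30, 0], "turn": 0},
  {"fingers": 45, "translation": [0, 0, 0], "turn": 0},
])

```text
t: 34.75
eef_pos: [0.5149, 0.1827, 0.2047]
tool_rot: [0.001, 0.938, 0.346, 0.0]
contact_force: [1.2, -0.2, -0.1]
gripper_width: 0.523
```

```bash
python3 chkw.py 22
```

```text
[0.51488077 0.18270515 0.20466452] 0.5230286430205602 34.75
0.0975 0.123 [324. 137.]
0.0975 0.075 [333. 138.]
0.0325 0.123 [447. 214.]
0.0325 0.075 [435. 202.]
-0.0325 0.123 [559. 286.]
-0.0325 0.075 [529. 262.]
-0.0975 0.123 [661. 351.]
-0.0975 0.075 [616. 318.]
```

View pics/w22.png

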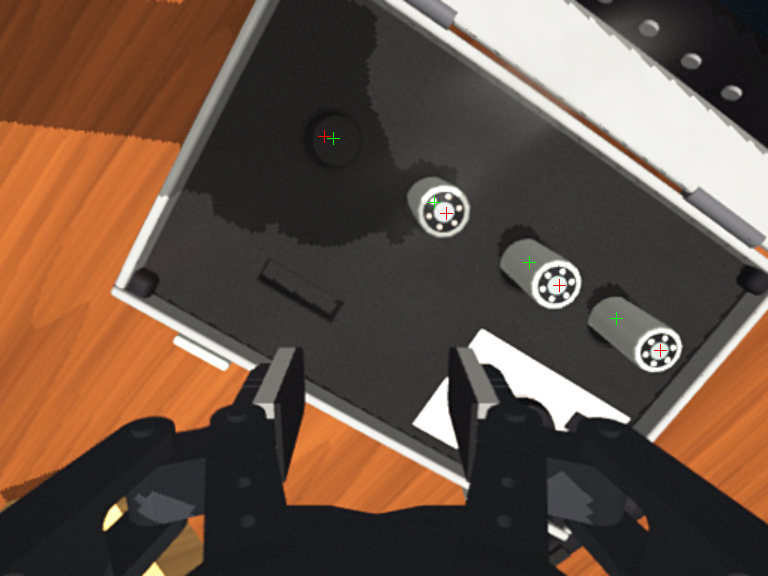

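View pics/s22.png

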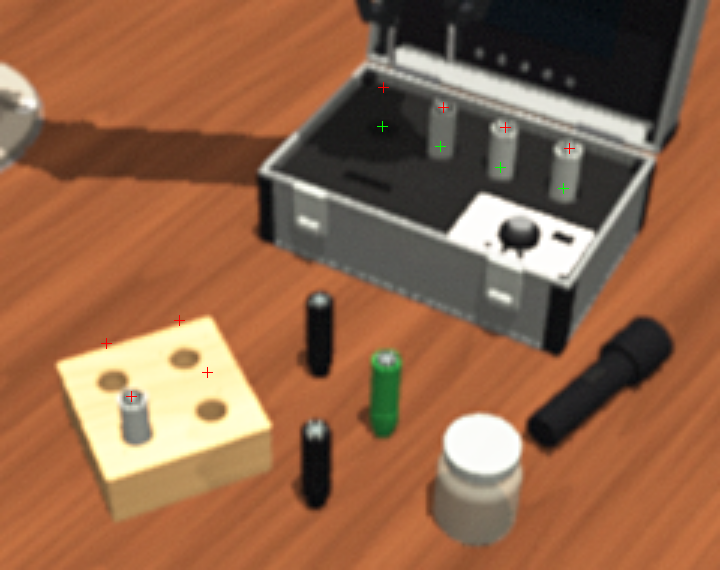

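Three heads are seated and D is still in place at (131,397) in the scene crop. I'll measure the slot from this view, then fetch D.

```bash
python3 - <<'E'
from h import *
from fit import T
W=cal('wrist');p=np.load('case2.npy')
save('wrist','w23.png',5,(160,160,240,225))
print(place_of('wrist','slot'),T(p,(p[5],p[6],.075)),(proj(W,T(p,(p[5],p[6],.075)))-(160,160))*5)
q=[T(p,(p[5]+a,p[6]+b,.075)) for a,b in ((.007,.0245),(.007,-.0245),(-.007,-.0245),(-.007,.0245))];print((proj(W,q)-(160,160)+.5)*5)
E
```

```text
[{'xy': [199.2, 194.7], 'conf': 0.62}] [0.49011618 0.14583594 0.075     ] [[194.80736553 181.42859808]]
[[ 93.01182911  78.54438915]
 [338.50123899 222.02683982]
 [298.17911396 285.68451968]
 [ 54.63063239 145.36859777]]
```

View pics/w23.png

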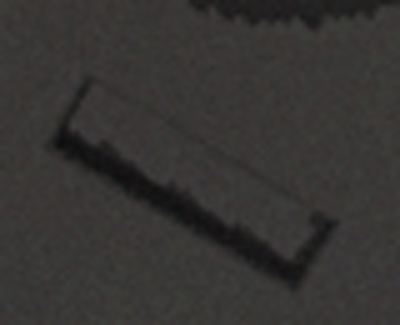

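Call:
move_arm([
  {"fingers": 50, "translation": [1, -42, 15], "turn": -0.044},
  {"fingers": 50, "translation": [1, -43, 0], "turn": -0.044},
  {"fingers": 50, "translation": [1, -43, 0], "turn": -0.044},
  {"fingers": 50, "translation": [1, -43, 0], "turn": -0.044},
  {"fingers": 50, "translation": [1, -43, 0], "turn": -0.044},
  {"fingers": 50, "translation": [2, -43, 0], "turn": -0.044},
  {"fingers": 50, "translation": [2, -43, 0], "turn": -0.044},
  {"fingers": 50, "translation": [2, -43, 0], "turn": -0.044},
  {"fingers": 50, "translation": [2, -43, 0], "turn": -0.044},
  {"fingers": 50, "translation": [0, 0, 0], "turn": 0},
])

```text
t: 36.2
eef_pos: [0.5273, -0.2042, 0.2187]
tool_rot: [0.0, 0.988, 0.154, -0.0]
contact_force: [0.1, 1.3, 0.2]
gripper_width: 0.582
```

Call:
move_arm([
  {"fingers": 50, "translation": [0, 0, 0], "turn": 0},
  {"fingers": 50, "translation": [0, 0, 0], "turn": 0},
])

```text
t: 36.45
eef_pos: [0.5278, -0.1989, 0.2193]
tool_rot: [-0.0, 0.987, 0.158, 0.0]
contact_force: [-0.2, -0.0, -0.1]
gripper_width: 0.586
```

```bash
python3 chk.py w24.png
```

```text
[ 0.52781513 -0.19891783  0.21927579] yaw 0.31716422383024434 0.5861681134289646 36.45
[367. 120.]
[452. 210.]
[282. 209.]
[367. 291.]
```

View pics/w24.png

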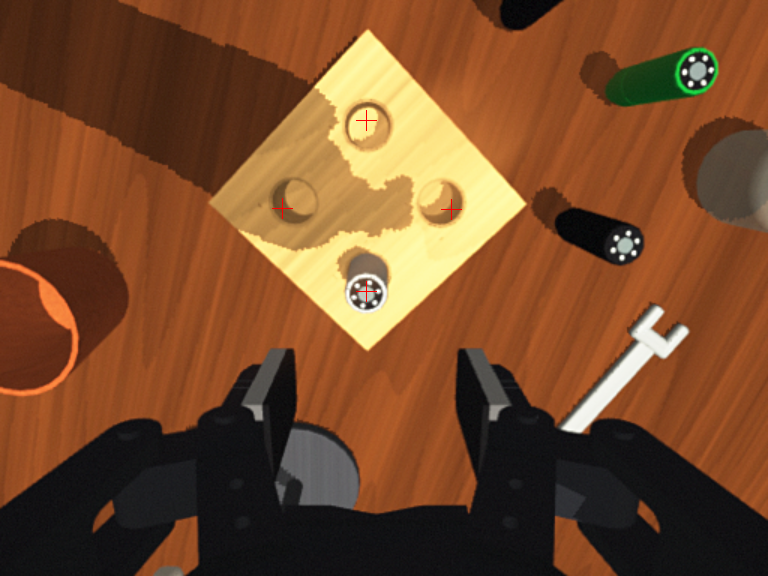

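```bash
python3 - <<'E'
from h import *
S,D=cal('scene'),cal('side')
im=read_camera('scene');cv2.imwrite('pics/s25.png',cv2.resize(im[225:345,75:200],None,fx=5,fy=5,interpolation=cv2.INTER_CUBIC))
im=read_camera('side');cv2.imwrite('pics/d25.png',cv2.resize(im[95:185,235:335],None,fx=7,fy=7,interpolation=cv2.INTER_CUBIC))
print(tri([(S,(133,266)),(D,(272.4,118.5))]))
E
```

```text
(array([ 0.52684143, -0.41094248,  0.16619504]), np.float64(0.3541654312866827))
```

View pics/s25.png

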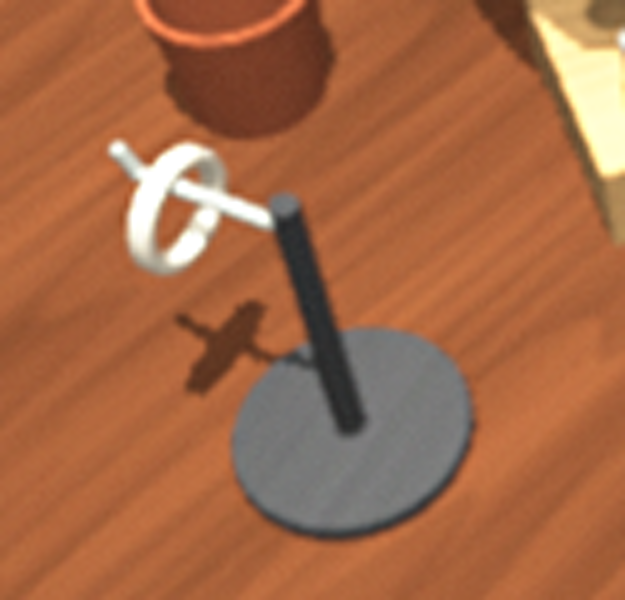

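View pics/d25.png

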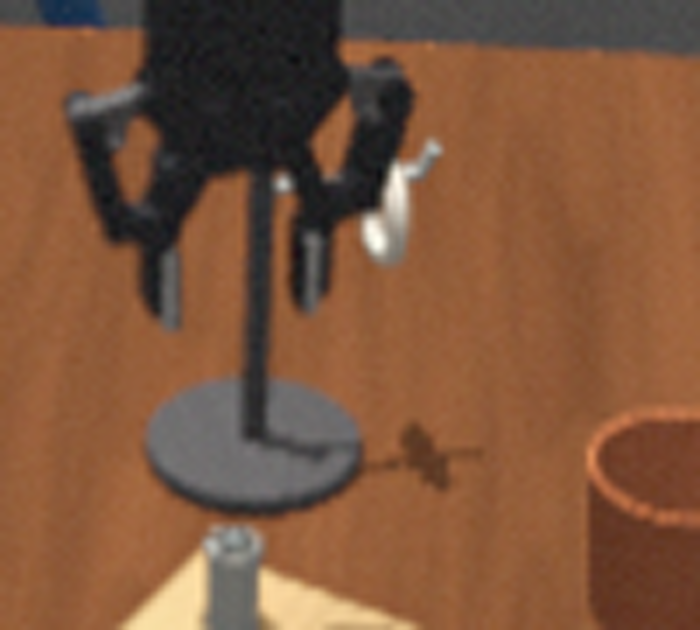

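The stand's post is at (.527,-.411), 200 mm clear of D. Picking D.

Call:
move_arm([
  {"fingers": 50, "translation": [-1, -11, -40], "turn": 0},
  {"fingers": 50, "translation": [0, 0, -45], "turn": 0},
  {"fingers": 50, "translation": [0, 0, -40], "turn": 0},
  {"fingers": 50, "translation": [0, 0, -28], "turn": 0},
  {"fingers": 50, "translation": [0, 0, 0], "turn": 0},
  {"fingers": 15, "translation": [0, 0, 0], "turn": 0},
  {"fingers": 15, "translation": [0, 0, 0], "turn": 0},
  {"fingers": 15, "translation": [0, 0, 0], "turn": 0},
  {"fingers": 15, "translation": [0, 0, 0], "turn": 0},
], newtons=40)

```text
t: 37.72
eef_pos: [0.5275, -0.2122, 0.0679]
tool_rot: [0.001, 0.988, 0.156, 0.001]
contact_force: [-1.0, 0.0, 7.0]
gripper_width: 0.278
```

Call:
move_arm([
  {"fingers": 15, "translation": [0, 0, 0], "turn": 0},
  {"fingers": 15, "translation": [0, 0, 20], "turn": 0},
  {"fingers": 15, "translation": [0, 0, 25], "turn": 0},
  {"fingers": 15, "translation": [0, 0, 45], "turn": 0},
  {"fingers": 15, "translation": [0, 0, 50], "turn": 0},
  {"fingers": 15, "translation": [0, 0, 0], "turn": 0},
], newtons=60)

```text
t: 38.48
eef_pos: [0.5291, -0.2126, 0.2109]
tool_rot: [0.002, 0.988, 0.156, 0.004]
contact_force: [-0.9, 0.0, -1.1]
gripper_width: 0.272
```

```bash
python3 chk.py w26.png
```

```text
[ 0.52905107 -0.21258609  0.2108736 ] yaw 0.31380249115463454 0.2724593888285777 38.475
[371.  89.]
[460. 184.]
[282. 184.]
[371. 270.]
```

View pics/w26.png

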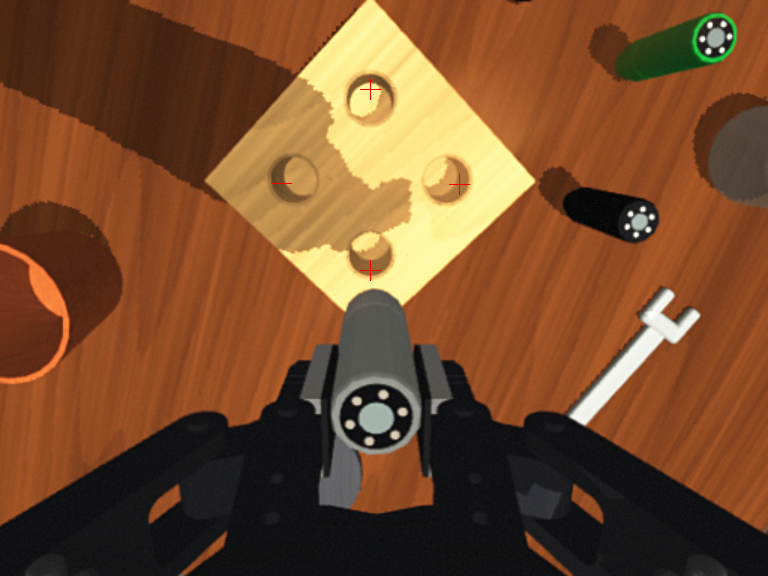

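D is held and the block is now empty. Carrying D to well 0.

Call:
move_arm([
  {"fingers": 15, "translation": [-8, 43, 0], "turn": 0.04},
  {"fingers": 15, "translation": [-8, 44, 0], "turn": 0.04},
  {"fingers": 15, "translation": [-8, 44, 0], "turn": 0.04},
  {"fingers": 15, "translation": [-8, 44, 0], "turn": 0.04},
  {"fingers": 15, "translation": [-8, 44, 0], "turn": 0.04},
  {"fingers": 15, "translation": [-8, 44, 0], "turn": 0.04},
  {"fingers": 15, "translation": [-8, 44, 0], "turn": 0.04},
  {"fingers": 15, "translation": [-7, 43, 0], "turn": 0.04},
  {"fingers": 15, "translation": [-7, 43, 0], "turn": 0.04},
  {"fingers": 15, "translation": [-7, 43, 0], "turn": 0.04},
])

```text
t: 39.78
eef_pos: [0.4481, 0.2246, 0.2048]
tool_rot: [0.0, 0.937, 0.35, -0.001]
contact_force: [0.7, 0.6, -1.3]
gripper_width: 0.275
```

Call:
move_arm([
  {"fingers": 15, "translation": [0, 0, -20], "turn": 0},
  {"fingers": 15, "translation": [0, 0, -20], "turn": 0},
  {"fingers": 15, "translation": [0, 0, 0], "turn": 0},
  {"fingers": 15, "translation": [0, 0, 0], "turn": 0},
])

```text
t: 40.28
eef_pos: [0.4492, 0.2239, 0.1662]
tool_rot: [-0.0, 0.937, 0.349, -0.0]
contact_force: [-0.6, 0.1, -1.0]
gripper_width: 0.278
```

```bash
python3 chkw.py 27
```

```text
[0.44921365 0.22394094 0.16623738] 0.2778625526311469 40.275
0.0975 0.123 [377. 326.]
0.0975 0.075 [376. 292.]
0.0325 0.123 [506. 402.]
0.0325 0.075 [482. 355.]
-0.0325 0.123 [622. 469.]
-0.0325 0.075 [580. 414.]
-0.0975 0.123 [724. 529.]
-0.0975 0.075 [668. 467.]
```

View pics/w27.png

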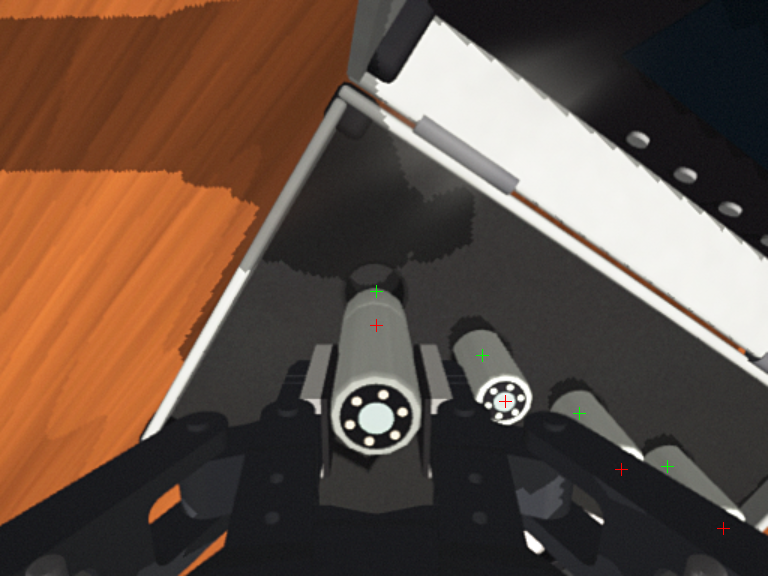

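D is over well 0, mouth at (376,292). Lowering and releasing.

Call:
move_arm([
  {"fingers": 15, "translation": [1, 0, -20], "turn": 0},
  {"fingers": 15, "translation": [0, 0, -15], "turn": 0},
  {"fingers": 15, "translation": [0, 0, -10], "turn": 0},
  {"fingers": 15, "translation": [0, 0, -10], "turn": 0},
  {"fingers": 15, "translation": [0, 0, -8], "turn": 0},
  {"fingers": 15, "translation": [0, 0, -9], "turn": 0},
  {"fingers": 15, "translation": [0, 0, 0], "turn": 0},
])

```text
t: 41.25
eef_pos: [0.4502, 0.2237, 0.0936]
tool_rot: [0.0, 0.937, 0.349, -0.001]
contact_force: [1.2, -1.2, -2.9]
gripper_width: 0.272
```

Call:
move_arm([
  {"fingers": 45, "translation": [0, 0, 0], "turn": 0},
  {"fingers": 45, "translation": [0, 0, 0], "turn": 0},
  {"fingers": 45, "translation": [0, 0, 0], "turn": 0},
  {"fingers": 45, "translation": [0, 0, 40], "turn": 0},
  {"fingers": 45, "translation": [0, 0, 40], "turn": 0},
  {"fingers": 45, "translation": [0, -20, 30], "turn": 0},
  {"fingers": 45, "translation": [0, -30, 0], "turn": 0},
  {"fingers": 45, "translation": [0, 0, 0], "turn": 0},
])

```text
t: 42.25
eef_pos: [0.4507, 0.1718, 0.2046]
tool_rot: [0.001, 0.938, 0.348, 0.0]
contact_force: [-0.1, 0.4, 0.1]
gripper_width: 0.53
```

```bash
python3 chkw.py 28
```

```text
[0.45072595 0.17176681 0.20459015] 0.5296435144078805 42.25
0.0975 0.123 [448. 213.]
0.0975 0.075 [436. 201.]
0.0325 0.123 [560. 285.]
0.0325 0.075 [530. 262.]
-0.0325 0.123 [662. 351.]
-0.0325 0.075 [617. 318.]
-0.0975 0.123 [752. 410.]
-0.0975 0.075 [697. 370.]
```

View pics/w28.png

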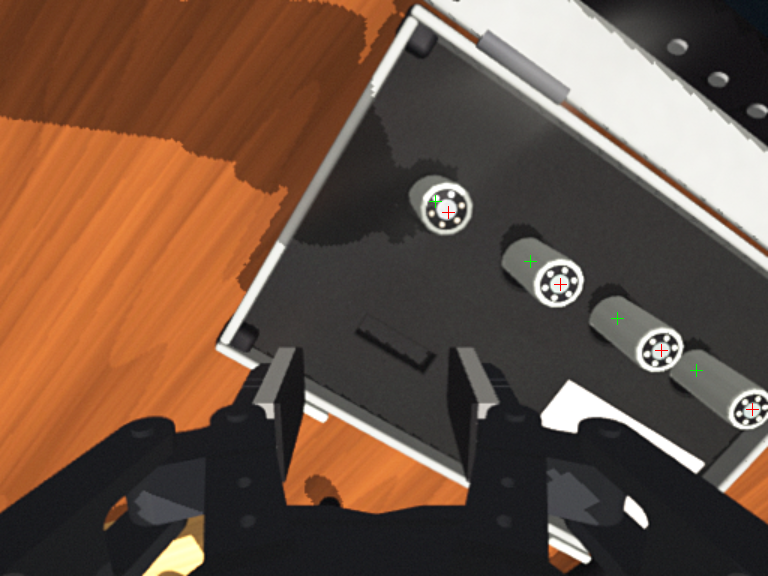

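View pics/s28.png

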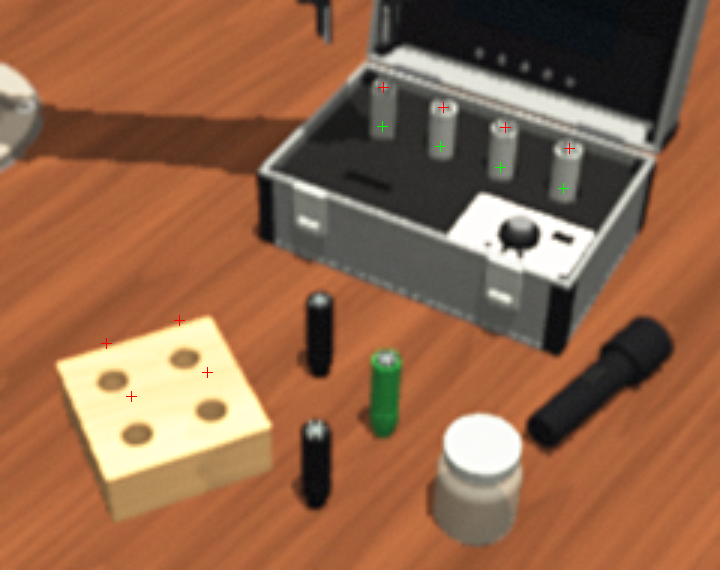

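All four heads are seated under their marks, and the block is empty. Now the ring: I'll move to view the stand from above.

Call:
move_arm([
  {"fingers": 50, "translation": [0, -40, 20], "turn": -0.03},
  {"fingers": 50, "translation": [4, -43, 20], "turn": -0.03},
  {"fingers": 50, "translation": [4, -43, 20], "turn": -0.03},
  {"fingers": 50, "translation": [4, -43, 20], "turn": -0.03},
  {"fingers": 50, "translation": [4, -43, 10], "turn": -0.03},
  {"fingers": 50, "translation": [4, -43, 0], "turn": -0.03},
  {"fingers": 50, "translation": [4, -43, 0], "turn": -0.03},
  {"fingers": 50, "translation": [4, -43, 0], "turn": -0.03},
  {"fingers": 50, "translation": [4, -43, 0], "turn": -0.03},
  {"fingers": 50, "translation": [2, -43, 0], "turn": -0.03},
])

```text
t: 43.6
eef_pos: [0.4854, -0.253, 0.294]
tool_rot: [-0.0, 0.979, 0.206, 0.0]
contact_force: [0.3, 0.8, -0.2]
gripper_width: 0.586
```

Call:
move_arm([
  {"fingers": 50, "translation": [2, -43, 0], "turn": -0.03},
  {"fingers": 50, "translation": [0, -43, 0], "turn": -0.03},
  {"fingers": 50, "translation": [0, -43, 0], "turn": -0.03},
  {"fingers": 50, "translation": [0, -43, 0], "turn": -0.03},
  {"fingers": 50, "translation": [0, -43, 0], "turn": -0.03},
  {"fingers": 50, "translation": [0, -30, 0], "turn": 0},
  {"fingers": 50, "translation": [0, 0, 0], "turn": 0},
  {"fingers": 50, "translation": [0, 0, 0], "turn": 0},
  {"fingers": 50, "translation": [0, 0, 0], "turn": 0},
])

```text
t: 44.72
eef_pos: [0.4875, -0.4962, 0.2944]
tool_rot: [-0.0, 0.991, 0.133, 0.0]
contact_force: [0.1, 0.4, 0.8]
gripper_width: 0.587
```

```bash
python3 - <<'E'
from h import *
import pickle
o=get_obs();print(o['eef_pos'],2*np.arctan2(o['tool_rot'][2],o['tool_rot'][1]))
W=cal('wrist');pickle.dump(W,open('W29.pkl','wb'));save('wrist','w29.png',1.5)
im=read_camera('side');cv2.imwrite('pics/d29.png',cv2.resize(im[95:185,235:335],None,fx=7,fy=7,interpolation=cv2.INTER_CUBIC))
for n in ('ring_mid','hook_tip'):
  for c in ('wrist','scene','side'): print(n,c,[(np.round(x['xy'],1).tolist(),round(x['conf'],2)) for x in place_of(c,n)[:2]])
E
```

```text
[ 0.48751077 -0.496153    0.29438795] 0.2665343032516011
ring_mid wrist []
ring_mid scene [([315.2, 274.5], 0.73)]
ring_mid side [([289.6, 125.2], 0.5)]
hook_tip wrist [([218.7, 99.8], 0.86)]
hook_tip scene [([97.6, 251.1], 0.74), ([328.6, 137.0], 0.32)]
hook_tip side [([298.4, 118.8], 0.88)]
```

View pics/w29.png

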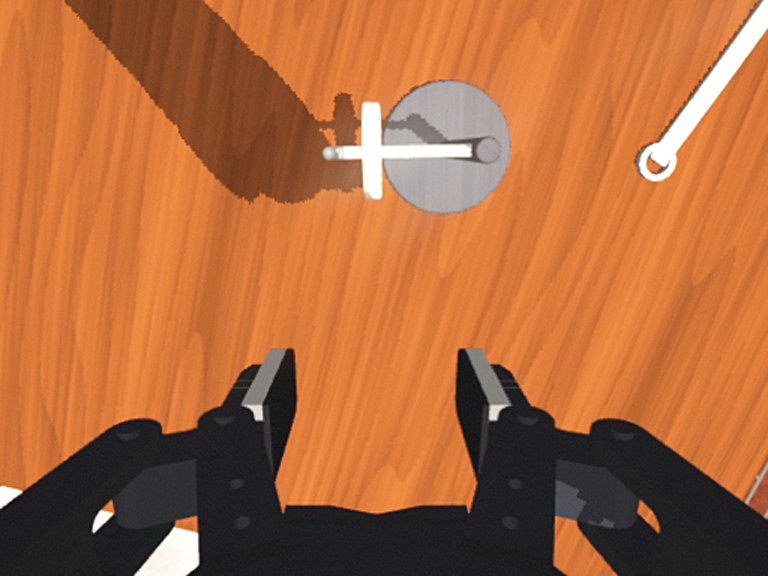

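View pics/d29.png

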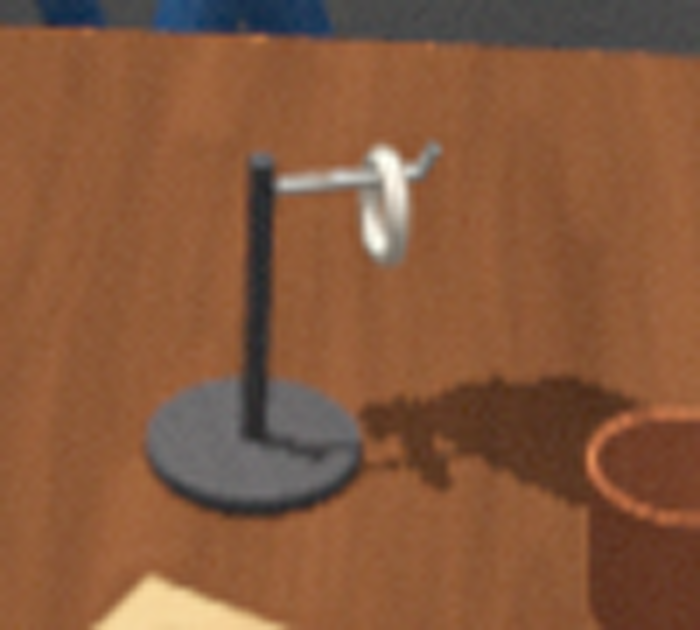

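```bash
python3 - <<'E'
from h import *
import pickle
S,D=cal('scene'),cal('side');W=pickle.load(open('W29.pkl','rb'))
w=lambda x,y:((x+.5)/1.5-.5,(y+.5)/1.5-.5); d=lambda x,y:((x+.5)/7-.5+235,(y+.5)/7-.5+95); s=lambda x,y:((x+.5)/5-.5+75,(y+.5)/5-.5+225)
a=atz(W,w(345,153),.155);b=atz(W,w(468,151),.155);print('rod',a,b,np.arctan2(*(b-a)[1::-1]))
r1=atz(W,w(371,102),.138);r2=atz(W,w(375,199),.138);print('ring ends',r1,r2,(r1+r2)/2,np.linalg.norm(r1-r2),np.arctan2(*(r1-r2)[1::-1])-np.pi/2)
print('tip',tri([(W,w(329,152)),(D,d(434,147)),(S,s(117,148))]))
print('ring',tri([(W,w(373,150.5)),(D,d(385,205))]),tri([(W,w(373,150.5)),(D,d(385,205)),(S,s(178,208))]))
print('post',atz(W,w(487,150),.172))
E
```

```text
rod [ 0.45430085 -0.43736566  0.155     ] [ 0.52019188 -0.41810696  0.155     ] 0.28436032284732216
ring ends [ 0.46072654 -0.40617917  0.138     ] [ 0.47762801 -0.45920879  0.138     ] [ 0.46917728 -0.43269398  0.138     ] 0.05565788243572698 0.30853916803582315
tip (array([ 0.44644109, -0.43836352,  0.1672064 ]), np.float64(0.5630245559099476))
ring (array([ 0.46866389, -0.4320882 ,  0.13706029]), np.float64(0.3566720420177781)) (array([ 0.46853918, -0.43160046,  0.13777612]), np.float64(0.7585058210728475))
post [ 0.52662056 -0.41563529  0.172     ]
```

The ring centre measures (.469,-.432,.138) with its axis at about 0.29 rad. I'll pinch its faces on the +y side, 20 mm off the rod so that the fingers clear the hook.

Call:
move_arm([
  {"fingers": 36, "translation": [-8, 28, 0], "turn": 0.025},
  {"fingers": 36, "translation": [-8, 28, -20], "turn": 0},
  {"fingers": 36, "translation": [-8, 28, -40], "turn": 0},
  {"fingers": 36, "translation": [0, 0, -29], "turn": 0},
  {"fingers": 36, "translation": [0, 0, 0], "turn": 0},
  {"fingers": 36, "translation": [0, 0, 0], "turn": 0},
  {"fingers": 36, "translation": [0, 0, 0], "turn": 0},
], newtons=40)

```text
t: 46.0
eef_pos: [0.4632, -0.4149, 0.2069]
tool_rot: [0.001, 0.99, 0.144, 0.001]
contact_force: [0.2, -0.6, -0.1]
gripper_width: 0.424
```

```bash
python3 - <<'E'
from h import *
o=get_obs();print(o['eef_pos'],2*np.arctan2(o['tool_rot'][2],o['tool_rot'][1]))
W=cal('wrist');save('wrist','w30.png',1.5)
print(proj(W,(.469,-.432,.166))*1.5)
im=read_camera('side');cv2.imwrite('pics/d30.png',cv2.resize(im[75:185,235:335],None,fx=5,fy=5,interpolation=cv2.INTER_CUBIC))
E
```

```text
[ 0.46319982 -0.41487459  0.20691118] 0.2884090834074412
[[375.69343124 366.16979091]]
```

View pics/w30.png

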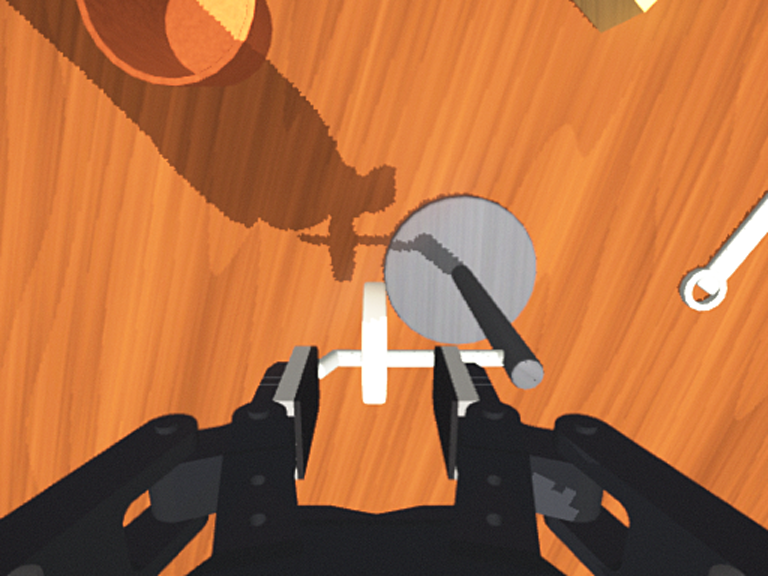

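View pics/d30.png

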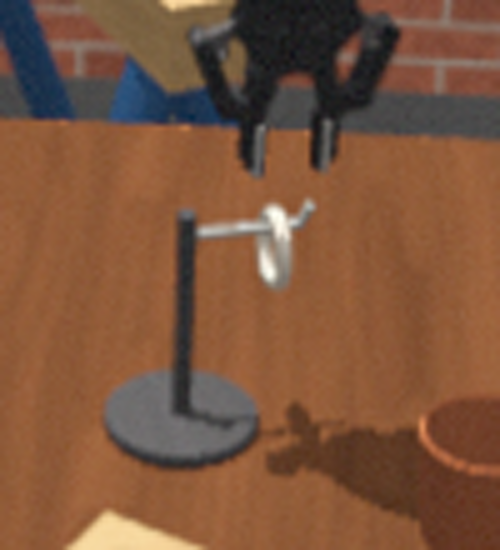

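The ring, at (374,340), is parallel to the pads and midway between them. Descending beside the rod and closing.

Call:
move_arm([
  {"fingers": 36, "translation": [0, 3, -20], "turn": 0},
  {"fingers": 36, "translation": [0, 0, -25], "turn": 0},
  {"fingers": 36, "translation": [0, 0, -20], "turn": 0},
  {"fingers": 36, "translation": [0, 0, -12], "turn": 0},
  {"fingers": 36, "translation": [0, 0, 0], "turn": 0},
  {"fingers": 36, "translation": [0, 0, 0], "turn": 0},
], newtons=30)

```text
t: 46.85
eef_pos: [0.4629, -0.4114, 0.1291]
tool_rot: [0.0, 0.99, 0.144, 0.0]
contact_force: [0.1, -0.1, -0.7]
gripper_width: 0.422
```

```bash
python3 - <<'E'
from h import *
o=get_obs();print(o['eef_pos'],o['contact_force'])
save('wrist','w31.png',1.5)
im=read_camera('side');cv2.imwrite('pics/d31.png',cv2.resize(im[75:185,235:335],None,fx=5,fy=5,interpolation=cv2.INTER_CUBIC))
E
```

```text
[ 0.46288469 -0.4113579   0.12907538] [ 0.11029077 -0.13544487 -0.6731129 ]
```

View pics/w31.png

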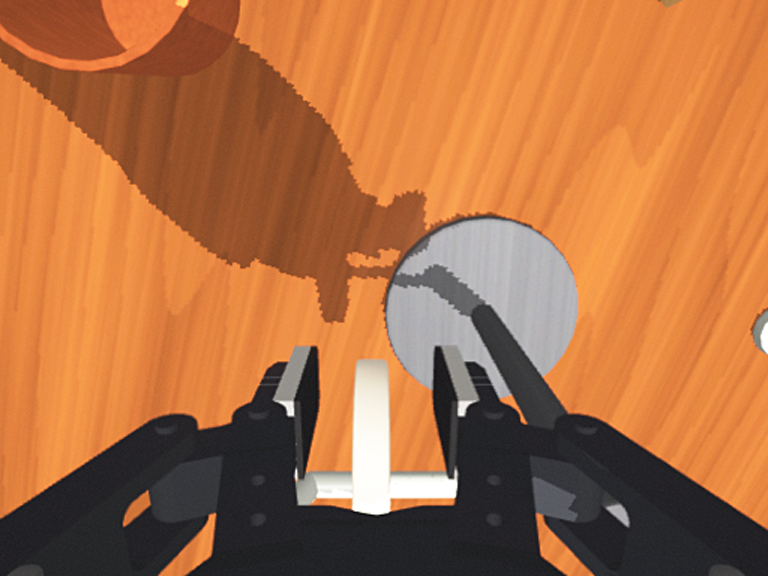

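View pics/d31.png

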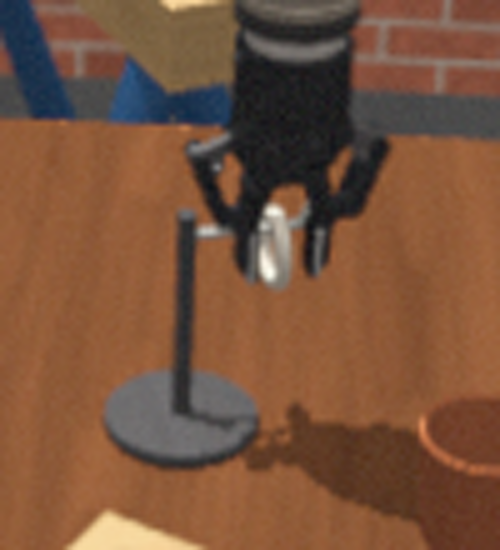

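The ring stands between the pads at (370,440), with the rod clear of the fingers. Closing, then lifting 23 mm.

Call:
move_arm([
  {"fingers": 2, "translation": [0, 0, 0], "turn": 0},
  {"fingers": 2, "translation": [0, 0, 0], "turn": 0},
  {"fingers": 2, "translation": [0, 0, 0], "turn": 0},
  {"fingers": 2, "translation": [0, 0, 0], "turn": 0},
  {"fingers": 2, "translation": [0, 0, 0], "turn": 0},
  {"fingers": 2, "translation": [0, 0, 12], "turn": 0},
  {"fingers": 2, "translation": [0, 0, 11], "turn": 0},
  {"fingers": 2, "translation": [0, 0, 0], "turn": 0},
  {"fingers": 2, "translation": [0, 0, 0], "turn": 0},
], newtons=30)

```text
t: 48.08
eef_pos: [0.4622, -0.4109, 0.1512]
tool_rot: [-0.0, 0.99, 0.144, -0.0]
contact_force: [0.0, 0.8, -0.1]
gripper_width: 0.105
```

```bash
python3 - <<'E'
from h import *
o=get_obs();print(o['eef_pos'],o['contact_force'])
save('wrist','w32.png',1.5)
im=read_camera('side');cv2.imwrite('pics/d32.png',cv2.resize(im[75:185,235:335],None,fx=5,fy=5,interpolation=cv2.INTER_CUBIC))
im=read_camera('scene');cv2.imwrite('pics/s32.png',cv2.resize(im[205:345,55:200],None,fx=4,fy=4,interpolation=cv2.INTER_CUBIC))
E
```

```text
[ 0.46221333 -0.41090302  0.15123876] [ 0.01497476  0.78397994 -0.05141941]
```

View pics/w32.png

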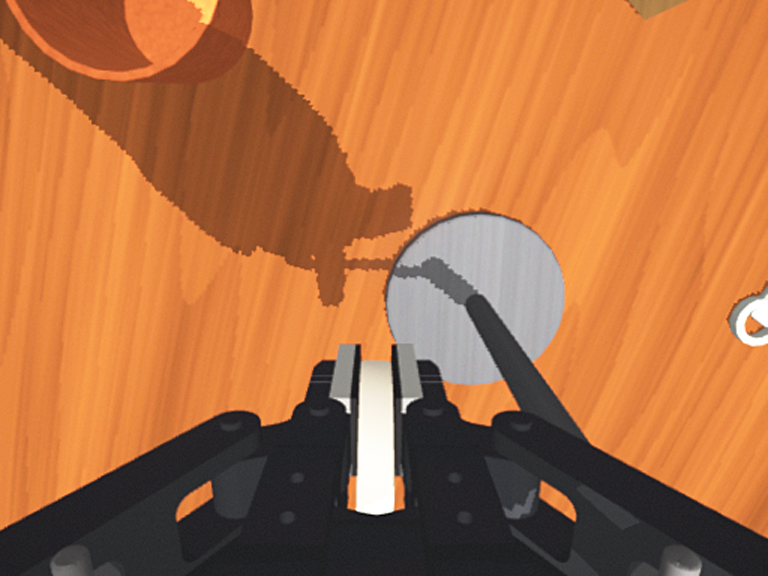

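View pics/d32.png

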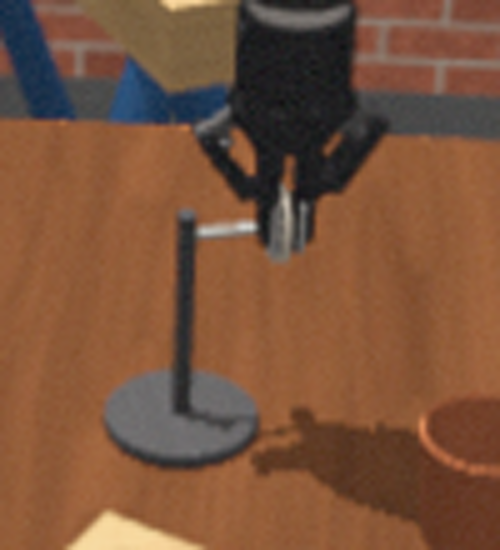

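View pics/s32.png

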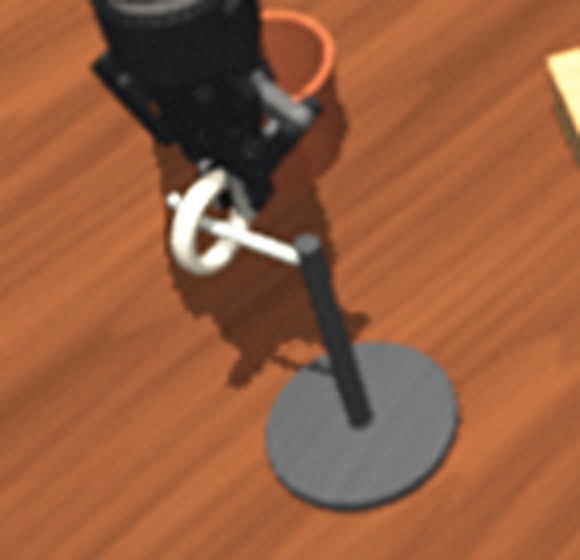

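The ring is lifted and its hole surrounds the rod. Sliding it off along the hook.

Call:
move_arm([
  {"fingers": 2, "translation": [-10, -3, 0], "turn": 0},
  {"fingers": 2, "translation": [-14, -4, 0], "turn": 0},
  {"fingers": 2, "translation": [-14, -4, 0], "turn": 0},
  {"fingers": 2, "translation": [-14, -4, 0], "turn": 0},
  {"fingers": 2, "translation": [-14, -4, 0], "turn": 0},
  {"fingers": 2, "translation": [0, 0, 0], "turn": 0},
])

```text
t: 48.98
eef_pos: [0.3947, -0.4308, 0.1513]
tool_rot: [0.0, 0.99, 0.143, -0.0]
contact_force: [0.1, -0.4, -1.0]
gripper_width: 0.112
```

```bash
python3 - <<'E'
from h import *
o=get_obs();print(o['eef_pos'],o['contact_force'],o['gripper_width'])
im=read_camera('scene');cv2.imwrite('pics/s33.png',cv2.resize(im[205:345,35:200],None,fx=4,fy=4,interpolation=cv2.INTER_CUBIC))
E
```

```text
[ 0.39467223 -0.43081739  0.15133651] [ 0.10030379 -0.44634133 -0.95652292] 0.1123619978496806
```

View pics/s33.png

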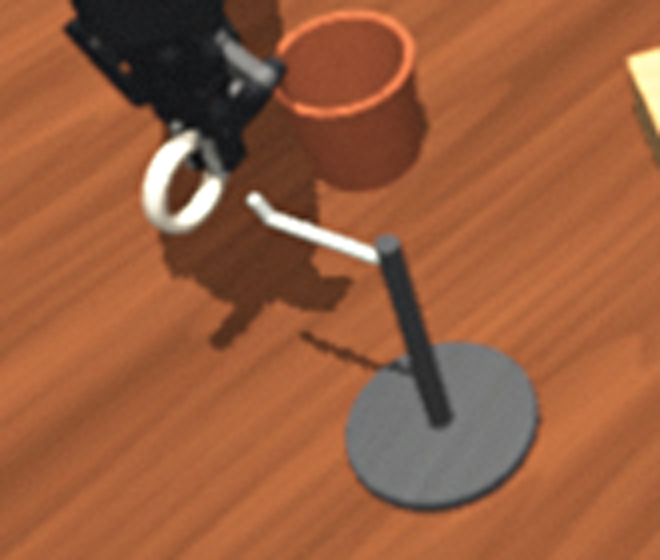

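The ring is off the hook and held. Carrying it to the slot, turning +1.44 rad on the way.

Call:
move_arm([
  {"fingers": 2, "translation": [0, 0, 30], "turn": 0},
  {"fingers": 2, "translation": [10, 30, 30], "turn": 0.1},
  {"fingers": 2, "translation": [10, 40, 0], "turn": 0.1},
  {"fingers": 2, "translation": [10, 40, 0], "turn": 0.1},
  {"fingers": 2, "translation": [8, 40, 0], "turn": 0.1},
  {"fingers": 2, "translation": [8, 40, 0], "turn": 0.1},
  {"fingers": 2, "translation": [8, 40, 0], "turn": 0.1},
  {"fingers": 2, "translation": [5, 40, 0], "turn": 0.1},
  {"fingers": 2, "translation": [5, 40, 0], "turn": 0.1},
  {"fingers": 2, "translation": [5, 40, 0], "turn": 0.1},
])

```text
t: 50.28
eef_pos: [0.466, -0.0779, 0.2117]
tool_rot: [0.0, 0.827, 0.562, 0.001]
contact_force: [0.1, -0.1, -0.0]
gripper_width: 0.108
```

Call:
move_arm([
  {"fingers": 2, "translation": [4, 40, 0], "turn": 0.1},
  {"fingers": 2, "translation": [1, 40, 0], "turn": 0.1},
  {"fingers": 2, "translation": [0, 40, 0], "turn": 0.1},
  {"fingers": 2, "translation": [0, 40, 0], "turn": 0.1},
  {"fingers": 2, "translation": [0, 40, 0], "turn": 0.1},
  {"fingers": 2, "translation": [0, 23, 0], "turn": 0.038},
  {"fingers": 2, "translation": [0, 0, -30], "turn": 0},
  {"fingers": 2, "translation": [0, 0, 0], "turn": 0},
  {"fingers": 2, "translation": [0, 0, 0], "turn": 0},
])

```text
t: 51.4
eef_pos: [0.4707, 0.1433, 0.182]
tool_rot: [-0.0, 0.65, 0.76, 0.0]
contact_force: [-0.2, -0.5, 0.2]
gripper_width: 0.11
```

```bash
python3 - <<'E'
from h import *
o=get_obs();print(o['eef_pos'],2*np.arctan2(o['tool_rot'][2],o['tool_rot'][1]),o['gripper_width'])
save('wrist','w34.png',1.5);save('scene','s34.png',5,(235,80,375,200))
E
```

```text
[0.47069287 0.1433388  0.18197177] 1.7270290969096038 0.10985773657882462
```

View pics/w34.png

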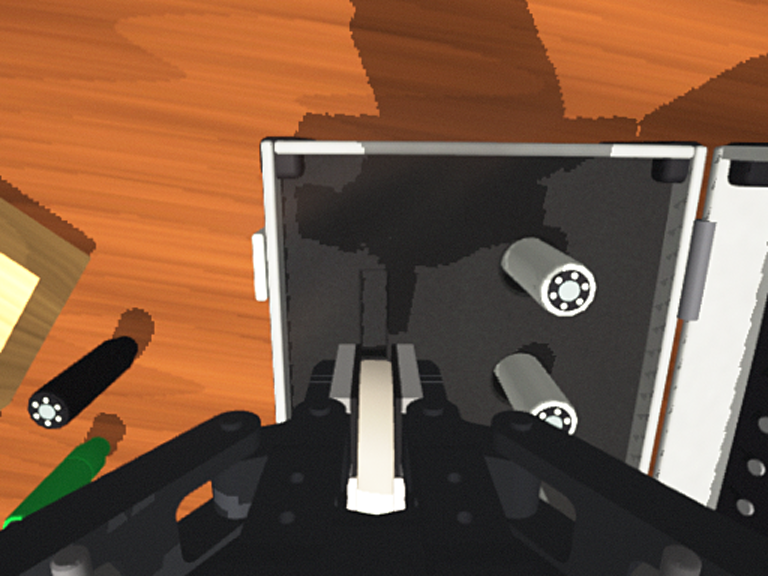

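View pics/s34.png

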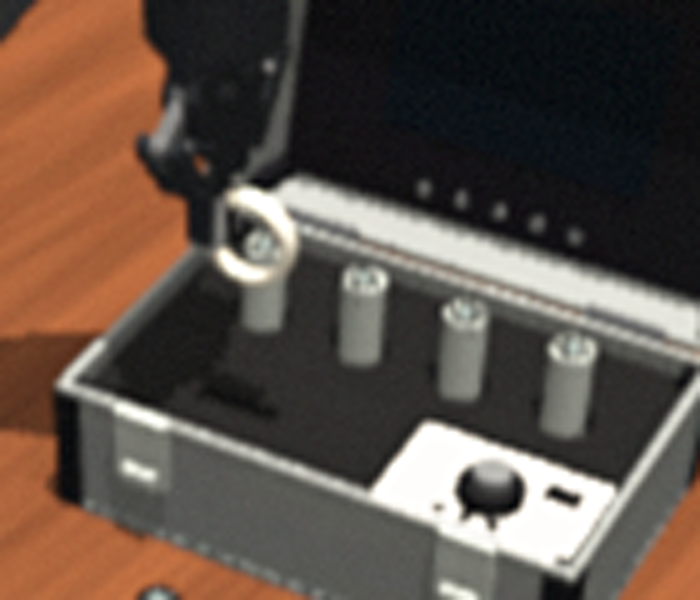

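```bash
python3 - <<'E'
from h import *
from fit import T
p=np.load('case2.npy');S=cal('scene');W=cal('wrist')
print((proj(S,[.4922,.1467,.1908])-(235,80)+.5)*5)
q=[T(p,(p[5]+a,p[6]+b,.075)) for a,b in ((.007,.0245),(.007,-.0245),(-.007,-.0245),(-.007,.0245))];print(proj(W,q)*1.5)
o=get_obs()['eef_pos']; yaw=1.727; 
for lat in (-.05,-.0218,.006): print(lat, proj(W,[o[0]-lat*np.sin(yaw),o[1]+lat*np.cos(yaw),o[2]+.009])*1.5)
save('wrist','w35.png',5,(205,160,305,260))
E
```

```text
[[246.21307578 238.37586163]]
[[387.87437778 270.35672537]
 [387.07210996 356.10364008]
 [361.81048933 356.05489258]
 [361.28114229 270.30447104]]
-0.05 [[374.88872364 517.91725667]]
-0.0218 [[374.89051589 444.60211764]]
0.006 [[374.89335974 363.83133605]]
```

View pics/w35.png

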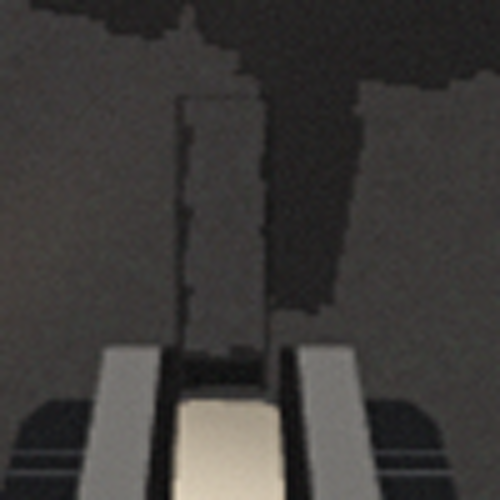

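```bash
python3 - <<'E'
from h import *
W=cal('wrist');S=cal('scene');o=get_obs()['eef_pos']; yaw=1.727
t=np.linspace(0,2*np.pi,200)
def ringpts(c,dz,h): # axis offset h
    ax=np.array([np.cos(yaw),np.sin(yaw),0]);lt=np.array([-np.sin(yaw),np.cos(yaw),0])
    return o+h*ax+np.outer(c+.028*np.cos(t),lt)+np.outer(dz+.028*np.sin(t),[0,0,1])
for c in (-.028,-.0218,-.016,-.010):
  for dz in (.005,.009,.013):
    q=proj(W,ringpts(c,dz,0))*1.5
    a=np.vstack([proj(S,ringpts(c,dz,h)) for h in (-.005,.005)]); a=(a-(235,80)+.5)*5
    print(c,dz,'wrist min row',round(q[:,1].min(),1),'scene',np.round([a[:,0].min(),a[:,0].max(),a[:,1].min(),a[:,1].max()]))
E
```

```text
-0.028 0.005 wrist min row 367.1 scene [207. 307. 197. 297.]
-0.028 0.009 wrist min row 372.4 scene [207. 307. 191. 291.]
-0.028 0.013 wrist min row 378.0 scene [207. 307. 185. 285.]
-0.0218 0.005 wrist min row 349.9 scene [197. 296. 194. 293.]
-0.0218 0.009 wrist min row 354.9 scene [197. 297. 188. 287.]
-0.0218 0.013 wrist min row 360.2 scene [197. 297. 182. 282.]
-0.016 0.005 wrist min row 333.4 scene [188. 287. 191. 290.]
-0.016 0.009 wrist min row 338.1 scene [188. 287. 185. 284.]
-0.016 0.013 wrist min row 343.0 scene [188. 287. 179. 278.]
-0.01 0.005 wrist min row 315.9 scene [178. 277. 188. 287.]
-0.01 0.009 wrist min row 320.2 scene [178. 277. 182. 281.]
-0.01 0.013 wrist min row 324.7 scene [178. 278. 175. 275.]
```

The ring's pose in the fingers fits both pictures (22 mm lateral, 9 mm up), and it is aligned with the slot at columns 361–387 of the wrist picture. Lowering to just above the deck.

Call:
move_arm([
  {"fingers": 2, "translation": [-2, 0, -30], "turn": 0},
  {"fingers": 2, "translation": [0, 0, -30], "turn": 0},
  {"fingers": 2, "translation": [0, 0, -20], "turn": 0},
  {"fingers": 2, "translation": [0, 0, -6], "turn": 0},
  {"fingers": 2, "translation": [0, 0, 0], "turn": 0},
  {"fingers": 2, "translation": [0, 0, 0], "turn": 0},
])

```text
t: 52.3
eef_pos: [0.4691, 0.1434, 0.0962]
tool_rot: [0.0, 0.65, 0.76, 0.001]
contact_force: [-0.5, -0.8, -0.3]
gripper_width: 0.111
```

```bash
python3 - <<'E'
from h import *
o=get_obs();e=o['eef_pos']; yaw=2*np.arctan2(o['tool_rot'][2],o['tool_rot'][1]); d=e[:2]-np.array([.4901,.1458])
print(e,yaw,'axial',d@[np.cos(1.7253),np.sin(1.7253)],'lat',d@[-np.sin(1.7253),np.cos(1.7253)],o['contact_force'])
save('wrist','w36.png',1.5);save('scene','s36.png',5,(235,80,375,200));save('side','d36.png',5,(200,220,330,300))
E
```

```text
[0.46910899 0.14338943 0.09621536] 1.726894477596488 axial 0.00084844738642773 lat 0.021111928474558537 [-0.53335443 -0.83708206 -0.29683649]
```

View pics/w36.png

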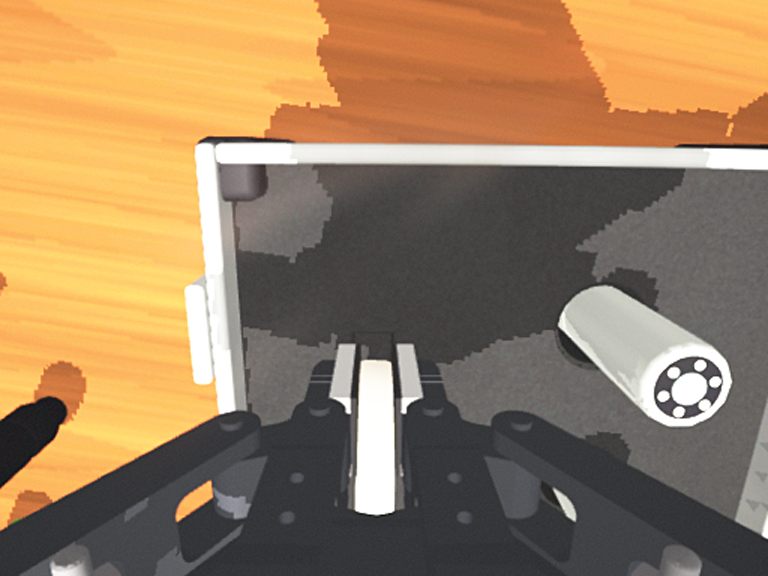

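View pics/s36.png

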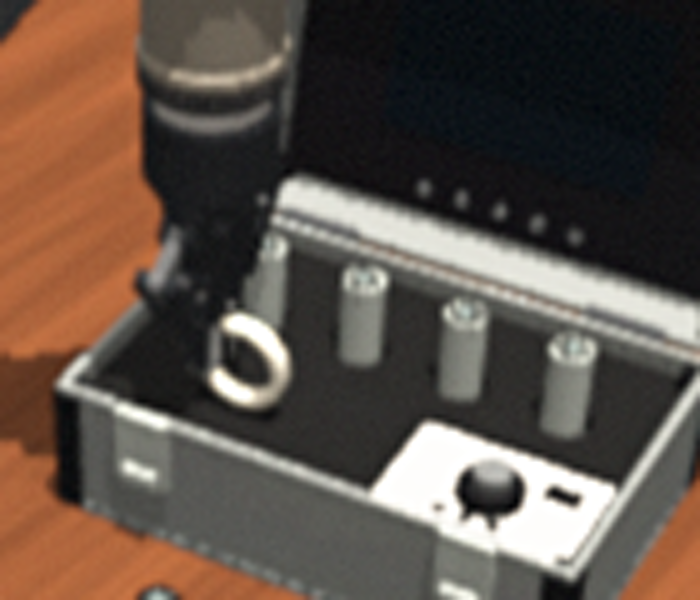

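Over the slot within 1 mm. Lowering gently.

Call:
move_arm([
  {"fingers": 2, "translation": [-0.5, -0.7, -4], "turn": 0},
  {"fingers": 2, "translation": [0, 0, -3], "turn": 0},
  {"fingers": 2, "translation": [0, 0, -3], "turn": 0},
  {"fingers": 2, "translation": [0, 0, -2], "turn": 0},
  {"fingers": 2, "translation": [0, 0, 0], "turn": 0},
])

```text
t: 53.08
eef_pos: [0.4678, 0.1423, 0.0831]
tool_rot: [-0.0, 0.65, 0.76, -0.0]
contact_force: [0.4, 0.4, -0.6]
gripper_width: 0.111
```

Call:
move_arm([
  {"fingers": 22, "translation": [0, 0, 0], "turn": 0},
  {"fingers": 22, "translation": [0, 0, 0], "turn": 0},
  {"fingers": 22, "translation": [0, 0, 0], "turn": 0},
  {"fingers": 28, "translation": [0, 0, 15], "turn": 0},
  {"fingers": 28, "translation": [0, 0, 25], "turn": 0},
  {"fingers": 28, "translation": [0, 0, 40], "turn": 0},
  {"fingers": 28, "translation": [0, 0, 40], "turn": 0},
  {"fingers": 28, "translation": [30, -30, 20], "turn": 0},
  {"fingers": 28, "translation": [0, 0, 0], "turn": 0},
])

```text
t: 54.2
eef_pos: [0.5009, 0.1102, 0.2259]
tool_rot: [0.002, 0.652, 0.758, 0.002]
contact_force: [0.2, -0.3, -0.6]
gripper_width: 0.327
```

```bash
python3 - <<'E'
from h import *
from fit import T
o=get_obs();print(o['eef_pos'])
p=np.load('case2.npy');W=cal('wrist')
save('wrist','w37.png',1.5);save('scene','s37.png',5,(235,80,375,200));save('side','d37.png',5,(200,220,330,300))
print(proj(W,T(p,(p[5],p[6],.12)))*1.5,(proj(cal('scene'),T(p,(p[5],p[6],.092)))-(235,80)+.5)*5)
E
```

```text
[0.50085936 0.11020157 0.22588499]
[[445.64680913 270.53190084]] [[238.3428025 380.7188195]]
```

View pics/w37.png

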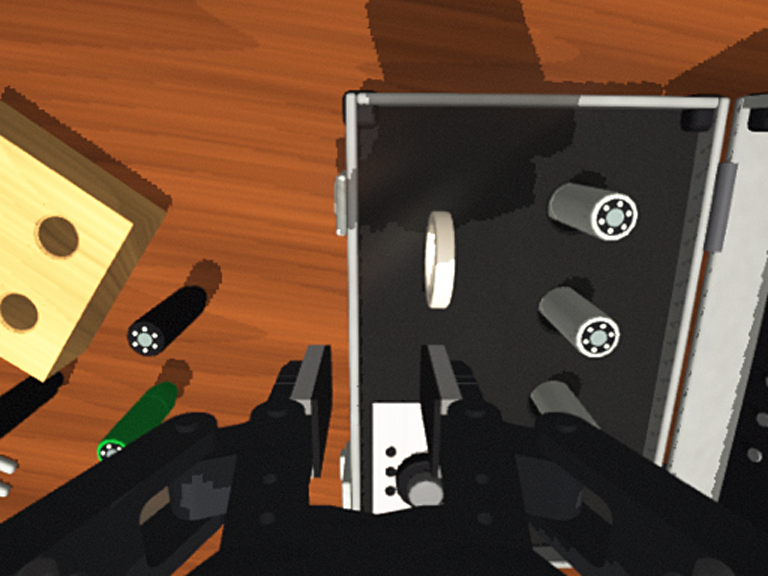

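View pics/s37.png

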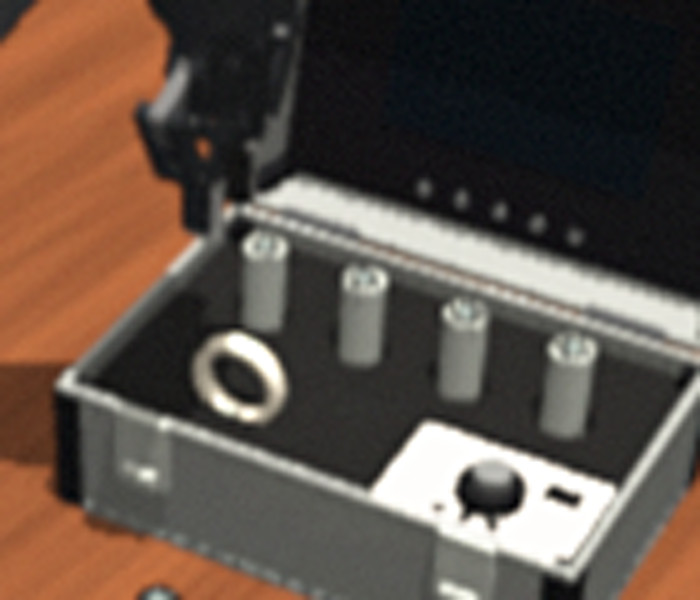

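View pics/d37.png

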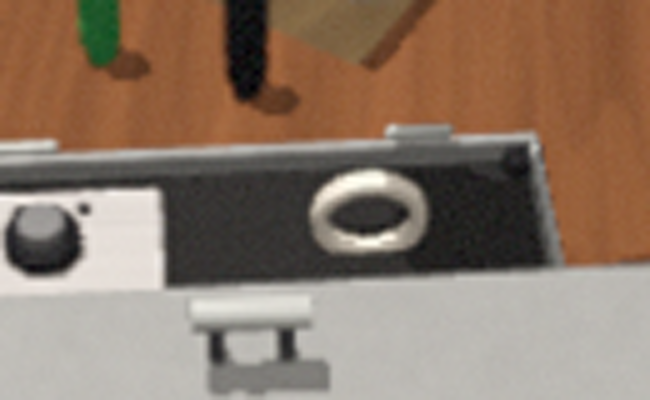

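```bash
python3 - <<'E'
from h import *
from fit import T
p=np.load('case2.npy');W=cal('wrist');S=cal('scene');D=cal('side')
t=np.linspace(0,2*np.pi,200)
def mask(c):
    im=read_camera(c); hsv=cv2.cvtColor(im,cv2.COLOR_BGR2HSV)
    return im
for dz in (.012,.017,.022):
    P=np.array([T(p,(p[5]+h,p[6]+.028*np.cos(a),.075+dz+.028*np.sin(a))) for h in (-.005,.005) for a in t])
    P=P[P[:,2]>.075]
    for c,f in ((W,lambda q:q*1.5),(S,lambda q:(q-(235,80)+.5)*5),(D,lambda q:(q-(200,220)+.5)*5)):
        q=f(proj(c,P)); print(dz,np.round([q[:,0].min(),q[:,0].max(),q[:,1].min(),q[:,1].max()]))
for c in ('wrist','scene','side'):
    read_camera(c)
    for r in outline_of(c,'ring_mid')[:1]:
        ys,xs=np.where(r['mask']); print(c,r['conf'],xs.min(),xs.max(),ys.min(),ys.max(), {'wrist':np.array([xs.min(),xs.max()+1,ys.min(),ys.max()+1])*1.5,'scene':(np.array([xs.min()-235,xs.max()-234,ys.min()-80,ys.max()-79]))*5,'side':(np.array([xs.min()-200,xs.max()-199,ys.min()-220,ys.max()-219]))*5}[c])
E
```

```text
0.012 [421. 449. 216. 312.]
0.012 [191. 286. 341. 422.]
0.012 [311. 428. 175. 247.]
0.017 [421. 450. 217. 315.]
0.017 [191. 286. 334. 421.]
0.017 [312. 429. 168. 247.]
0.022 [422. 451. 219. 318.]
0.022 [191. 286. 327. 418.]
0.022 [312. 429. 161. 247.]
wrist 0.92 280 299 146 210 [420.  450.  219.  316.5]
side 0.7 263 284 254 270 [315 425 170 255]
```

The ring stands on edge in its slot: the outlines in all three views match a centre about 17 mm above the deck. Next the power button; I'll remeasure it first.

Call:
move_arm([
  {"fingers": 0, "translation": [40, 0, 0], "turn": -0.15},
  {"fingers": 0, "translation": [40, 0, 0], "turn": -0.15},
  {"fingers": 0, "translation": [40, 0, 0], "turn": -0.15},
  {"fingers": 0, "translation": [20, 0, 0], "turn": -0.15},
  {"fingers": 0, "translation": [0, 0, 0], "turn": -0.15},
  {"fingers": 0, "translation": [0, 0, 0], "turn": -0.15},
  {"fingers": 0, "translation": [0, 0, 0], "turn": -0.15},
  {"fingers": 0, "translation": [0, 0, 0], "turn": 0},
  {"fingers": 0, "translation": [0, 0, 0], "turn": 0},
  {"fingers": 0, "translation": [0, 0, 0], "turn": 0},
])

```text
t: 55.9
eef_pos: [0.6378, 0.1124, 0.2232]
tool_rot: [-0.0, 0.943, 0.333, -0.0]
contact_force: [-0.5, -0.2, -0.6]
gripper_width: 0.001
```

```bash
python3 - <<'E'
from h import *
import pickle
o=get_obs();print(o['eef_pos'])
W=cal('wrist');pickle.dump(W,open('W38.pkl','wb'));save('wrist','w38.png',1.5)
l=place_of('wrist','power_top');print(l)
for x in l: print(atz(W,x['xy'],.097))
print(proj(W,(.6483,.1687,.097))*1.5)
E
```

```text
[0.63784328 0.11237396 0.22320749]
[{'xy': [300.8, 140.6], 'conf': 0.76}, {'xy': [237.7, 330.2], 'conf': 0.7}, {'xy': [293.2, 4.4], 'conf': 0.22}]
[0.64882723 0.16564907 0.097     ]
[ 0.72338157 -0.01243282  0.097     ]
[0.57749436 0.23877728 0.097     ]
[[454.14900218 205.95371206]]
```

View pics/w38.png

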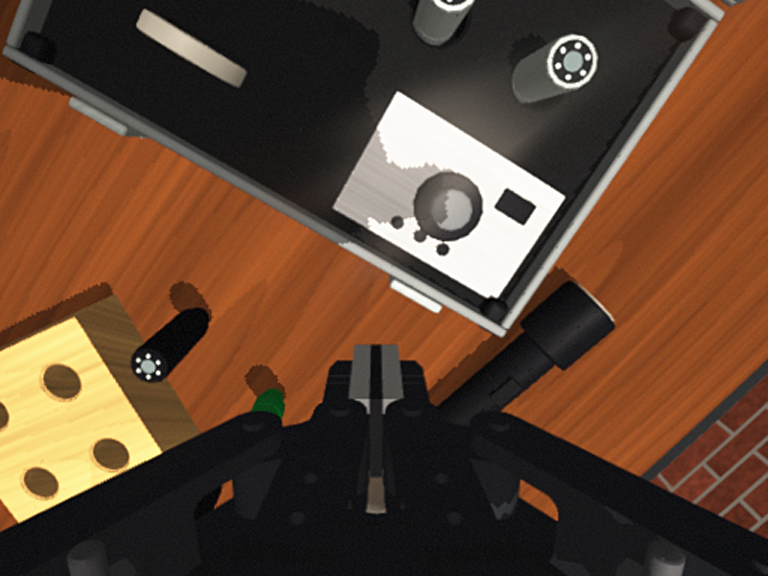

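The button top, at (454,210), agrees with the fit at about (.648,.167). Moving over it and pressing.

Call:
move_arm([
  {"fingers": 0, "translation": [5, 27, -20], "turn": 0},
  {"fingers": 0, "translation": [5, 28, -40], "turn": 0},
  {"fingers": 0, "translation": [0, 0, -40], "turn": 0},
  {"fingers": 0, "translation": [0, 0, -13], "turn": 0},
  {"fingers": 0, "translation": [0, 0, 0], "turn": 0},
  {"fingers": 0, "translation": [0, 0, 0], "turn": 0},
])

```text
t: 56.75
eef_pos: [0.6492, 0.1673, 0.1122]
tool_rot: [0.0, 0.943, 0.332, 0.001]
contact_force: [-0.1, 0.4, 0.3]
gripper_width: -0.005
```

```bash
python3 - <<'E'
from h import *
o=get_obs();print(o['eef_pos'],o['contact_force'])
save('scene','s39.png',5,(290,110,390,200));save('side','d39.png',5,(150,200,280,300))
E
```

```text
[0.6491526  0.16732375 0.11223345] [-0.07415544  0.36072006  0.31941527]
```

View pics/s39.png

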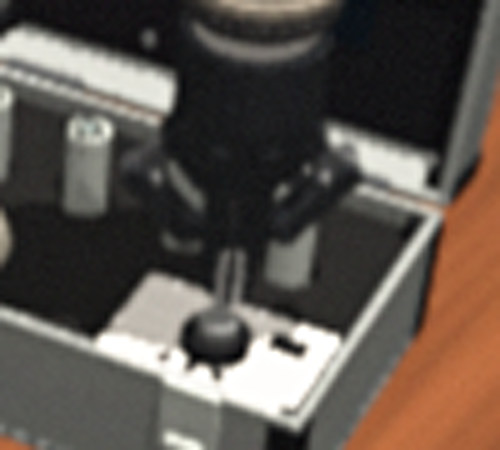

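View pics/d39.png

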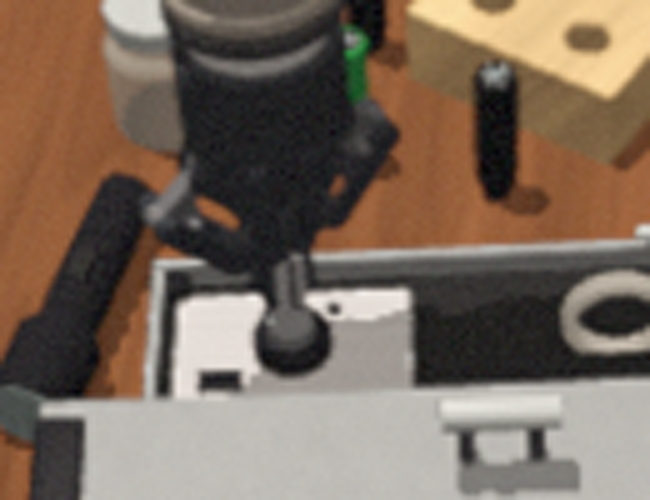

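The fingertips are above the button. Pressing down in small steps.

Call:
move_arm([
  {"fingers": 0, "translation": [0, 0, -9], "turn": 0},
  {"fingers": 0, "translation": [0, 0, -6], "turn": 0},
  {"fingers": 0, "translation": [0, 0, -4], "turn": 0},
  {"fingers": 0, "translation": [0, 0, -2], "turn": 0},
  {"fingers": 0, "translation": [0, 0, 0], "turn": 0},
])

```text
t: 57.48
eef_pos: [0.6481, 0.1673, 0.091]
tool_rot: [0.0, 0.943, 0.332, 0.0]
contact_force: [-5.5, -2.5, 13.7]
gripper_width: 0.0
```

The reaction is 13.7 N at z=0.091, above the 5 N spring, so the button is bottomed. Releasing and backing away.

Call:
move_arm([
  {"fingers": 0, "translation": [0, 0, 10], "turn": 0},
  {"fingers": 0, "translation": [0, 0, 40], "turn": 0},
  {"fingers": 0, "translation": [0, 0, 50], "turn": 0},
  {"fingers": 0, "translation": [0, -20, 50], "turn": 0},
  {"fingers": 0, "translation": [0, -40, 20], "turn": 0},
  {"fingers": 0, "translation": [-20, -40, 0], "turn": 0},
  {"fingers": 0, "translation": [-20, -40, 0], "turn": 0},
  {"fingers": 0, "translation": [0, 0, 0], "turn": 0},
  {"fingers": 0, "translation": [0, 0, 0], "turn": 0},
  {"fingers": 0, "translation": [0, 0, 0], "turn": 0},
])

```text
t: 58.72
eef_pos: [0.6081, 0.0291, 0.2592]
tool_rot: [-0.0, 0.943, 0.333, 0.0]
contact_force: [0.8, -0.2, 0.5]
gripper_width: -0.001
```

```bash
python3 chkw.py 40; python3 - <<'E'
from h import *
save('side','d40.png',1.5)
E
```

```text
[0.60810758 0.02905188 0.25924776] -0.000963331899315779 58.725
0.0975 0.123 [ 374. -248.]
0.0975 0.075 [ 374. -184.]
0.0325 0.123 [ 491. -169.]
0.0325 0.075 [ 472. -119.]
-0.0325 0.123 [599. -91.]
-0.0325 0.075 [564. -55.]
-0.0975 0.123 [699. -17.]
-0.0975 0.075 [650.   7.]
```

View pics/w40.png

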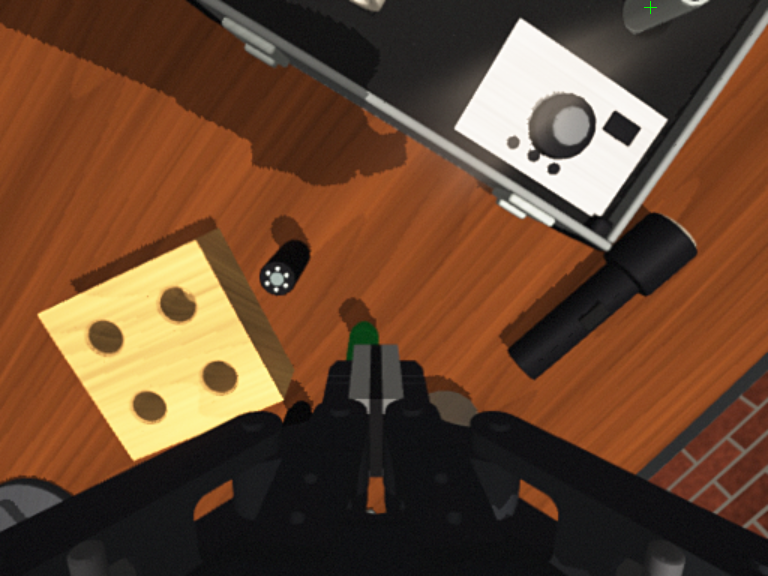

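View pics/s40.png

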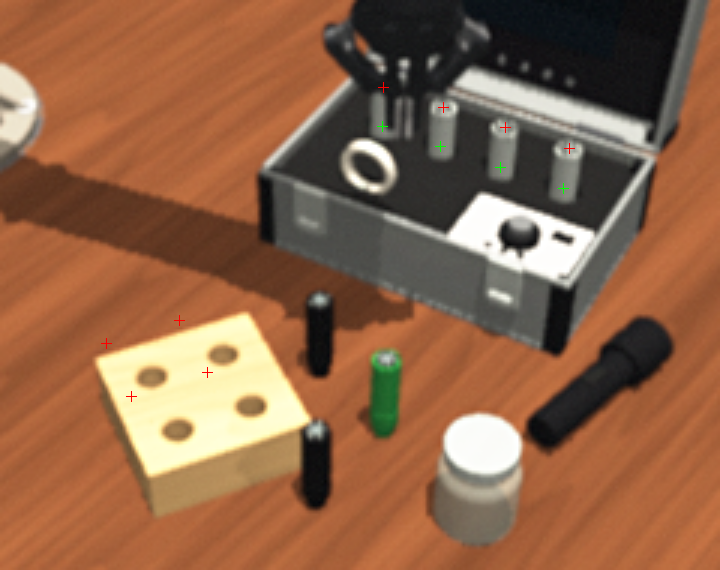

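View pics/d40.png

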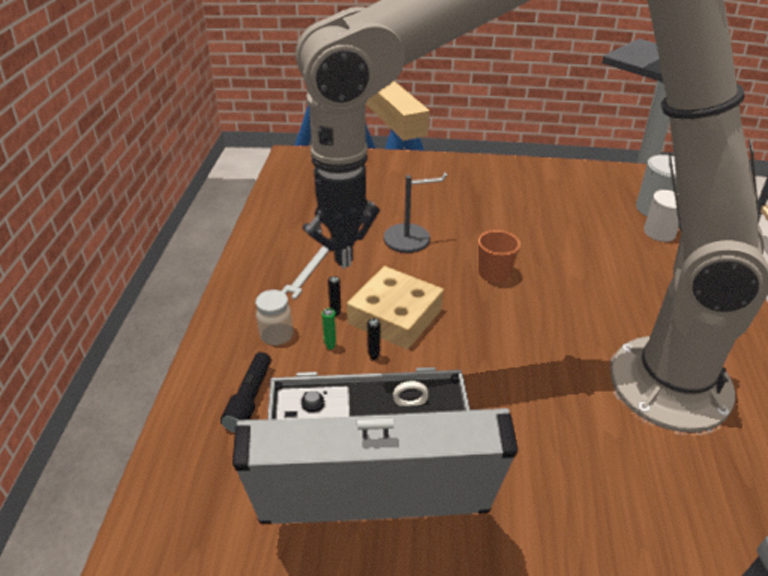

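Everything is in place. The empty block has been shifted a few centimetres by the announced knock, which doesn't matter. The lid looks the same as before in the side view, and the gripper is clear of everything. Handing in.

```bash
python3 -c "
from station import *
o=get_obs();print(o['t'],o['contact_force']);print(hand_in())"
```

```text
58.875 [ 0.70974767 -0.08085237 -0.50566092]
the job is handed in; nothing more can be done
None
```

I handed the job in at about 59 s. I opened the lid and let go of it, put all four steel heads in the wells, and stood the guide ring in its slot. Then I pressed the power button until it bottomed: 13.7 N reaction at z = 0.091.

**Last checks:**
- **Lid:** it stands at about 1.80 rad by overlay. The trained-network points for the pull alone gave 1.77 and the edge fit 1.83, all inside 1.71–1.955. I judged that it had not moved since by comparing the side pictures, not by measuring again.
- **Heads:** after each placing, the head top was within about 2 mm of the spot predicted for a fully seated head. At the end, three of the four still matched in the scene view. The gripper partly hid the one in well 0.
- **Ring:** outlines in the wrist and side views fit a ring centre about 17 mm above the deck. The network did not find the ring in the scene picture, but my own reading there agreed.
- **Button:** it looks up again in the last wrist picture.
- **Gripper:** it is clear of everything.
- **Bystanders:** the jar, torch and pot looked unmoved by eye in the last pictures. The wrench was mostly hidden behind the gripper, but the arm never went near it.

**One disagreement:** the block stands a few centimetres from where it was. I put this down to the announced knock: it had not moved when I placed the last head, and the arm went nowhere near it after that. It was already empty.

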